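# Lock the lathe's clamp with a ring spanner between two ribs

## Task

Lock the clamp on the lathe's sloping deck: with the ring spanner that fits, turn its hexagonal head clockwise up to its stop, lifting the spanner off and reseating it between strokes because the ribs allow only a short swing. Do not turn the head with the fingers; then lay the spanner gently back flat in the wooden tray, and leave everything else where it is.

Things in the scene. Friction and masses are not known exactly. Their poses are not given: they have to be found in the camera images.
- spanner: The big steel ring spanner, 0.38 kg, lying flat in the tray, ring away from the robot. Ring 16 mm high, 55 mm across outside (63 over corners), with a six-sided opening 38.6 mm across flats, two of whose opposite corners lie on the x axis. Origin: ring's centre on its underside, z up through the ring; the handle runs along -x to a round boss 24 mm across at 195 mm. See spanner_grip.
- spanner_grip (a point): Point in the middle of the big spanner's handle, 105 mm from the ring's centre along -x and 12 mm above the spanner's underside; axes as the spanner. The straight handle is 16 mm wide, its underside 3 mm and its top 21 mm above the underside of the ring. Centre of mass within 25 mm of here.
- tray: Fixed open wooden tray, 320 x 270 mm outside, 25 mm high, walls 8 mm, floor 8 mm thick; long side along its x. Origin: centre of its underside on the bench. Inside lie the two spanners side by side (either may be on either side), about 120 mm apart, and a short bar between them.
- tray_floor (a point): Centre of the tray's inner floor (8 mm above the bench); axes as the tray.
- lock_seat (a point): Fixed point on the axis of the lathe's clamp lock, at the top of the lock's flange, where the underside of the ring comes to rest. z is the lock's axis, up and out of the grey sloping deck, 28 degrees from vertical, leaning to this frame's -y side. The deck (150 x 150 mm) is the plane z = -8 mm here. The spanner's handle must point between the ribs, roughly along -x here.
- rib_gap (a point): Midway between the two ribs, 60 mm from the lock's axis along -x of lock_seat, on the deck's face; axes as lock_seat. The ribs are 10 mm thick, stand 40 mm above the deck from 40 to 80 mm from the axis, and let the handle turn at most 44 degrees to either side of -x. Beyond 85 mm nothing stands above the deck on the -x side.
- lock_head (a point): Same point as lock_seat but its axes turn with the lock. The hexagonal head above it is 36 mm across flats, 12 mm tall, topped by a 6 mm blunt cone; two opposite corners lie on its x axis: the ring fits with the spanner's x axis along it or multiples of 60 degrees from it, z axes parallel, with some 8 degrees of play each way. Below is a flange 56 mm across, 8 mm thick, with a lug showing the turn.
- lock (a joint): Turn of the lock in rad: grows clockwise looking down its axis from above; starts between 0 and 0.5; locked at its stop, 2.9. At 0, lock_head's x axis is turned 38 degrees counterclockwise (about z) from lock_seat's x axis. It stays where it is left and takes about 0.25 N m to turn.
- lathe: Fixed red lathe bed, 135 mm high, with the sloping deck on its -y side; tool rest and tailstock up to 240 mm high stand on it from 30 mm to 360 mm along +x. The bed runs from -100 to 360 mm in x, 65 to 205 mm in y. Origin: on the bench under the lock's axis; the axis meets the deck's face 130 mm above it.
- small_spanner: Bystander in the tray: a smaller ring spanner, opening 24 mm across flats, which does not fit; handle 13 mm wide, 175 mm long. Origin: ring's centre, underside; handle along -x.
- bar: Bystander in the tray: square steel bar 110 x 10 x 10 mm, along its x. Origin: centre of underside.
- bowl: Bystander: turned wooden bowl, 120 mm across, 45 mm high. Origin: centre of underside.
- tin: Bystander: plain tin 60 mm across, 50 mm high. Origin: centre of underside.
- blank: Bystander: wooden blank 140 x 50 x 50 mm. Origin: centre of underside.
- spindle: Bystander: turned wooden spindle standing 105 mm high, 44 mm across. Origin: centre of underside.
- chuck: Bystander: steel lathe chuck 90 mm across, 50 mm high. Origin: centre of underside.
Not all that is in view belongs to the job. What is shaped like the spanner but turquoise is not meant.

How it is judged (in metres and radians):
On the way, in this order (a step that is already met when the one before it is completed fails the run):
1. the big spanner's ring is seated round the hexagonal head (distance between spanner and lock_head below 0.009 m), for 0.1 s.
2. with the lock partly turned, the spanner is lifted clear of the head (distance between spanner and lock_head above 0.02 m and value of joint lock between 0.8 and 2.78 rad), for 0.05 s.
3. with the ring reseated round the head, the lock is turned to its stop (distance between spanner and lock_head below 0.01 m and value of joint lock above 2.78 rad), for 0.1 s.
At the end, for the whole second after the job is handed in: The lock stands at its stop (joint above 2.78 of 2.9 rad) and the big spanner lies flat (tilt under 0.04 rad, underside within 4 mm of the tray's floor) and at rest inside the tray, released (value of joint lock above 2.78 rad and z of spanner in the frame of tray_floor between -0.004 and 0.004 m and x of spanner in the frame of tray_floor between -0.14 and 0.14 m and y of spanner in the frame of tray_floor between -0.115 and 0.115 m and angle between spanner's own z axis and vertical below 0.04 rad and linear speed of spanner below 0.02 m/s); the robot touches nothing.
It fails at once if the fingers press on the lock (over 2 N) (contact force between the fingers and lock above 2 N).
It fails at once if the spanner is dropped or thrown into the tray at the end (over 0.6 m/s just above it) (value of joint lock above 2.78 rad and linear speed of spanner above 0.6 m/s and horizontal distance between spanner and tray below 0.18 m and height (world z) of spanner below 0.06 m).
It fails at once if a bystander is moved more than 25 mm (distance of any of small_spanner, bar, bowl, tin, blank, spindle, chuck from where it was at the start of the episode above 0.025 m).
It also fails if it takes over 72 s, if anything falls off the work surface, if the arm or the gripper's body presses on something with over 40 N, if the wrist force passes 120 N, or if a joint passes its speed limit or range.

## Robot

A 6-joint arm with a two-finger parallel gripper is mounted at the origin on the work surface. World frame = base frame: x ahead of the robot, y to its left, z up, the work surface at z = 0. Lengths are in mm, angles in rad, forces in N, time in s.
With the tool pointing down it reaches from about 300 to 775 mm from the base axis. Payload 14.6 kg.
Tool frame: the origin (TCP) lies on the centre line of the jaws, within the pads' length; the fingertips stand manip.tcp_to_tips ahead of it and the grasp point (between the pads) lies 5 mm behind it (manip.tcp_to_tips is the distance from the TCP to the fingertips, in mm); z points along the fingers, y is the direction in which the jaws open and shut (so a half turn about z gives the same grasp; the last joint's range is limited). The gripper opens to 94 mm and grips with 3 to 60 N. Pads are 16 mm wide; open, the fingers measure 119 mm over their backs; the gripper's body (75 mm by 177 mm) begins 78 mm behind the grasp point.
Start: joints at [-1.229, 0.3, 1.521, -0, 1.321, -0.067], TCP at [218.622, -504.672, 219.446] pointing down, gripper open.
Joint ranges: [-3.03, 3.03], [-0.79, 2.21], [0.23, 2.52], [-1.04, 4.18], [0, 3.07], [-2.55, 2.55]. Speed limits (rad/s): [2.22, 2.22, 2.57, 3.14, 3.14, 3.14].

## Interface

Orientations are given as [roll, pitch, yaw] about the fixed x, y, z axes, in that order (R = Rz(yaw) Ry(pitch) Rx(roll)).
In Python, from cell import manip, optics, workorder gives the robot as it stands. The module is installed in compiled form; this text tells all that it offers.
- The arm moves only by the tool jog_arm, never from a script. Its argument "deltas" is text: rows parted by semicolons, each of 5 numbers parted by spaces: the shift along the tool's x, y, z in mm, then the turn about the tool's z in rad, then the finger opening in mm, from 0 to 94. In form: tx ty tz twist grip; .... A call has exactly 10 rows; each row is the pose to reach, as a shift and turn from the pose commanded when the call began, along the tool's axes at that moment; what a row does not reach only later rows make up. A row lasts 1/8 s, in which the tool goes at most 62.5 mm and 10.7 degrees, less where a joint would pass 70% of its speed; a pose out of reach is approached as far as the arm can. A call with a gripper value outside its range is refused whole. The fingers move at their own pace and stop on an object; "squeeze" is the grip in N (left out, the last holds). Time passes only in rows, so rows that repeat a pose let the fingers close, or fill a call up. It gives the time, the measured TCP pose, the force and the opening at its end, in the units of the state.
- manip.read_state(): the state, without advancing time (a new reading comes with each control period).
- optics.camera(name): name is "side" or "top"; returns (picture, depth): 480x640x3 uint8, red, green, blue; 480x640 float32, mm along the optical axis (not along the pixel's ray), 0 where there is no reading.
- optics.get_calibration(name): a dict with "intrinsics" (3x3 intrinsics, pixels), "R" (3x3) and "t" (3): a world point X has camera coordinates R X + t. Camera axes: x right, y down, z forward; pixel columns grow to the right and rows downward; lengths in mm; the calibration is good to about 2 mm. A picture is of the moment at which its call begins. get_calibration takes no time and is no camera call.
- workorder.sign_off(): hands the job in, once; it reports no verdict.
The state is a dict: "clock": time; "joints": joint angles; "qd": joint speeds; "effort": joint torques, N m; "eef_pos": TCP position; "eef_rot": TCP orientation; "wrist_force": force on the tool from outside, world axes, zero at the start; "moment": the same for the moment, N m; "finger_gap": finger opening in mm.
Only numpy, scipy, OpenCV 4.12 (cv2) and the standard library are available. Lean on these libraries where they do the work, as an engineer would, in place of code of your own. Each camera call takes 0.05 s, during which the arm holds its last target.

## Working session

There is one attempt and no reset: what is moved stays moved. The work goes in short steps, Python scripts to look and compute and a tool call to move; the robot and the scene stay as the last step left them, time stands still between calls to the robot, and variables do not carry over. Pictures are saved under pics/ and viewed, and the job is handed in when it is done.

Besides the shell and the picture viewer there is one more tool, called after "Request:" as name(argument=value, ...) on one line, values as JSON. jog_arm: Moves the arm, as the interface text tells. Its arguments: {"type":"object","properties":{"deltas":{"type":"string"},"squeeze":{"type":"number"}},"required":["deltas"]}

```bash
mkdir -p pics; python3 - <<'E'
from cell import manip, optics, workorder
import cv2, numpy as np
print(manip.read_state(), manip.tcp_to_tips)
for n in("side","top"):
    p,d=optics.camera(n); cv2.imwrite(f"pics/{n}0.png",p[:,:,::-1]); np.save(f"{n}0_d.npy",d); np.save(f"{n}0_p.npy",p)
    c=optics.get_calibration(n); print(n,c, (-c["R"].T@c["t"]))
E
```

```text
{'clock': 0.0, 'joints': array([-1.22860474e+00,  3.00483309e-01,  1.52157855e+00, -3.52481994e-06,
        1.32069629e+00, -6.65928379e-02]), 'qd': array([-0.00026221, -0.00052844, -0.00076792,  0.00093799, -0.00074146,
        0.00087942]), 'effort': array([ 2.00591450e-03, -5.31805873e+01, -3.52737808e+01,  7.09266239e-02,
        2.43943592e-02, -9.35281719e-05]), 'eef_pos': array([ 218.53951136, -504.45114108,  218.8806958 ]), 'eef_rot': array([-3.14042952e+00, -7.41492346e-05,  4.08785260e-01]), 'wrist_force': array([ 0.19983494, -0.69732204, -0.07962551]), 'moment': array([ 0.03187162,  0.04816717, -0.03184519]), 'finger_gap': 94.21712726544257} 14.0
side {'intrinsics': array([[448.97158325,   0.        , 320.89805127],
       [  0.        , 448.97158325, 238.6653504 ],
       [  0.        ,   0.        ,   1.        ]]), 'R': array([[ 0.98347083, -0.18013602,  0.01833402],
       [-0.10063029, -0.62794629, -0.7717234 ],
       [ 0.15052796,  0.75712249, -0.635694  ]]), 't': array([-461.98680133,  168.69953689, 1245.8389949 ])} [ 283.79323056 -920.5389402   930.63182916]
top {'intrinsics': array([[523.56316446,   0.        , 321.92313079],
       [  0.        , 523.56316446, 238.43165148],
       [  0.        ,   0.        ,   1.        ]]), 'R': array([[ 1.94203836e-03, -9.99998059e-01,  3.32555069e-04],
       [-9.95341846e-01, -1.96505035e-03, -9.63885228e-02],
       [ 9.63889892e-02, -1.43815768e-04, -9.95343731e-01]]), 't': array([  45.47459729,  477.80183205, 1320.40557226])} [ 348.21528583   46.60330882 1360.29689821]
```

View pics/side0.png

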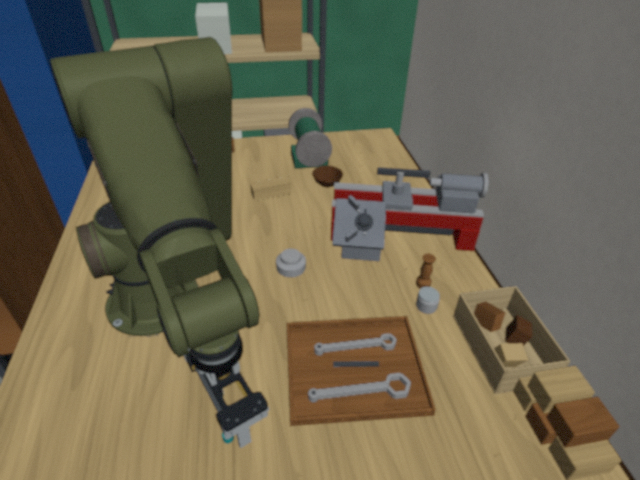

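View pics/top0.png

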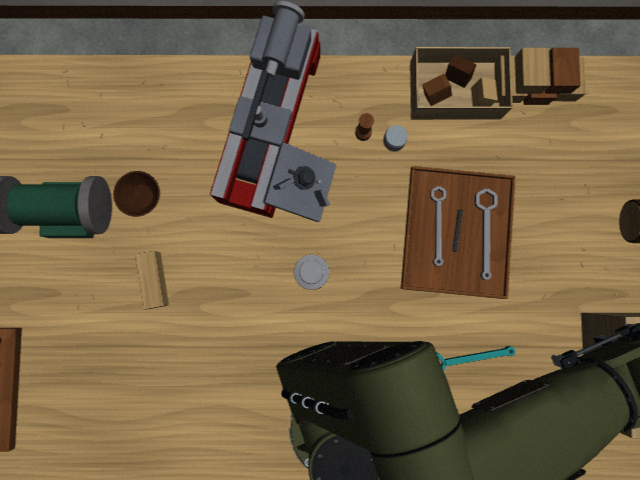

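```bash
cat > h.py <<'E'
from cell import manip, optics, workorder
import cv2, numpy as np
from scipy.spatial.transform import Rotation as Rn
def cal(n):
    c=optics.get_calibration(n); return c["intrinsics"],c["R"],c["t"]
def ray(n,u,v):
    K,R,t=cal(n); d=R.T@np.linalg.solve(K,[u,v,1.]); return -R.T@t, d
def onz(n,u,v,z):
    o,d=ray(n,u,v); return o+d*(z-o[2])/d[2]
def onplane(n,u,v,p,nn):
    o,d=ray(n,u,v); return o+d*(np.dot(nn,p-o)/np.dot(nn,d))
def proj(n,X):
    K,R,t=cal(n); X=np.atleast_2d(X); c=X@R.T+t; q=c@K.T; return q[:,:2]/q[:,2:]
def cloud(n,D):
    K,R,t=cal(n); v,u=np.mgrid[:480,:640]
    c=np.stack([(u-K[0,2])/K[0,0]*D,(v-K[1,2])/K[1,1]*D,D],-1).astype(float)
    return (c-t)@R
def crop(p,x0,y0,x1,y1,s,fn):
    cv2.imwrite(fn,cv2.resize(p[y0:y1,x0:x1,::-1],None,fx=s,fy=s,interpolation=cv2.INTER_CUBIC))
E
python3 - <<'E'
from h import *
p=np.load("top0_p.npy"); crop(p,200,130,350,230,5,"pics/t_lock.png"); crop(p,395,160,525,305,4,"pics/t_tray.png")
p=np.load("side0_p.npy"); crop(p,320,170,400,270,6,"pics/s_lock.png");crop(p,280,310,440,425,5,"pics/s_tray.png")
E
```

```text
(no output)
```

View pics/t_lock.png

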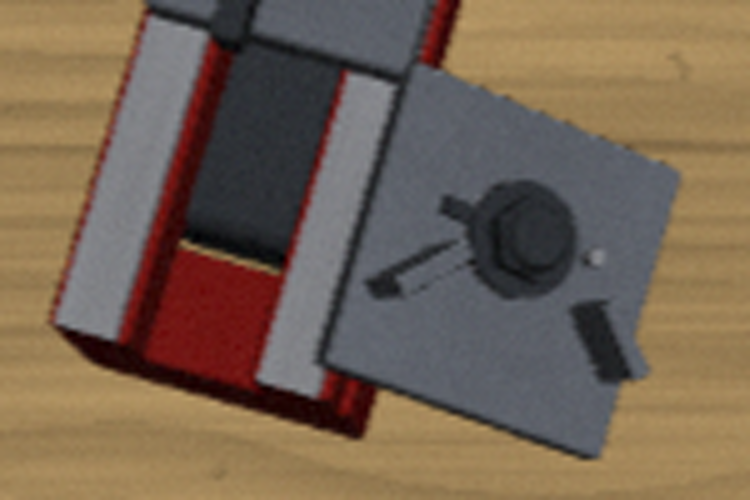

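View pics/t_tray.png

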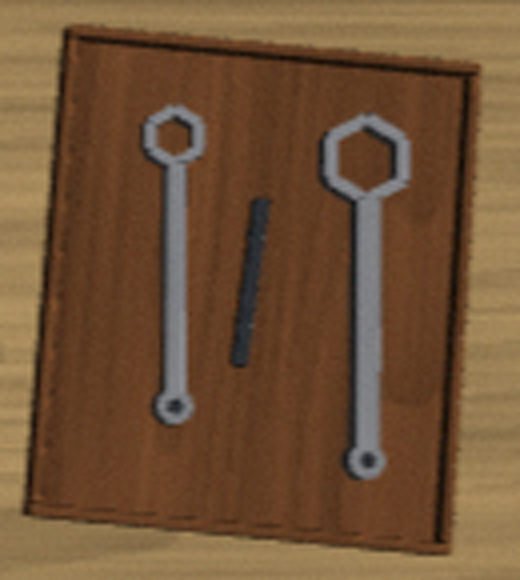

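View pics/s_lock.png

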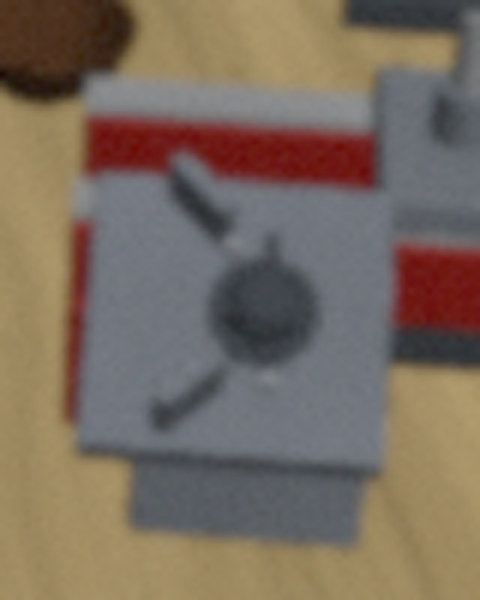

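View pics/s_tray.png

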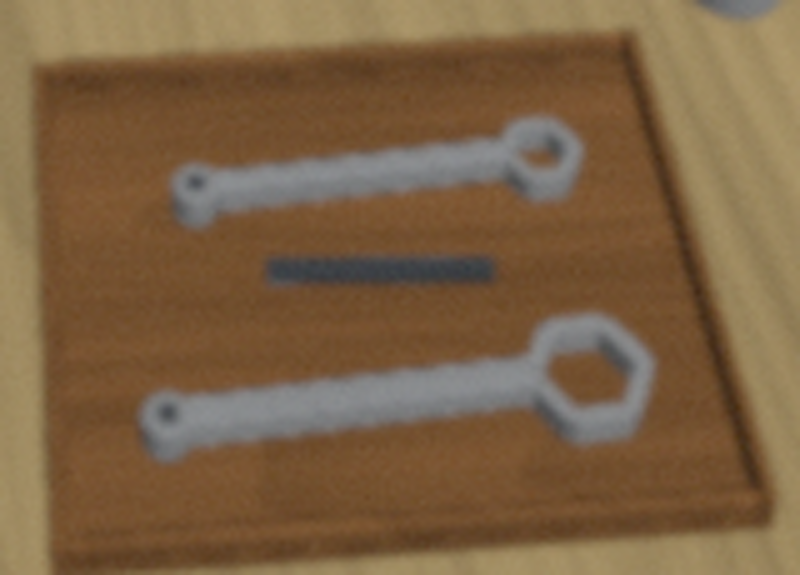

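```bash
python3 - <<'E'
from h import *
p=np.load("top0_p.npy"); D=np.load("top0_d.npy")
hsv=cv2.cvtColor(p,cv2.COLOR_RGB2HSV)
m=((hsv[...,1]<60)&(hsv[...,2]>90)).astype(np.uint8); roi=np.zeros_like(m); roi[165:298,408:514]=1; m*=roi
n,l,s,c=cv2.connectedComponentsWithStats(m)
for i in range(1,n): 
    if s[i,4]>30: print(i,s[i],c[i])
C=cloud("top",D)
for i in range(1,n):
    if s[i,4]>30:
        q=C[l==i]; print(np.percentile(q[:,2],[5,50,95]))
        v,u=np.nonzero(l==i); print(cv2.minAreaRect(np.stack([u,v],1).astype(np.float32)))
# tray floor depth
f=C[240:260,465:478].reshape(-1,3); print("floor",f[:,2].mean())
cn,_=cv2.findContours(m,cv2.RETR_CCOMP,cv2.CHAIN_APPROX_NONE),0
for k,cc in enumerate(cn[0]):
    if cn[1][0][k][3]>=0: 
        M=cv2.moments(cc); print("hole",M['m00'],M['m10']/max(M['m00'],1),M['m01']/max(M['m00'],1))
# tray outline
mt=((hsv[...,0]<14)&(hsv[...,1]>100)&(hsv[...,2]<140)).astype(np.uint8); r=np.zeros_like(m); r[155:310,390:530]=1; mt*=r
cs,_=cv2.findContours(mt,cv2.RETR_EXTERNAL,cv2.CHAIN_APPROX_NONE); cs=max(cs,key=cv2.contourArea); rect=cv2.minAreaRect(cs); print(rect); 
b=cv2.boxPoints(rect); print(b); print([onz("top",*x,25).round(1) for x in b])
E
```

```text
1 [431 186  15  80 424] [438.66745283 224.41745283]
2 [476 189  22  91 608] [486.47697368 229.99177632]
[ 8.3746574  27.01213472 32.37083717]
((438.0, 225.5), (79.0, 14.0), 90.0)
[17.28106879 27.07214957 32.99201788]
((486.5, 234.0), (90.0, 21.0), 90.0)
floor 17.890134685769084
hole 17.0 486.5 274.5
hole 207.0 486.47423510466984 199.24718196457326
hole 15.0 438.1555555555555 261.0
hole 86.0 438.1046511627907 193.61627906976744
((458.9037780761719, 232.0850830078125), (107.37255859375, 123.1733169555664), 5.376705646514893)
[[399.68283 288.37015]
 [411.22458 165.7388 ]
 [518.12476 175.80002]
 [506.58298 298.43137]]
[array([ 350.5, -151.3,   25. ]), array([ 667.7, -185.2,   25. ]), array([ 641.7, -462. ,   25. ]), array([ 325.7, -421.9,   25. ])]
```

```bash
python3 - <<'E'
from h import *
for n in("top","side"):
    p=np.load(n+"0_p.npy"); D=np.load(n+"0_d.npy"); C=cloud(n,D)
    hsv=cv2.cvtColor(p,cv2.COLOR_RGB2HSV)
    # deck points: hand regions on bare deck
    if n=="top": poly=np.array([[283,145],[334,165],[320,219],[266,202]])
    else: poly=np.array([[336,201],[384,204],[382,247],[335,243]])
    m=np.zeros((480,640),np.uint8); cv2.fillPoly(m,[poly],1); m=cv2.erode(m,np.ones((5,5)))
    q=C[(m>0)&(D>0)]
    for k in range(6):
        ce=np.median(q,0) if k==0 else q.mean(0); u,s,vt=np.linalg.svd(q-q.mean(0),full_matrices=False); nn=vt[2]*np.sign(vt[2][2]); r=(q-q.mean(0))@nn
        q=q[np.abs(r-np.median(r))<max(2.,2*np.median(np.abs(r-np.median(r))))]
    c=q.mean(0); print(n,len(q),"c",c,"n",nn,"tilt",np.degrees(np.arccos(nn[2])),"az",np.degrees(np.arctan2(nn[1],nn[0])),r.std())
    q=C[(m>0)&(D>0)]; h=(q-c)@nn; print(np.histogram(h,bins=[-5,-2,2,5,8,11,14,17,20,24,28,32,36,40,45])) 
    sel=q[(h>12)&(h<40)]
    H=np.zeros((480,640)); H[(m>0)&(D>0)]=h
    if n=="top": print(H[165:205:2,290:320:2].round().astype(int))
    else: print(H[206:238:2,345:385:2].round().astype(int))
E
```

```text
top 1240 c [601.15903279  98.52710035 131.19780448] n [-0.12601499 -0.45295002  0.88258512] tilt 28.044204681732882 az -105.54707183711655 1.089715514131281
(array([ 318, 1266,  433,  151,  106,   46,   31,   38,   90,   83,   37,
         15,   58,   47]), array([-5, -2,  2,  5,  8, 11, 14, 17, 20, 24, 28, 32, 36, 40, 45]))
[[-1  2 -5  0 -1  1 -1 -3 -6  1 -2 -1 -1  0 -4]
 [-1  0 -1 -1  1  5  8  8  8 13  2 -2  0 -2 -1]
 [ 5  2  0  2  8  6 12 20 22  5  8 -1 -2  0  1]
 [ 8  9  9 10 10 10 19 21 23 25 23 10  0 -3  1]
 [ 6  7  6  9 12 14 26 23 28 28 27 21  1 -2 -2]
 [ 1 -1  7  8 13 20 22 25 29 29 26 29  0 -3  1]
 [ 1 -1  7 14 13 18 29 29 23 32 27 28  7  1  1]
 [39 42  9 11 12 22 21 26 32 23 22 23 12  2 -1]
 [39 43  9 10 10  0 20 25 23 28 24 19  8  4  7]
 [38  4  5 10  7 15 20 24 22 24 23  7  3 -1  3]
 [ 0  1 -4  7  8  7  8 12 18 21  8  6  4 -2 -1]
 [-3 -3  0 -3 10  4 10  7  9 12 10 -4  1  1  4]
 [ 1 -1 -1 -4  1  3  5  8  9 -3 -1 -2 -1  1  4]
 [-2  0  1 -4  0  0  0  2  2 -1  0 -2  7 19 32]
 [-2 -5  0  2  2  0  1  4 -1 -8  1 -2  5 17 27]
 [ 2 -1  0  4  2  0  0  3 -4  1 -2 -1  3  7 22]
 [ 3 
[... 810 characters left out ...]
-1  0]
 [-1  0  0 -1 -2  3 11 21 22 27 22 29 12  2  2 -2 -4  2  3  0]
 [-1 -1 -5 -2  0 11 10 26 24 24 29 25 21  4 -5  2 -1 -5 -4  0]
 [-4  0 -1 -4 -1 12 23 21 26 26 31 24 23 10  2 -1 -2 -3  3  0]
 [-6  2 -2 -4 -2 10 22 20 30 29 32 23 20  7  1 -1  2 -1  1  0]
 [ 1  3 -1  0 -2  5 12 12 22 22 21 17  5 10 -3  2  2 -1 -1  0]
 [ 1  0 -2  2 -3  3 11  4 10 19 11  9  8  8 -1  0  0 -5  3  0]
 [ 0 -4  1  4  2 38  1  8  6  8 11  6  9  1 -4  0  2 -4  0  0]
 [ 0  1  5 40 41 37 -1  3  2  2  0  3  1  2  1  1  2 -1  2  0]
 [ 3  1 40 43 44 26 -1  1 -2  6  9 -1 -1 -3 -1 -2 -4  4  5  0]
 [ 2 37 39 39 24 12  3  1  1  9  4 -1 -2 -4 -3 -3 -1  1 -2  0]
 [35 41 32 20  9 -1 -1  3 -3  1  1 -1  1 -1 -1  2 -2 -1  0  0]]
```

```bash
cat >> h.py <<'E'
yaw=np.radians(-15.5); til=np.radians(28)
xl=np.array([np.cos(yaw),np.sin(yaw),0]); zl=Rn.from_euler('z',yaw).apply([0,-np.sin(til),np.cos(til)]); yl=np.cross(zl,xl)
def rect(n,p,org,hh,half=90,s=4):
    # image of plane through org+hh*zl, x right y up, s px/mm
    g=(np.arange(2*half*s)/s-half); X,Y=np.meshgrid(g,-g)
    P=org+hh*zl+X[...,None]*xl+Y[...,None]*yl
    q=proj(n,P.reshape(-1,3)).astype(np.float32).reshape(X.shape+(2,))
    return cv2.remap(p,q[...,0],q[...,1],cv2.INTER_CUBIC)
E
python3 - <<'E'
from h import *
# centre estimate: points of head cloud
org=None
for n in("top","side"):
    D=np.load(n+"0_d.npy"); C=cloud(n,D)
    base=np.array([601.16,98.53,131.2]) if n=="top" else np.array([595.87,86.65,126.03])
    q=C.reshape(-1,3); d=q-base; h=d@zl; x=d@xl; y=d@yl
    s=(h>17)&(h<32)&(np.hypot(x+0,y)<45)
    # choose main cluster: |x|.. 
    cx,cy=np.median(x[s]),np.median(y[s])
    for _ in range(5):
        s=(h>17)&(h<32)&(np.hypot(x-cx,y-cy)<21); cx,cy=x[s].mean(),y[s].mean()
    print(n,s.sum(),cx,cy, "deck pt",base+cx*xl+cy*yl, "hmax",np.percentile(h[s],[50,90]))
    o=base+cx*xl+cy*yl
    o=o-zl*0
    p=np.load(n+"0_p.npy")
    im=rect(n,p,o,20,half=90,s=3); 
    cv2.circle(im,(270,270),2,(255,0,0),-1); cv2.circle(im,(270,270),int(28*3),(255,255,0),1)
    cv2.imwrite(f"pics/r_{n}.png",im[:,:,::-1])
E
```

```text
top 188 12.034301485734273 -0.6069587967557125 deck pt [612.61340293  94.79755091 130.91505011] hmax [23.80829201 28.19902995]
side 120 11.86272305169492 3.9674626834170303 deck pt [608.23743369  86.85548202 127.89261091] hmax [24.27161191 28.61487164]
```

View pics/r_top.png

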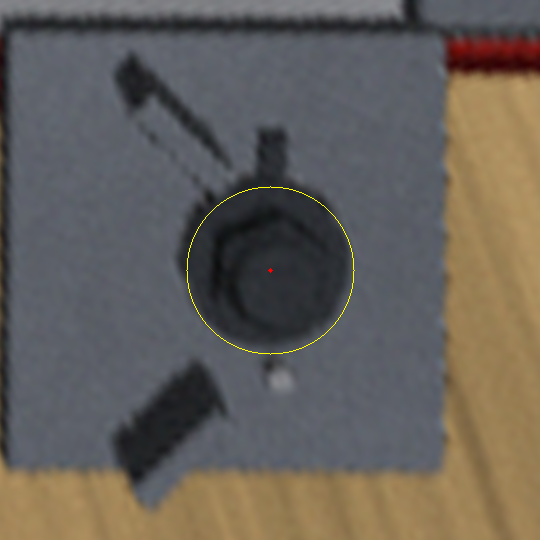

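View pics/r_side.png

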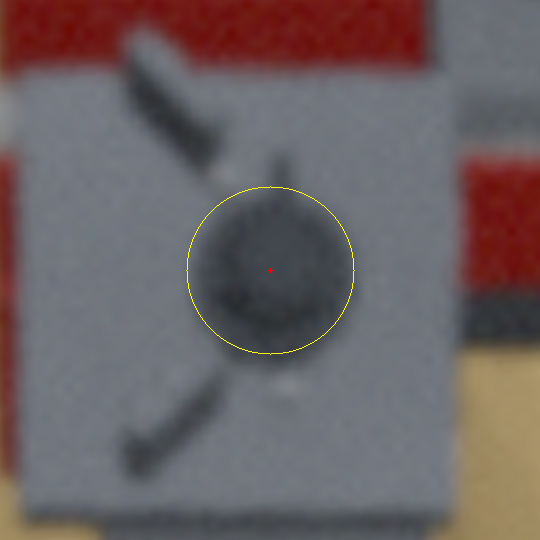

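```bash
python3 - <<'E'
from h import *
o=np.array([611.,93,130.])
for n in("top","side"):
    p=np.load(n+"0_p.npy"); row=[]
    for hh in(8,20,26):
        im=rect(n,p,o,hh,half=45,s=6)[:, :]
        im=cv2.convertScaleAbs(im,alpha=2.2,beta=-20)
        for k in range(-40,41,10):
            cv2.line(im,(270+6*k,0),(270+6*k,540),(255,255,0) if k else (255,0,0),1); cv2.line(im,(0,270+6*k),(540,270+6*k),(255,255,0) if k else (255,0,0),1)
        row.append(cv2.resize(im,(400,400)))
    cv2.imwrite(f"pics/r2_{n}.png",np.hstack(row[:2])[:,:,::-1])
E
```

```text
(no output)
```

View pics/r2_top.png

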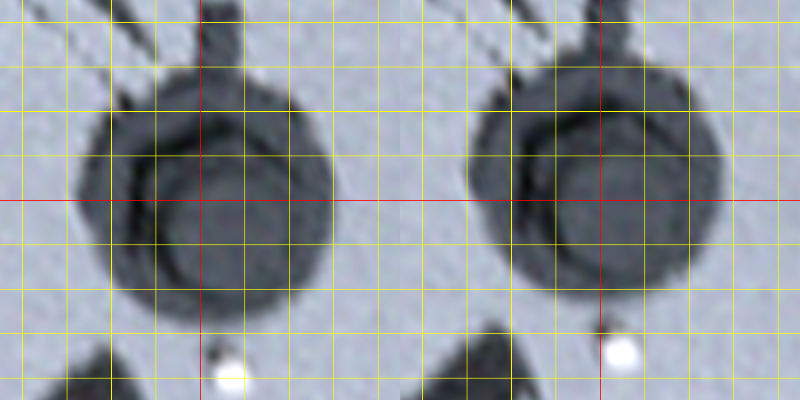

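View pics/r2_side.png

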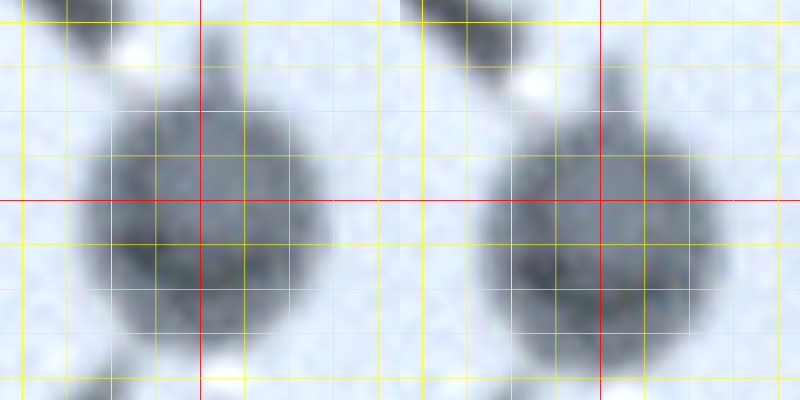

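```bash
python3 - <<'E'
from h import *
o=np.array([612.4,92.6,130.])
p=np.load("top0_p.npy")
row=[]
for hh in (20,26):
    im=rect("top",p,o,hh,half=30,s=12).astype(float)
    im=np.clip((im-30)*3.5,0,255).astype(np.uint8)
    im=cv2.resize(im,(400,400)); cv2.drawMarker(im,(200,200),(255,0,0),0,20,1); row.append(im)
cv2.imwrite("pics/r3.png",np.hstack(row)[:,:,::-1])
E
```

```text
(no output)
```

View pics/r3.png

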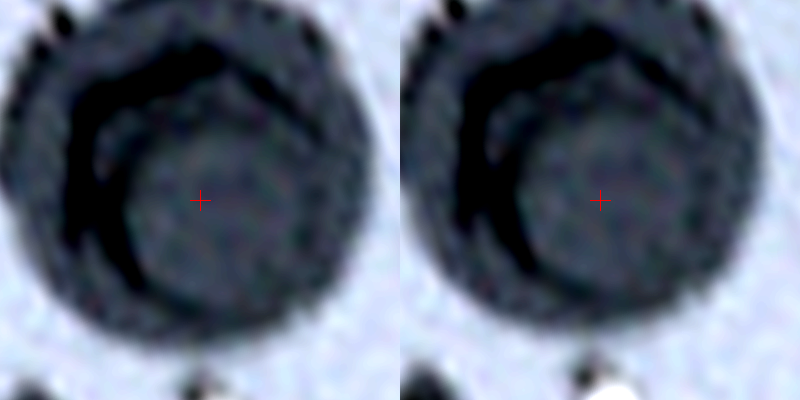

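```bash
python3 - <<'E'
from h import *
r=onz("top",486.5,199.25,24); b=onz("top",486.5,274.5,29); print("top ring",r,"boss",b,np.linalg.norm((r-b)[:2]),np.degrees(np.arctan2((r-b)[1],(r-b)[0])))
# side camera holes
p=np.load("side0_p.npy"); hsv=cv2.cvtColor(p,cv2.COLOR_RGB2HSV)
m=((hsv[...,1]<60)&(hsv[...,2]>90)).astype(np.uint8); ro=np.zeros_like(m); ro[368:405,300:420]=1; m*=ro
cs,hr=cv2.findContours(m,cv2.RETR_CCOMP,cv2.CHAIN_APPROX_NONE)
for k,c in enumerate(cs):
    M=cv2.moments(c)
    if M['m00']>3: print(hr[0][k][3],M['m00'],M['m10']/M['m00'],M['m01']/M['m00'],cv2.boundingRect(c))
# by eye: outer ring hexagon top face centre in side crop approx
for u,v,z in((280+592/5,310+367/5,24),(280+167/5,310+412/5,29)): print(onz("side",u,v,z))
print("lock by eye",)
E
```

```text
top ring [ 580.15057857 -378.53384434   24.        ] boss [ 385.99331396 -371.46177172   29.        ] 194.286020108422 -2.086045342617518
-1 1222.0 366.33046917621385 388.21876704855424 (308, 373, 103, 29)
0 4.0 313.0 392.5 (312, 391, 3, 4)
0 161.0 397.6811594202898 384.72670807453414 (389, 378, 18, 14)
[ 579.91983001 -381.89775904   24.        ]
[ 383.59235669 -374.58962056   29.        ]
lock by eye
```

```bash
cat > pl.py <<'E'
import json,sys,numpy as np
F="cmd.json"
try: C=json.load(open(F))
except: C={"p":[218.622,-504.672,219.446],"y":0.4088}
def Rt(y): return np.array([[np.cos(y),np.sin(y),0],[np.sin(y),-np.cos(y),0],[0,0,-1]])
def delta(p,y):
    d=Rt(C["y"]).T@(np.array(p)-C["p"]); t=-(y-C["y"]); return d.round(1),round(t,3)
def apply(tx,ty,tz,tw):
    C["p"]=list(np.array(C["p"])+Rt(C["y"])@[tx,ty,tz]); C["y"]-=tw; json.dump(C,open(F,"w"))
if __name__=="__main__":
    a=[float(v) for v in sys.argv[2:]]
    if sys.argv[1]=="a": apply(*a); print(C)
    else: print(*delta(a[:3],a[3]))
E
python3 pl.py d 472 -376 110 3.105
```

```text
[283.6 -17.3 109.4] -2.696
```

Request:
jog_arm(deltas="40 -2 10 -0.18 40; 80 -5 20 -0.36 40; 120 -7 40 -0.54 40; 160 -10 55 -0.72 40; 200 -12 70 -0.9 40; 240 -15 85 -1.08 40; 283.6 -17.3 95 -1.26 40; 283.6 -17.3 109.4 -1.44 40; 283.6 -17.3 109.4 -1.62 40; 283.6 -17.3 109.4 -1.8 40")

```text
clock: 1.35
eef_pos: [471.9, -375.8, 109.4]
eef_rot: [-3.141, -0.001, 2.215]
wrist_force: [-0.9, 0.0, 0.8]
finger_gap: 39.8
```

```bash
python3 pl.py a 283.6 -17.3 109.4 -1.8; python3 pl.py d 472 -376 24.5 3.105
```

```text
{'p': [np.float64(471.9760357906781), np.float64(-376.0641365212227), np.float64(110.04599999999999)], 'y': 2.2088}
[ 0.   0.1 85.5] -0.896
```

Request:
jog_arm(deltas="0 0 10 -0.18 40; 0 0 20 -0.36 40; 0 0 25 -0.54 40; 0 0 30 -0.72 40; 0 0 40 -0.896 40; 0 0 55 -0.896 40; 0 0 70 -0.896 40; 0 0 80 -0.896 40; 0 0 85.5 -0.896 40; 0 0 85.5 -0.896 40")

```text
clock: 2.6
eef_pos: [471.9, -376.0, 24.3]
eef_rot: [3.141, -0.0, 3.104]
wrist_force: [0.8, 0.3, 0.7]
finger_gap: 40.1
```

```bash
python3 pl.py a 0 0 85.5 -0.896; python3 - <<'E'
from h import *
p,d=optics.camera("side"); crop(p,270,250,440,420,4,"pics/s1.png")
E
```

```text
{'p': [np.float64(471.9760357906781), np.float64(-376.0641365212227), np.float64(24.545999999999992)], 'y': 3.1048}
```

View pics/s1.png

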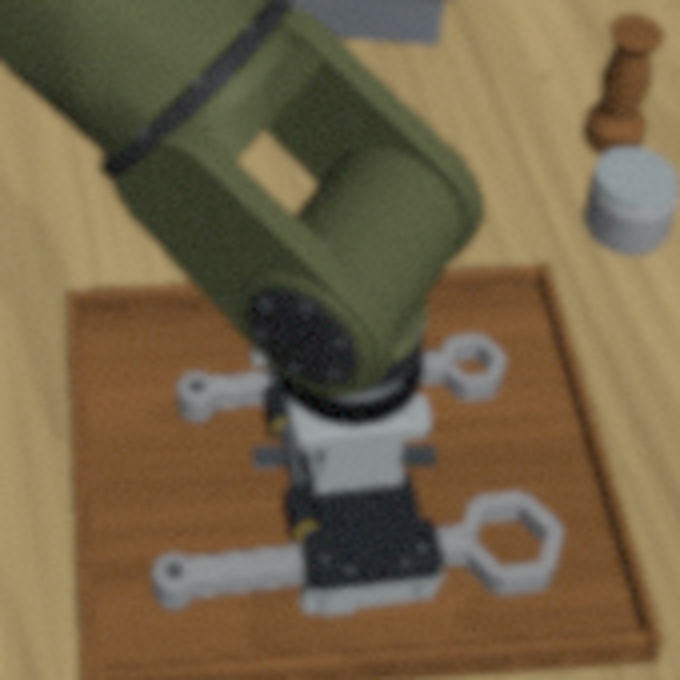

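Request:
jog_arm(deltas="0 0 0 0 10; 0 0 0 0 10; 0 0 0 0 10; 0 0 0 0 10; 0 0 -10 0 10; 0 0 -30 0 10; 0 0 -60 0 10; 0 0 -100 0 10; 0 0 -140 0 10; 0 0 -170 0 10", squeeze=20)

```text
clock: 3.9
eef_pos: [472.0, -376.1, 197.9]
eef_rot: [-3.14, 0.002, 3.105]
wrist_force: [-0.0, -0.1, -4.4]
finger_gap: 15.9
```

```bash
python3 pl.py a 0 0 -170 0; python3 - <<'E'
from h import *
s=manip.read_state();print(s["wrist_force"],s["moment"],s["finger_gap"])
p,d=optics.camera("side"); crop(p,270,200,440,420,3,"pics/s2.png"); np.save("s2p.npy",p)
p,d=optics.camera("top"); crop(p,400,120,560,300,4,"pics/t2.png"); np.save("t2p.npy",p); np.save("t2d.npy",d)
E
```

```text
{'p': [np.float64(471.9760357906781), np.float64(-376.0641365212227), np.float64(194.546)], 'y': 3.1048}
[-0.02461499 -0.11814219 -4.42347117] [ 0.02029081 -0.13600742  0.06140221] 15.87891846494251
```

View pics/s2.png

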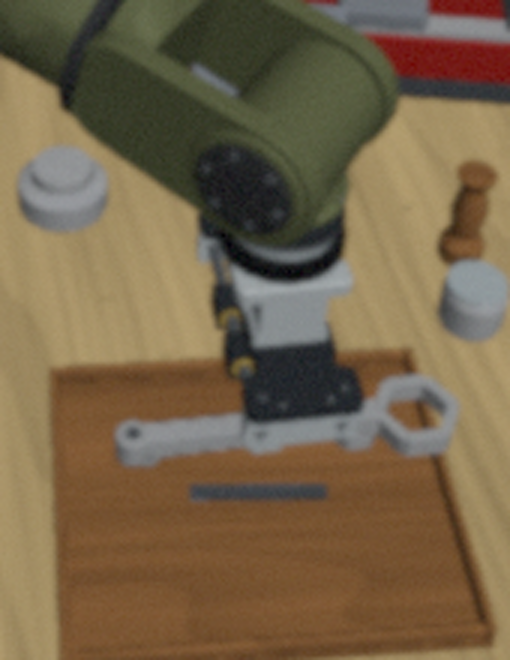

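View pics/t2.png

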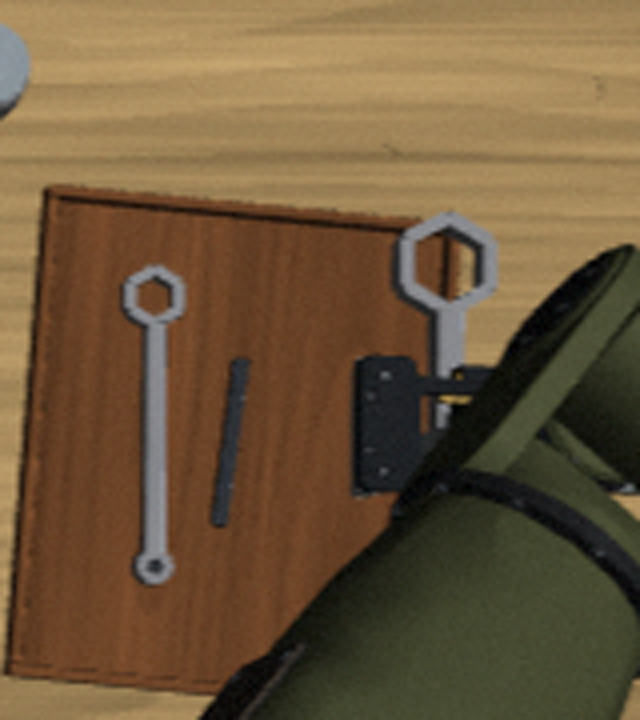

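```bash
python3 - <<'E'
from h import *
print(manip.read_state()["eef_pos"])
for n,f in(("top","t2p.npy"),("side","s2p.npy")):
    p=np.load(f); hsv=cv2.cvtColor(p,cv2.COLOR_RGB2HSV)
    m=((hsv[...,1]<60)&(hsv[...,2]>90)).astype(np.uint8); r=np.zeros_like(m)
    if n=="top": r[165:220,490:530]=1
    else: r[315:360,385:430]=1
    m*=r
    cs,hr=cv2.findContours(m,cv2.RETR_CCOMP,cv2.CHAIN_APPROX_NONE)
    for k,c in enumerate(cs):
        M=cv2.moments(c)
        if hr[0][k][3]>=0 and M['m00']>30: 
            u,v=M['m10']/M['m00'],M['m01']/M['m00']; print(n,M['m00'],u,v,[onz(n,u,v,z).round(1) for z in(180,188,196)])
# tray right wall from initial top image: outer edge & inner edges via depth profile
D=np.load("top0_d.npy"); C=cloud("top",D); p=np.load("top0_p.npy")
for v in(190,205,230,260): 
    print(v,[tuple(p[v,u]) for u in range(500,522,2)])
    print([onz("top",u,v,25).round(0)[:2].tolist() for u in(500,520)])
E
```

```text
[ 472.83161984 -376.84199181  199.16956638]
top 274.5 511.89678202792953 185.4401942926533 [array([ 585.2, -387.9,  180. ]), array([ 583.6, -385. ,  188. ]), array([ 582., -382.,  196.])]
side 172.5 408.72463768115944 337.2222222222222 [array([ 584.2, -373.6,  180. ]), array([ 581. , -379.4,  188. ]), array([ 577.8, -385.2,  196. ])]
190 [(np.uint8(98), np.uint8(61), np.uint8(37)), (np.uint8(97), np.uint8(62), np.uint8(36)), (np.uint8(99), np.uint8(62), np.uint8(38)), (np.uint8(97), np.uint8(60), np.uint8(33)), (np.uint8(103), np.uint8(64), np.uint8(39)), (np.uint8(48), np.uint8(28), np.uint8(12)), (np.uint8(79), np.uint8(51), np.uint8(32)), (np.uint8(124), np.uint8(92), np.uint8(58)), (np.uint8(148), np.uint8(119), np.uint8(80)), (np.uint8(150), np.uint8(124), np.uint8(82)), (np.uint8(151), np.uint8(123), np.uint8(81))]
[[604.0, -414.0], [604.0, -466.0]]
205 [(np.uint8(93), np.uint8(59), np.uint8(32)), (np.uint8(89), np.uint8(53), np.uint8(29)), (np.uint8(96), np.uint8(61), np.uint8(34)), (np.uint8(98), np.uint8(61), np.uint8(35)), (np.uint8(88), np.uint8(55), np.uint8(29)), (np.uin
[... 675 characters left out ...]
(145), np.uint8(117), np.uint8(78)), (np.uint8(148), np.uint8(122), np.uint8(81)), (np.uint8(151), np.uint8(126), np.uint8(81))]
[[500.0, -411.0], [500.0, -462.0]]
260 [(np.uint8(92), np.uint8(57), np.uint8(31)), (np.uint8(98), np.uint8(61), np.uint8(33)), (np.uint8(104), np.uint8(64), np.uint8(37)), (np.uint8(33), np.uint8(22), np.uint8(11)), (np.uint8(99), np.uint8(62), np.uint8(37)), (np.uint8(139), np.uint8(111), np.uint8(74)), (np.uint8(145), np.uint8(117), np.uint8(76)), (np.uint8(145), np.uint8(118), np.uint8(77)), (np.uint8(148), np.uint8(121), np.uint8(84)), (np.uint8(148), np.uint8(120), np.uint8(81)), (np.uint8(146), np.uint8(121), np.uint8(80))]
[[423.0, -408.0], [423.0, -459.0]]
```

```bash
python3 pl.py d 467 -473 46 3.18;python3 -c "
from cell import manip
print(manip.read_state()['eef_pos'])"
```

```text
[  1.4 -97.1 148.5] -0.075
[ 472.83161984 -376.84199181  199.16956638]
```

Request:
jog_arm(deltas="0 -15 5 -0.01 10; 0 -35 20 -0.03 10; 0.5 -55 40 -0.05 10; 1 -75 60 -0.06 10; 1.4 -90 80 -0.075 10; 1.4 -97.1 100 -0.075 10; 1.4 -97.1 120 -0.075 10; 1.4 -97.1 135 -0.075 10; 1.4 -97.1 145 -0.075 10; 1.4 -97.1 148.5 -0.075 10")

```text
clock: 5.25
eef_pos: [467.1, -472.8, 45.7]
eef_rot: [3.141, -0.0, -3.103]
wrist_force: [0.6, 0.1, -4.3]
finger_gap: 15.5
```

```bash
python3 pl.py a 1.4 -97.1 148.5 -0.075; python3 - <<'E'
from h import *
s=manip.read_state();print(s["eef_pos"],s["eef_rot"],s["finger_gap"],s["joints"])
p,d=optics.camera("side"); crop(p,270,260,440,460,3,"pics/s3.png")
p,d=optics.camera("top"); crop(p,420,150,600,310,4,"pics/t3.png"); np.save("t3p.npy",p)
E
```

```text
{'p': [np.float64(467.00522258541434), np.float64(-473.0469237366785), np.float64(46.04599999999999)], 'y': 3.1798}
[ 467.09753946 -472.80121655   45.70753475] [ 3.14143099e+00 -1.49626634e-04 -3.10306844e+00] 15.458237150731893 [-8.46558136e-01  7.25390508e-01  1.30787808e+00 -1.50141732e-05
  1.10854393e+00 -2.45587197e+00]
```

View pics/s3.png

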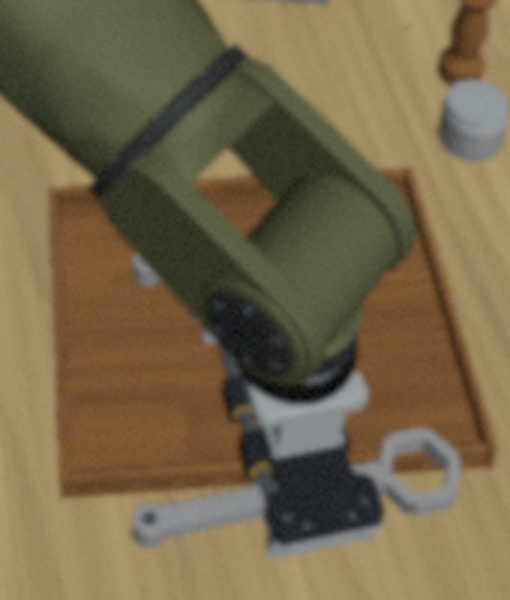

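View pics/t3.png

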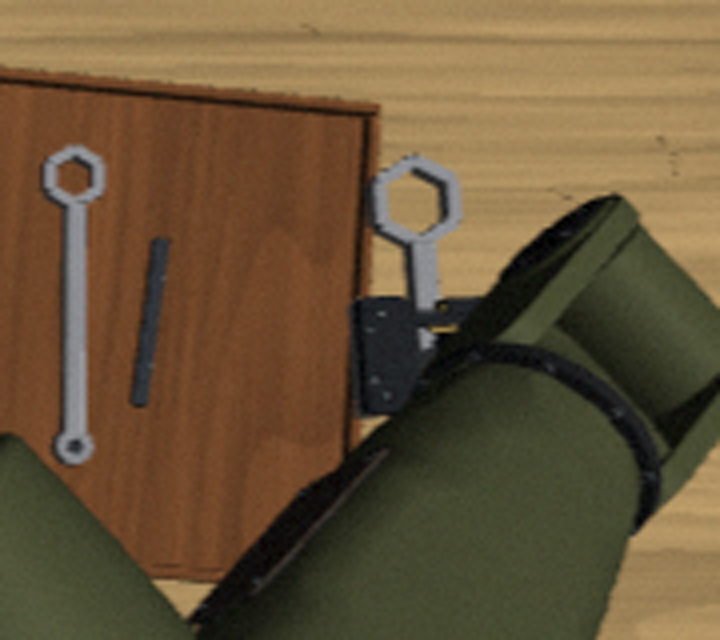

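Request:
jog_arm(deltas="0 0 4 0 10; 0 0 7 0 10; 0 0 10 0 10; 0 0 13 0 10; 0 0 15.5 0 10; 0 0 17 0 10; 0 0 17 0 20; 0 0 17 0 40; 0 0 17 0 40; 0 0 17 0 40", squeeze=8)

```text
clock: 6.6
eef_pos: [467.0, -473.0, 29.1]
eef_rot: [3.142, 0.0, -3.103]
wrist_force: [0.1, -0.2, 0.0]
finger_gap: 39.7
```

```bash
python3 pl.py a 0 0 17 0; python3 - <<'E'
from h import *
s=manip.read_state();print(s["eef_pos"],s["wrist_force"],s["finger_gap"])
p,d=optics.camera("side"); crop(p,290,350,440,450,5,"pics/s4.png"); np.save("s4p.npy",p)
p,d=optics.camera("top"); crop(p,480,170,560,260,6,"pics/t4.png"); np.save("t4p.npy",p); np.save("t4d.npy",d)
E
```

```text
{'p': [np.float64(467.00522258541434), np.float64(-473.0469237366785), np.float64(29.045999999999992)], 'y': 3.1798}
[ 467.02689519 -473.00564978   29.08789438] [ 0.09317627 -0.15893762  0.03829352] 39.68915066362271
```

View pics/s4.png

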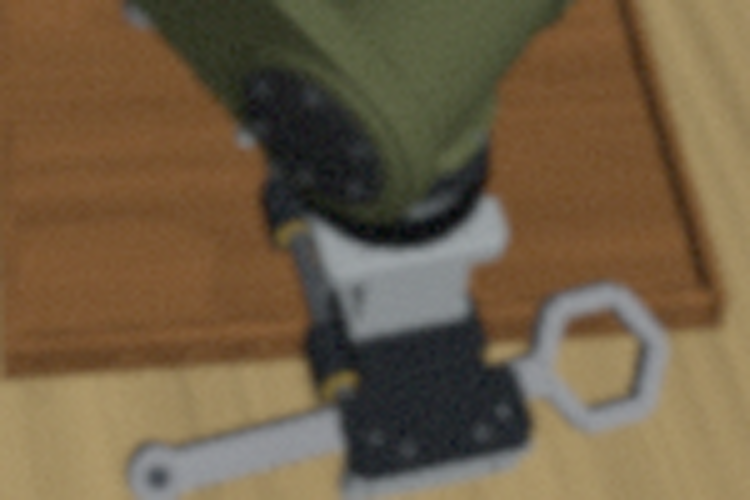

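View pics/t4.png

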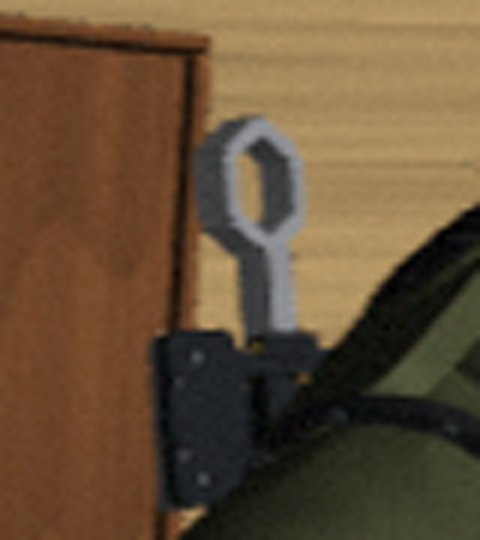

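```bash
python3 - <<'E'
from h import *
import pl
for (cx,cy,z) in((246,300,26),(270,300,32),(292,300,24),(262,118,35),(270,242,35),(302,175,25),(196,170,25)):
    w=onz("top",480+cx/6,170+cy/6,z); print((cx,cy),w.round(1), (pl.Rt(pl.C["y"]).T@(w-np.array(pl.C["p"]))).round(1))
E
```

```text
(246, 300) [ 526. -465.   26.] [-59.3   5.8   3. ]
(270, 300) [ 525.2 -473.    32. ] [-58.2  -2.1  -3. ]
(292, 300) [ 526.3 -485.5   24. ] [-58.8 -14.7   5. ]
(262, 118) [ 603.3 -471.1   35. ] [-136.3   -3.3   -6. ]
(270, 242) [ 549.8 -472.7   35. ] [-82.7  -2.8  -6. ]
(302, 175) [ 580.4 -491.4   25. ] [-112.6  -22.7    4. ]
(196, 170) [ 582.5 -445.8   25. ] [-116.5   22.8    4. ]
```

Request:
jog_arm(deltas="0 -2 0 0 40; 0 -4.5 2 0 40; 0 -4.5 4 0 40; 0 -4.5 4 0 40; 0 -4.5 4 0 28; 0 -4.5 4 0 24; 0 -4.5 4 0 20; 0 -4.5 4 0 16; 0 -4.5 4 0 14; 0 -4.5 4 0 14", squeeze=30)

```text
clock: 7.95
eef_pos: [467.2, -477.7, 25.2]
eef_rot: [-3.141, 0.0, -3.103]
wrist_force: [-0.6, -1.7, 0.5]
finger_gap: 20.7
```

```bash
python3 pl.py a 0 -4.5 4 0; python3 - <<'E'
from h import *
s=manip.read_state();print(s["eef_pos"],s["wrist_force"],s["finger_gap"])
p,d=optics.camera("top"); crop(p,480,170,560,260,6,"pics/t5.png")
E
```

```text
{'p': [np.float64(467.1771138159624), np.float64(-477.5436395832559), np.float64(25.045999999999992)], 'y': 3.1798}
[ 467.19843464 -477.65369079   25.17613339] [-0.61775163 -1.6504998   0.52366898] 20.69739735828908
```

View pics/t5.png

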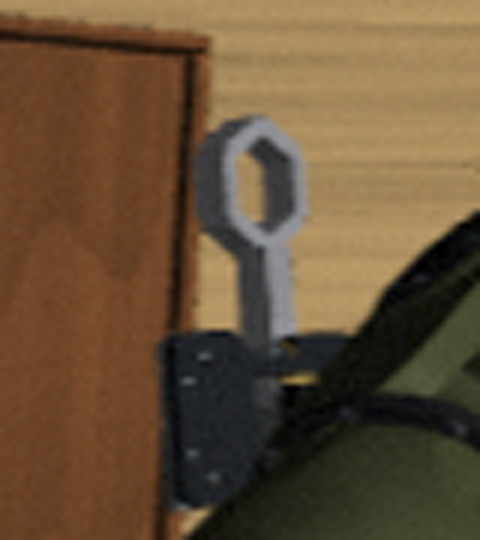

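Request:
jog_arm(deltas="0 0 -2 0 14; 0 0 -6 0 14; 0 0 -12 0 14; 0 0 -20 0 14; 0 0 -35 0 14; 0 0 -55 0 14; 0 0 -80 0 14; 0 0 -105 0 14; 0 0 -125 0 14; 0 0 -135 0 14", squeeze=40)

```text
clock: 9.25
eef_pos: [467.4, -477.7, 161.9]
eef_rot: [-3.14, 0.001, -3.103]
wrist_force: [0.1, -0.0, -4.2]
finger_gap: 20.5
```

```bash
python3 pl.py a 0 0 -135 0; python3 - <<'E'
from h import *
s=manip.read_state();print(s["eef_pos"],s["wrist_force"],s["finger_gap"])
p,d=optics.camera("side"); crop(p,270,280,440,450,4,"pics/s6.png"); np.save("s6p.npy",p);np.save("s6d.npy",d)
p,d=optics.camera("top"); crop(p,480,150,580,260,6,"pics/t6.png");np.save("t6p.npy",p); np.save("t6d.npy",d)
E
```

```text
{'p': [np.float64(467.1771138159624), np.float64(-477.5436395832559), np.float64(160.046)], 'y': 3.1798}
[ 467.40258704 -477.74037381  161.89235235] [ 0.13506392 -0.04048852 -4.22115189] 20.52801659671489
```

View pics/s6.png

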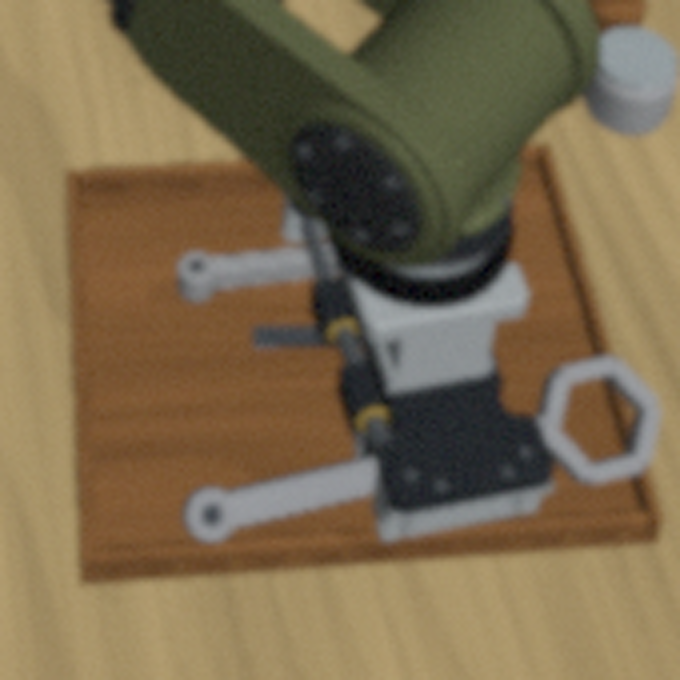

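View pics/t6.png

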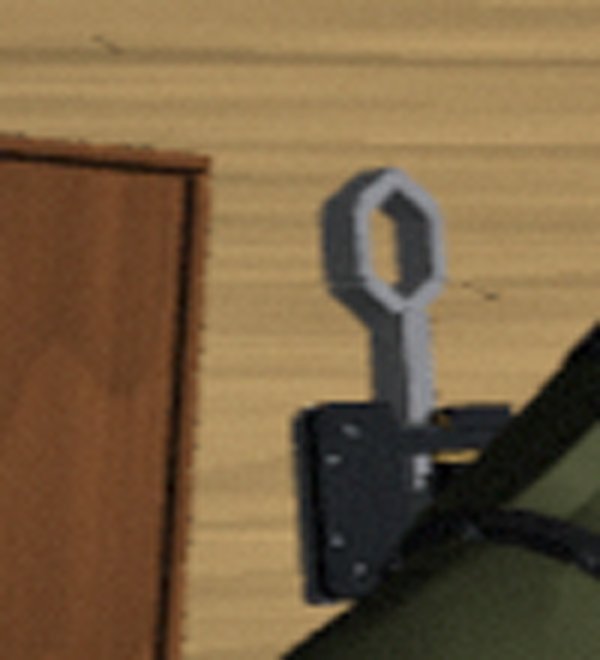

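```bash
cat >> h.py <<'E'
def fitplane(q,it=8):
    for k in range(it):
        c=q.mean(0); nn=np.linalg.svd(q-c,full_matrices=False)[2][2]; nn=nn*np.sign(nn[2]); r=(q-c)@nn
        q=q[np.abs(r-np.median(r))<max(1.5,2*np.median(abs(r-np.median(r))))]
    return q.mean(0),nn,len(q),r.std()
def ringface(n,p,D,box,vmin,show=False):
    hsv=cv2.cvtColor(p,cv2.COLOR_RGB2HSV); m=((hsv[...,1]<70)&(hsv[...,2]>vmin)&(D>0)); r=np.zeros_like(m); r[box[1]:box[3],box[0]:box[2]]=1; m&=r
    q=cloud(n,D)[m]; z=np.median(q[:,2]); q=q[abs(q[:,2]-z)<30]
    return fitplane(q)
def roll_pitch(nn,head):
    x=np.array([np.cos(head),np.sin(head),0]); y=np.array([-x[1],x[0],0])
    # spanner z = nn ; lean to -y => roll + ; lean to -x(ring up) => pitch +
    return np.degrees(np.arctan2(-nn@y,nn[2])),np.degrees(np.arctan2(-nn@x,nn[2]))
E
python3 - <<'E'
from h import *
ps,ds,pt,dt=[np.load(f) for f in("s6p.npy","s6d.npy","t6p.npy","t6d.npy")]
for n,p,d,b in(("side",ps,ds,(404,366,437,402)),("top",pt,dt,(530,176,556,204))):
    for vm in(110,130,150):
        c,nn,k,s=ringface(n,p,d,b,vm); print(n,vm,c.round(1),nn.round(3),k,round(s,2),roll_pitch(nn,.038))
E
```

```text
side 110 [ 574.6 -476.1  164.9] [-0.005 -0.525  0.851] 225 0.81 (np.float64(31.66043385243743), np.float64(1.7010908550393624))
side 130 [ 575.5 -476.2  164.8] [-0.008 -0.523  0.852] 198 0.79 (np.float64(31.496052752998132), np.float64(1.839360459756933))
side 150 [ 577.7 -476.   164.8] [-0.013 -0.516  0.857] 118 0.74 (np.float64(31.01014486274415), np.float64(2.1682840530088052))
top 110 [ 576.6 -472.5  165.5] [-0.003 -0.534  0.846] 83 0.73 (np.float64(32.2446294989794), np.float64(1.6051906871547608))
top 130 [ 576.8 -473.4  164.7] [ 0.02  -0.534  0.845] 65 0.77 (np.float64(32.32346747091301), np.float64(0.044990192515748664))
top 150 [ 615.5 -548.    -1.6] [-0.006 -0.006  1.   ] 10 1.16 (np.float64(0.35718866757168083), np.float64(0.37131039200119365))
```

```bash
cat >> h.py <<'E'
AX=np.array([612.4,92.6,130.]); S=AX+8*zl
import pl
def att(head,roll,pitch):
    x=np.array([np.cos(head),np.sin(head),0]); y=np.array([-x[1],x[0],0]); tr,tp=np.tan(np.radians([roll,pitch]))
    n=-tp*x-tr*y+np.array([0,0,1]); n/=np.linalg.norm(n); xs=x+tp*np.array([0,0,1]); xs/=np.linalg.norm(xs); return np.stack([xs,np.cross(n,xs),n],1)
def phi_head(phi): # deg -> world heading of xs rad
    v=np.cos(np.radians(phi))*xl+np.sin(np.radians(phi))*yl; return np.arctan2(v[1],v[0])
def lockatt(phi):
    f=np.radians(phi); x=np.cos(f)*xl+np.sin(f)*yl; return np.stack([x,np.cross(zl,x),zl],1)
def tcp_for(origin,R,L=109,dz=2): # TCP so that spanner origin at 'origin'
    return origin-R@np.array([L,0,-12])+np.array([0,0,dz])
def show(t,head):
    y=head+np.pi; y=(y-pl.C["y"]+np.pi)%(2*np.pi)-np.pi+pl.C["y"]
    d,t2=pl.delta(t,y); print("TCP",np.round(t,1),"yaw",round(y,3),"delta",d,"tw",t2)
E
python3 - <<'E'
from h import *
h=phi_head(24); print(np.degrees(h))
for lift in(45,18,0): show(tcp_for(S+lift*zl,att(h,31.5,2)),h)
show(tcp_for(S,lockatt(24)),h)
print(roll_pitch(zl,h), S)
E
```

```text
5.960464327260196
TCP [497.7  51.  185.2] yaw 3.246 delta [-50.7 527.  -25.2] tw -0.066
TCP [501.1  63.3 161.4] yaw 3.246 delta [-54.5 539.1  -1.3] tw -0.066
TCP [503.3  71.4 145.5] yaw 3.246 delta [-57.1 547.2  14.6] tw -0.066
TCP [503.5  72.4 128.8] yaw 3.246 delta [-57.3 548.2  31.2] tw -0.066
(np.float64(26.328329228166467), np.float64(11.008305445563067)) [611.39631346  88.98082324 137.06358074]
```

Request:
jog_arm(deltas="-1 10 -10 0 14; -3 35 -25 0 14; -7 75 -40 0 14; -12 125 -45 0 14; -17 180 -45 0 14; -23 235 -45 0 14; -29 290 -45 0 14; -34 345 -45 -0.02 14; -40 400 -45 -0.04 14; -45 450 -45 -0.066 14")

```text
clock: 10.6
eef_pos: [494.3, -23.8, 205.1]
eef_rot: [3.141, -0.0, -3.036]
wrist_force: [0.4, 0.5, -3.3]
finger_gap: 20.8
```

Request:
jog_arm(deltas="-3 32 0 0 14; -5 55 3 0 14; -5.7 70 8 0 14; -5.7 77 15 0 14; -5.7 77 20 0 14; -5.7 77 20 0 14; -5.7 77 20 0 14; -5.7 77 20 0 14; -5.7 77 20 0 14; -5.7 77 20 0 14")

```text
clock: 11.85
eef_pos: [492.6, 51.0, 185.1]
eef_rot: [3.142, 0.0, -3.037]
wrist_force: [0.4, -0.6, -4.5]
finger_gap: 20.7
```

```bash
python3 pl.py a -45 450 -45 -0.066; python3 pl.py a -5.7 77 20 0; cat > look.py <<'E'
import sys
from h import *
k=sys.argv[1]
s=manip.read_state();print(s["clock"],s["eef_pos"].round(1),s["eef_rot"].round(3),s["wrist_force"].round(1),s["moment"].round(2),round(s["finger_gap"],1))
for n in(sys.argv[2] if len(sys.argv)>2 else "top,side").split(","):
    p,d=optics.camera(n); np.save(f"{n[0]}{k}p.npy",p); np.save(f"{n[0]}{k}d.npy",d)
    if n=="top": crop(p,240,130,350,250,6,f"pics/t{k}.png")
    else: crop(p,300,150,410,260,6,f"pics/s{k}.png")
E
python3 look.py 7
```

```text
{'p': [np.float64(494.9551492269304), np.float64(-26.15314262003119), np.float64(205.046)], 'y': 3.2458}
{'p': [np.float64(492.6147772984412), np.float64(51.02206492252317), np.float64(185.046)], 'y': 3.2458}
11.85 [492.6  51.  185.1] [ 3.142  0.    -3.037] [ 0.4 -0.6 -4.5] [ 0.03 -0.09  0.04] 20.7
```

View pics/t7.png

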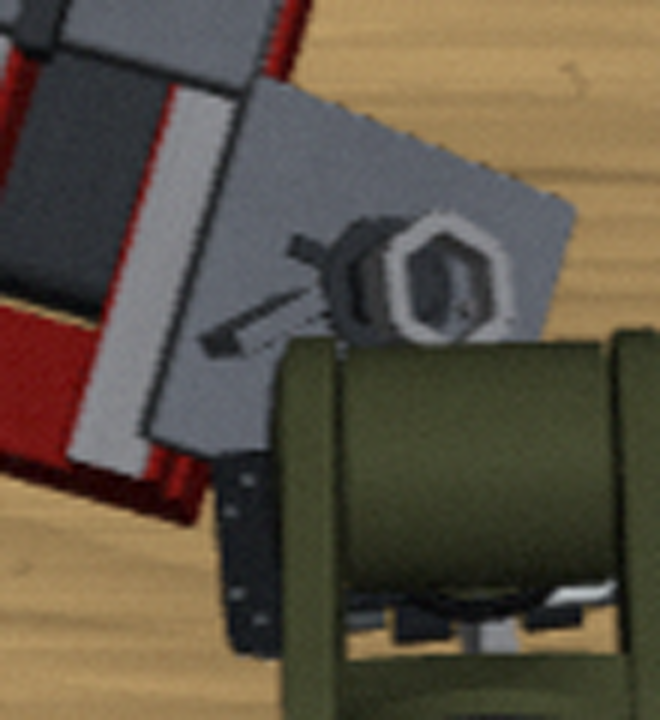

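View pics/s7.png

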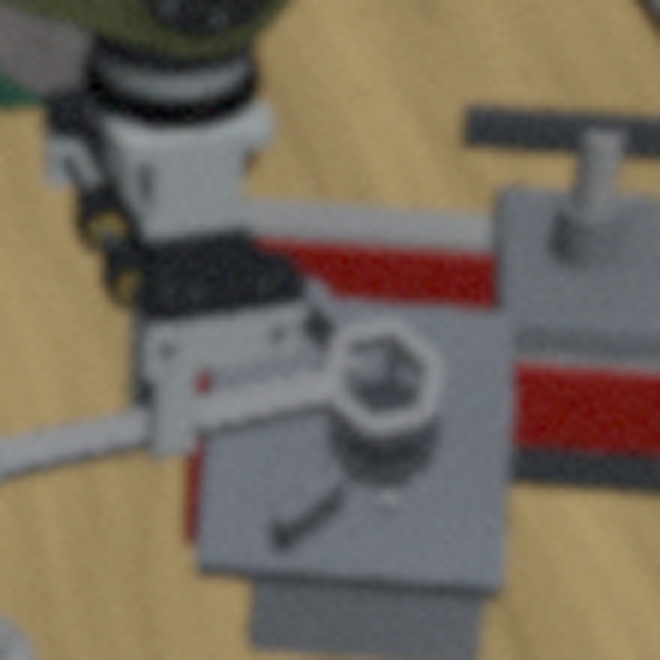

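```bash
python3 - <<'E'
from h import *
for n,b,vm in(("top",(302,164,327,187),105),("side",(353,202,376,224),120)):
    p,d=np.load(n[0]+"7p.npy"),np.load(n[0]+"7d.npy")
    C=cloud(n,d); hsv=cv2.cvtColor(p,cv2.COLOR_RGB2HSV)
    for v in (vm,vm+15):
        m=np.zeros((480,640),bool); m[b[1]:b[3],b[0]:b[2]]=1; m&=(hsv[...,2]>v)&(d>0)
        q=C[m]; h=(q-S)@zl; q=q[(h>40)&(h<85)]
        c,nn,k,s=fitplane(q); print(n,c.round(1),nn.round(3),k,round(s,2),roll_pitch(nn,phi_head(24)), "lock coords",[(c-S)@a for a in(xl,yl,zl)])
E
```

```text
top [607.   62.4 187.2] [ 0.015 -0.546  0.838] 90 0.72 (np.float64(33.012144115134205), np.float64(2.8558834055720754)) lock coords [np.float64(2.9253462247760558), np.float64(-0.1412743191935682), np.float64(56.862571886543115)]
top [607.3  62.1 187. ] [ 0.006 -0.542  0.841] 79 0.76 (np.float64(32.68873132244765), np.float64(3.44861962654291)) lock coords [np.float64(3.2729747720219455), np.float64(-0.37528662570711113), np.float64(56.7842790936369)]
side [595.6  63.3 190. ] [ 0.02  -0.541  0.841] 57 0.71 (np.float64(32.71530914092729), np.float64(2.4964364522256055)) lock coords [np.float64(-8.346518188813855), np.float64(-0.7455461863782921), np.float64(60.314737003576234)]
side [598.   66.  192.5] [ 0.003 -0.5    0.866] 36 0.69 (np.float64(29.859320126215593), np.float64(3.2452821053487177)) lock coords [np.float64(-6.745906082343889), np.float64(3.345326283394405), np.float64(61.03726842956518)]
```

```bash
python3 - <<'E'
from h import *
nn=np.array([.008,-.543,.84]); nn/=np.linalg.norm(nn)
for n,u,v,pc in(("top",314.8,176.2,[607.1,62.3,187.1]),("side",363.9,212.5,[597,64.5,191]),("side",363.9,212.5,[607.1,62.3,187.1])):
    c=onplane(n,u,v,np.array(pc),nn); o=c-16*nn
    print(n,"top ctr",c.round(1),"orig",o.round(1),"lock",[round((o-S)@a,1) for a in(xl,yl,zl)])
R=att(phi_head(24),32.5,3); print("pred origin",(np.array(pl.C["p"])-[0,0,2]+R@[109,0,-12]).round(1))
E
```

```text
top top ctr [604.1  62.9 187.5] orig [604.   71.6 174.1] lock [np.float64(-2.5), np.float64(0.9), np.float64(41.5)]
side top ctr [600.   59.2 187.5] orig [599.8  67.8 174.1] lock [np.float64(-5.5), np.float64(-3.3), np.float64(43.7)]
side top ctr [600.5  60.9 186.2] orig [600.4  69.5 172.8] lock [np.float64(-5.4), np.float64(-2.4), np.float64(41.7)]
pred origin [600.7  68.8 178.6]
```

```bash
python3 - <<'E'
from h import *
p=np.array(pl.C["p"]); a=3.7*xl-.8*yl
Rt=pl.Rt(pl.C["y"])
for L in(0,10,20,30,41.5): print(L,(Rt.T@(a-L*zl)).round(1))
print("seated tcp delta",(Rt.T@(tcp_for(S+np.array([0,0,0]),lockatt(24),110,4)-p)).round(1))
print("zl,xl,yl in tool",(Rt.T@zl).round(3),(Rt.T@xl).round(3),(Rt.T@yl).round(3))
E
```

```text
0 [-3.2 -2.   0.4]
10 [-4.9  2.4  9.2]
20 [-6.6  6.7 18. ]
30 [-8.3 11.1 26.9]
41.5 [-10.3  16.1  37. ]
seated tcp delta [-12.   20.2  54.4]
zl,xl,yl in tool [ 0.172 -0.437 -0.883] [-0.931 -0.366  0.   ] [-0.323  0.822 -0.469]
```

Request:
jog_arm(deltas="-3.2 -2 0.4 0 14; -4.9 2.4 9.2 0 14; -6.6 6.7 18 0 14; -7.4 8.9 22.5 0 14; -8.3 11.1 26.9 0 14; -8.3 11.1 26.9 0 14; -8.3 11.1 26.9 0 14; -8.3 11.1 26.9 0 14; -8.3 11.1 26.9 0 14; -8.3 11.1 26.9 0 14", squeeze=25)

```text
clock: 13.2
eef_pos: [499.8, 62.9, 158.2]
eef_rot: [-3.142, 0.0, -3.037]
wrist_force: [1.1, -1.5, -4.3]
finger_gap: 21.1
```

```bash
python3 pl.py a -8.3 11.1 26.9 0; python3 look.py 8
```

```text
{'p': [np.float64(499.7151432935217), np.float64(62.92520747967606), np.float64(158.146)], 'y': 3.2458}
13.2 [499.8  62.9 158.2] [-3.142  0.    -3.037] [ 1.1 -1.5 -4.3] [-0.09 -0.38 -0.09] 21.1
```

View pics/t8.png

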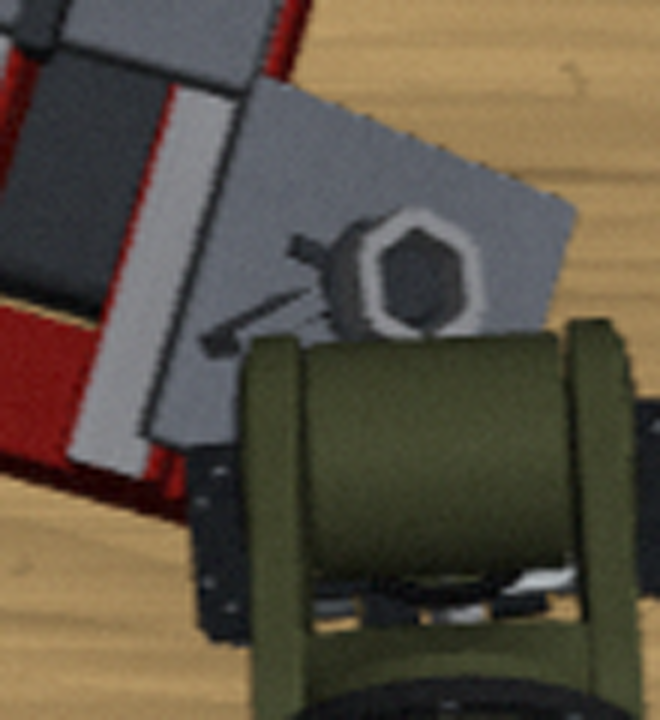

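View pics/s8.png

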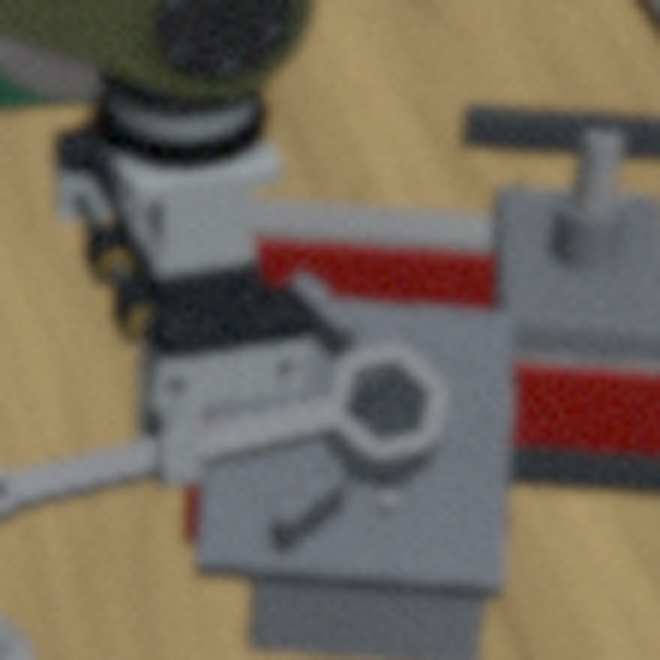

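Request:
jog_arm(deltas="-0.4 1 3 0 14; -0.8 2 6 0 14; -1.2 3 9 0 14; -1.6 4 12 0 14; -2 5 15 0 14; -2 5 15 0 14; -2 5 15 0 14; -2 5 15 0 14; -2 5 15 0 14; -2 5 15 0 14", squeeze=25)

```text
clock: 14.55
eef_pos: [501.2, 68.1, 143.2]
eef_rot: [3.142, 0.0, -3.037]
wrist_force: [-2.0, -1.9, -3.1]
finger_gap: 20.7
```

```bash
python3 pl.py a -2 5 15 0; python3 look.py 9
```

```text
{'p': [np.float64(501.1841997062872), np.float64(68.10612180594246), np.float64(143.146)], 'y': 3.2458}
14.55 [501.2  68.1 143.2] [ 3.142  0.    -3.037] [-2.  -1.9 -3.1] [-0.09 -0.04 -0.09] 20.7
```

View pics/t9.png

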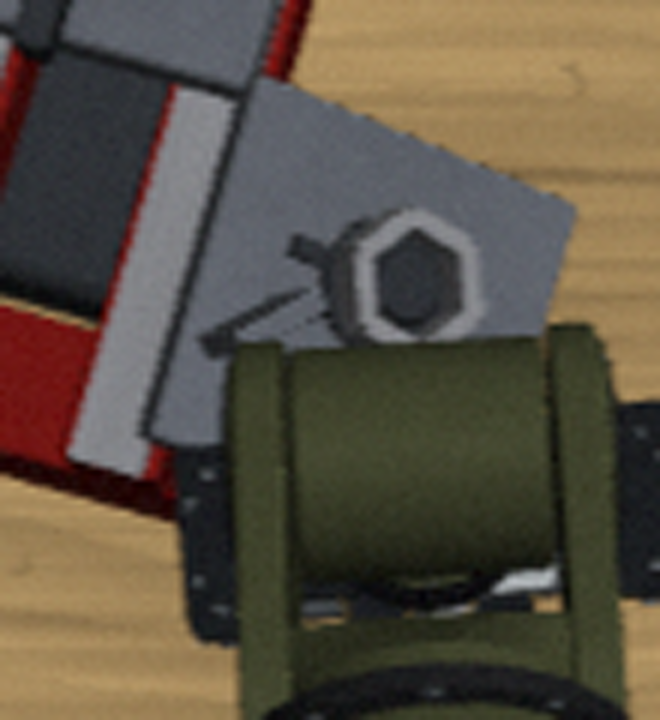

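View pics/s9.png

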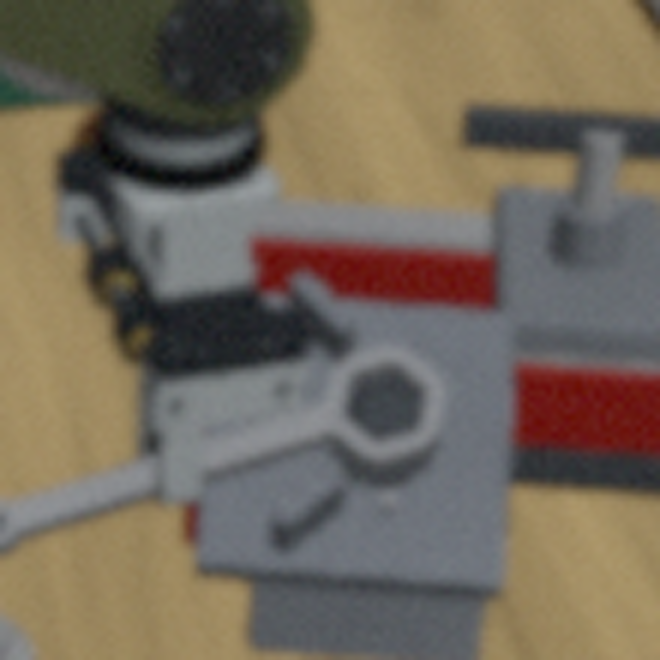

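```bash
cat > ringm.py <<'E'
import sys
from h import *
def ring(k,phi,tb=(295,160,325,190),sb=(350,200,377,230)):
    for n,b,vm in(("top",tb,105),("side",sb,118)):
        try: p,d=np.load(n[0]+k+"p.npy"),np.load(n[0]+k+"d.npy")
        except Exception: continue
        C=cloud(n,d); hsv=cv2.cvtColor(p,cv2.COLOR_RGB2HSV)
        m=np.zeros((480,640),bool); m[b[1]:b[3],b[0]:b[2]]=1; m&=(hsv[...,2]>vm)&(d>0)
        q=C[m]; h=(q-S)@zl; q=q[(h>8)&(h<60)]
        c,nn,kk,s=fitplane(q); print(n,"ctr lock",[round((c-S)@a,1) for a in(xl,yl,zl)],kk,round(s,2),"rp",np.round(roll_pitch(nn,phi_head(phi)),1),"want",np.round(roll_pitch(zl,phi_head(phi)),1), "err xl,yl",np.round(np.degrees([nn@xl,nn@yl]),1))
ring(sys.argv[1],float(sys.argv[2]))
E
python3 ringm.py 8 24; python3 ringm.py 9 24
```

```text
top ctr lock [np.float64(6.3), np.float64(1.9), np.float64(29.8)] 81 0.76 rp [30.6  2.7] want [26.3 11. ] err xl,yl [ 8.5 -1.6]
side ctr lock [np.float64(-7.1), np.float64(-3.0), np.float64(34.2)] 104 1.12 rp [30.2 -0.7] want [26.3 11. ] err xl,yl [11.1 -0.2]
top ctr lock [np.float64(1.7), np.float64(4.1), np.float64(29.5)] 90 0.92 rp [30.8 11.8] want [26.3 11. ] err xl,yl [ 1.1 -4.3]
side ctr lock [np.float64(-7.6), np.float64(-3.2), np.float64(31.2)] 109 1.45 rp [27.7  8.6] want [26.3 11. ] err xl,yl [ 2.6 -0.6]
```

```bash
python3 - <<'E'
from h import *
# ring outer contour in rectified plane h=29.5
for n,h0 in(("top",29.5),("side",29.5)):
    p=np.load(n[0]+"9p.npy"); im=rect(n,p,AX,8+h0,half=45,s=6)
    for k in range(-40,41,10):
        cv2.line(im,(270+6*k,0),(270+6*k,540),(255,255,0) if k else (255,0,0),1); cv2.line(im,(0,270+6*k),(540,270+6*k),(255,255,0) if k else (255,0,0),1)
    cv2.imwrite(f"pics/rr_{n}9.png",cv2.resize(im,(400,400))[:,:,::-1])
a=cv2.imread("pics/rr_top9.png");b=cv2.imread("pics/rr_side9.png");cv2.imwrite("pics/rr9.png",np.hstack([a,b]))
E
```

```text
(no output)
```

View pics/rr9.png

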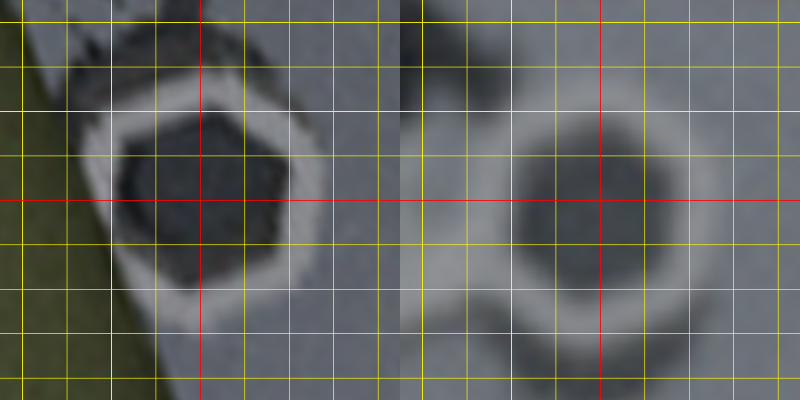

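Request:
jog_arm(deltas="-0.7 1.7 3.5 0 14; -1 2.6 5 0 14; -1 -4 5 -0.06 14; -1 -4 5 -0.06 14; -1 2.6 5 0 14; -1 9 5 0.06 14; -1 9 5 0.06 14; -1 2.6 5 0 14; -1 2.6 6 0 14; -1 2.6 6 0 14", squeeze=50)

```text
clock: 15.9
eef_pos: [501.9, 70.8, 137.1]
eef_rot: [3.142, 0.0, -3.038]
wrist_force: [-1.6, -2.4, -1.3]
finger_gap: 19.5
```

```bash
python3 pl.py a -1 2.6 6 0; python3 look.py 10; python3 ringm.py 10 24
```

```text
{'p': [np.float64(501.9083260278813), np.float64(70.79603650168555), np.float64(137.146)], 'y': 3.2458}
15.9 [501.9  70.8 137.1] [ 3.142  0.    -3.038] [-1.6 -2.4 -1.3] [-0.35 -0.24 -0.29] 19.5
top ctr lock [np.float64(2.5), np.float64(2.1), np.float64(29.3)] 83 0.79 rp [28.3 15. ] want [26.3 11. ] err xl,yl [-2.5 -3. ]
side ctr lock [np.float64(-6.7), np.float64(-2.3), np.float64(31.1)] 68 0.83 rp [28.  11.2] want [26.3 11. ] err xl,yl [ 0.5 -1.6]
```

View pics/s10.png

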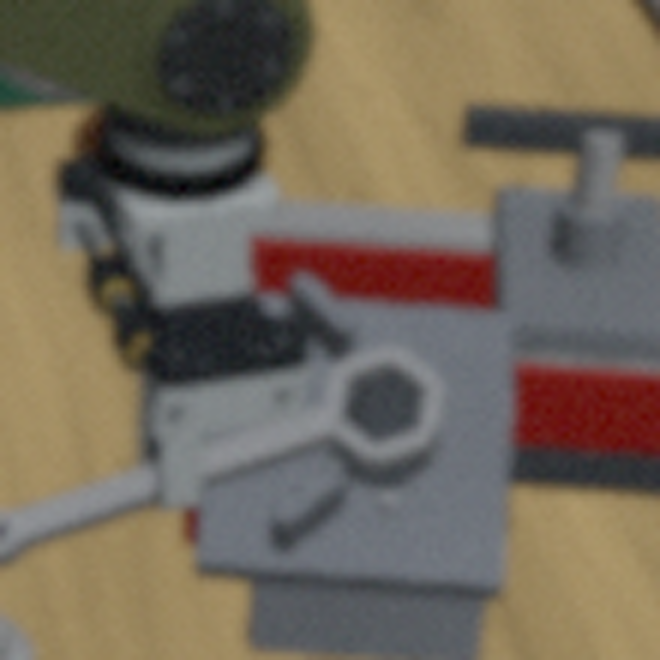

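```bash
python3 - <<'E'
from h import *
out=[]
for k,hh in(("10",8+29),("10",8+12)):
    p=np.load("t"+k+"p.npy"); im=rect("top",p,AX,hh,half=32,s=12).astype(float)
    im=np.clip((im-25)*4,0,255).astype(np.uint8); im=cv2.resize(im,(400,400)); cv2.drawMarker(im,(200,200),(255,0,0),0,20,1); out.append(im)
cv2.imwrite("pics/rz10.png",np.hstack(out)[:,:,::-1])
E
```

```text
(no output)
```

View pics/rz10.png

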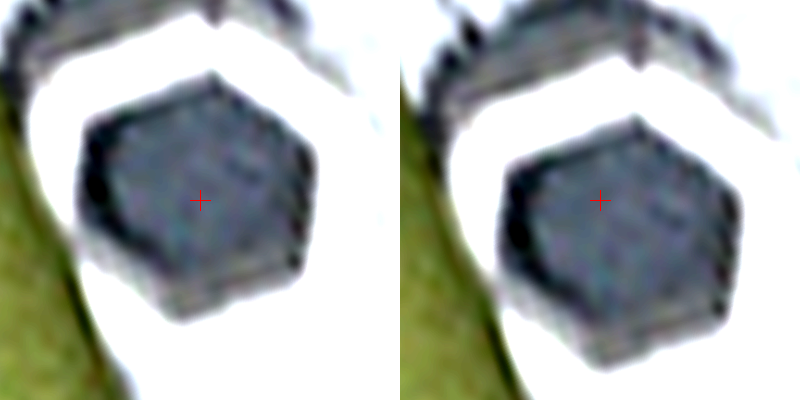

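```bash
python3 - <<'E'
from h import *
X=np.array([-.931,-.366,0]);Y=np.array([-.323,.822,-.469]);Z=np.array([.172,-.437,-.883])
for x,y,z in((1,-1,-1),(2,-1,-2),(2.5,-2.5,-2),(1,-2.5,-2),(0,-1.5,-2),(-1.5,-.5,-2),(-1,1.5,-2),(1,1.5,-2),(2,0,-2),(.5,0,-2)):
    print(*(x*X+y*Y+z*Z).round(1),end=" 0 14; ")
E
```

```text
-0.8 -0.8 1.4 0 14; -1.9 -0.7 2.2 0 14; -1.9 -2.1 2.9 0 14; -0.5 -1.5 2.9 0 14; 0.1 -0.4 2.5 0 14; 1.2 1.0 2.0 0 14; 0.1 2.5 1.1 0 14; -1.8 1.7 1.1 0 14; -2.2 0.1 1.8 0 14; -0.8 0.7 1.8 0 14;
```

Request:
jog_arm(deltas="-0.8 -0.8 1.4 0 14; -1.9 -0.7 2.2 0 14; -1.9 -2.1 2.9 0 14; -0.5 -1.5 2.9 0 14; 0.1 -0.4 2.5 0 14; 1.2 1.0 2.0 0 14; 0.1 2.5 1.1 0 14; -1.8 1.7 1.1 0 14; -2.2 0.1 1.8 0 14; -0.8 0.7 1.8 0 14", squeeze=50)

```text
clock: 17.25
eef_pos: [502.5, 71.5, 135.1]
eef_rot: [3.142, -0.001, -3.038]
wrist_force: [1.4, -0.3, -4.3]
finger_gap: 19.8
```

```bash
python3 pl.py a -0.8 0.7 1.8 0; python3 look.py 11; python3 ringm.py 11 24
```

```text
{'p': [np.float64(502.6311730952398), np.float64(71.57545430826377), np.float64(135.34599999999998)], 'y': 3.2458}
17.25 [502.5  71.5 135.1] [ 3.142e+00 -1.000e-03 -3.038e+00] [ 1.4 -0.3 -4.3] [ 0.14 -0.46  0.03] 19.8
top ctr lock [np.float64(5.7), np.float64(-1.5), np.float64(19.3)] 80 0.79 rp [26.6 12. ] want [26.3 11. ] err xl,yl [-0.7 -0.5]
side ctr lock [np.float64(-4.7), np.float64(-5.8), np.float64(21.6)] 61 0.72 rp [25.3  9.4] want [26.3 11. ] err xl,yl [1.  1.4]
```

```bash
cat > stroke.py <<'E'
from h import *
import sys
def stroke(p0,p1,dn=0,n=10,L=110,dz=4,sq=14,off=None):
    A=tcp_for(S,lockatt(p0),L,dz); Rt=pl.Rt(pl.C["y"]); s=[]
    base=np.array(pl.C["p"])-A if off is None else np.array(off)
    for i in range(1,n+1):
        ph=p0+(p1-p0)*min(1,i/(n-1)); t=tcp_for(S,lockatt(ph),L,dz)+base-dn*zl*min(1,i/4)
        d=Rt.T@(t-np.array(pl.C["p"])); tw=-((phi_head(ph)+np.pi-pl.C["y"]+np.pi)%(2*np.pi)-np.pi)
        s.append(f"{d[0]:.1f} {d[1]:.1f} {d[2]:.1f} {tw:.3f} {sq:g}")
    print("; ".join(s)); print("base off",base.round(1), "lock:",[round(base@a,1) for a in(xl,yl,zl)])
if __name__=="__main__":
    a=[float(v) for v in sys.argv[1:]]; stroke(*a)
E
python3 stroke.py 24 -4 4
```

```text
0.2 5.8 -1.7 0.050 14; 0.0 11.6 -3.5 0.099 14; -0.5 17.4 -5.3 0.148 14; -1.3 23.1 -7.1 0.196 14; -2.2 28.3 -9.9 0.244 14; -3.4 33.4 -12.7 0.292 14; -5.0 38.5 -15.5 0.340 14; -6.9 43.4 -18.3 0.388 14; -9.0 48.2 -21.1 0.436 14; -9.0 48.2 -21.1 0.436 14
base off [ 0.1 -0.8  4.7] lock: [np.float64(0.3), np.float64(1.6), np.float64(4.5)]
```

Request:
jog_arm(deltas="-0.7 1.7 3.5 0 14; -0.7 1.7 3.5 0 14; 0 11.6 -1.8 0.099 14; -0.5 17.4 -5.3 0.148 14; -1.3 23.1 -7.1 0.196 14; -2.2 28.3 -9.9 0.244 14; -3.4 33.4 -12.7 0.292 14; -5 38.5 -15.5 0.34 14; -6.9 43.4 -18.3 0.388 14; -9 48.2 -21.1 0.436 14", squeeze=12)

```text
clock: 18.6
eef_pos: [506.9, 120.2, 156.5]
eef_rot: [-3.141, 0.001, 2.808]
wrist_force: [3.1, -3.6, -5.2]
finger_gap: 21.1
```

```bash
python3 pl.py a -9 48.2 -21.1 0.436; python3 look.py 12; python3 ringm.py 12 -4
```

```text
{'p': [np.float64(506.56864256200436), np.float64(120.45015465719989), np.float64(156.44599999999997)], 'y': 2.8098}
18.6 [506.9 120.2 156.5] [-3.141e+00  1.000e-03  2.808e+00] [ 3.1 -3.6 -5.2] [-0.65 -0.67  0.01] 21.1
top ctr lock [np.float64(9.8), np.float64(2.5), np.float64(17.1)] 67 0.79 rp [25.4  1.4] want [28.  -1.9] err xl,yl [-2.8  2.7]
side ctr lock [np.float64(-5.8), np.float64(-2.8), np.float64(18.5)] 86 1.03 rp [25.4 -3.7] want [28.  -1.9] err xl,yl [1.8 2.4]
```

View pics/s12.png

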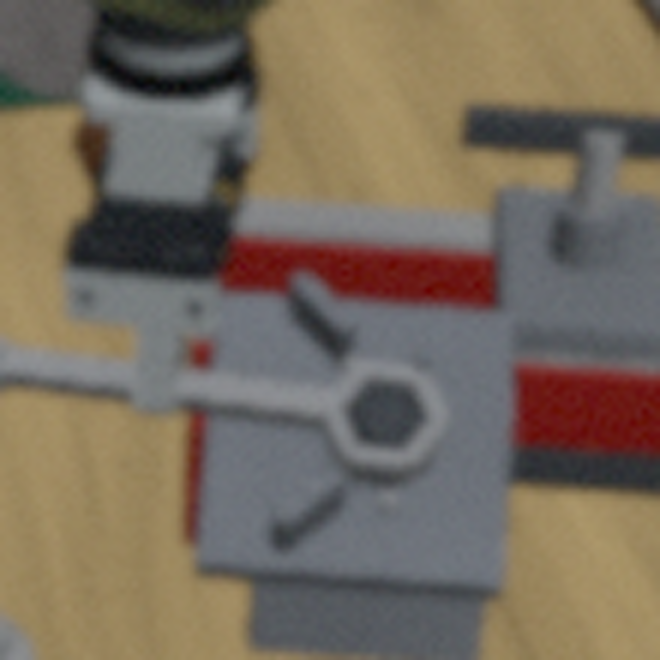

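View pics/t12.png

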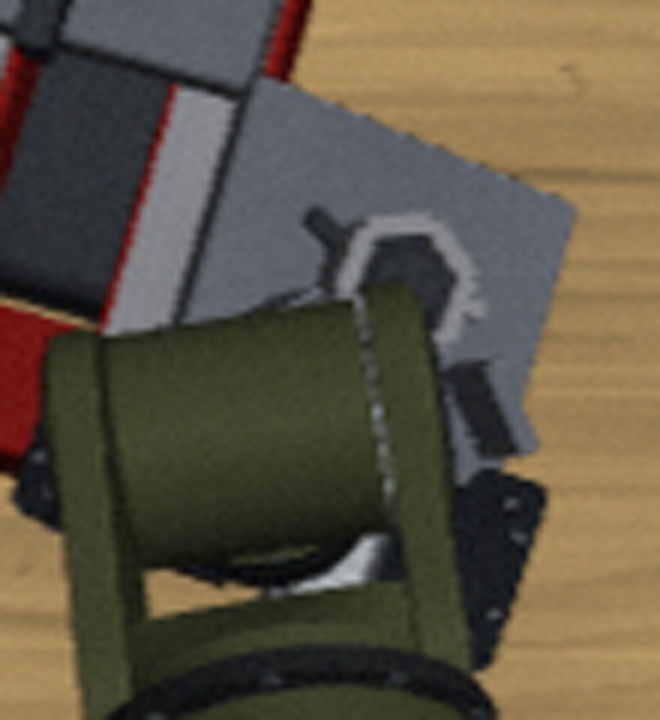

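```bash
python3 stroke.py -4 -40 0
```

```text
-0.4 6.8 -3.6 0.062 14; -1.3 13.5 -7.1 0.124 14; -2.8 20.2 -10.6 0.187 14; -4.7 26.8 -14.1 0.250 14; -7.2 33.2 -17.4 0.313 14; -10.2 39.5 -20.6 0.378 14; -13.7 45.6 -23.8 0.443 14; -17.6 51.5 -26.8 0.509 14; -22.0 57.1 -29.6 0.576 14; -22.0 57.1 -29.6 0.576 14
base off [0.6 1.  1.2] lock: [np.float64(0.3), np.float64(1.6), np.float64(0.5)]
```

Request:
jog_arm(deltas="-0.4 6.8 -3.6 0.062 14; -1.3 13.5 -7.1 0.124 14; -2.8 20.2 -10.6 0.187 14; -4.7 26.8 -14.1 0.25 14; -7.2 33.2 -17.4 0.313 14; -10.2 39.5 -20.6 0.378 14; -13.7 45.6 -23.8 0.443 14; -17.6 51.5 -26.8 0.509 14; -22 57.1 -29.6 0.576 14; -22 57.1 -29.6 0.576 14")

```text
clock: 19.95
eef_pos: [546.0, 167.1, 185.8]
eef_rot: [-3.141, -0.0, 2.235]
wrist_force: [0.8, -1.8, -3.6]
finger_gap: 20.1
```

```bash
python3 pl.py a -22 57.1 -29.6 0.576; python3 look.py 13; python3 ringm.py 13 -40
```

```text
{'p': [np.float64(545.9684254776728), np.float64(167.26967095327242), np.float64(186.04599999999996)], 'y': 2.2338}
19.95 [546.  167.1 185.8] [-3.141 -0.     2.235] [ 0.8 -1.8 -3.6] [-0.39 -0.25 -0.08] 20.1
top ctr lock [np.float64(0.6), np.float64(-0.2), np.float64(17.3)] 88 0.78 rp [ 20.3 -18.3] want [ 23.1 -17.6] err xl,yl [2.4 1.7]
side ctr lock [np.float64(-9.9), np.float64(3.5), np.float64(19.7)] 87 1.06 rp [ 20.1 -20.9] want [ 23.1 -17.6] err xl,yl [4.5 0.4]
```

View pics/s13.png

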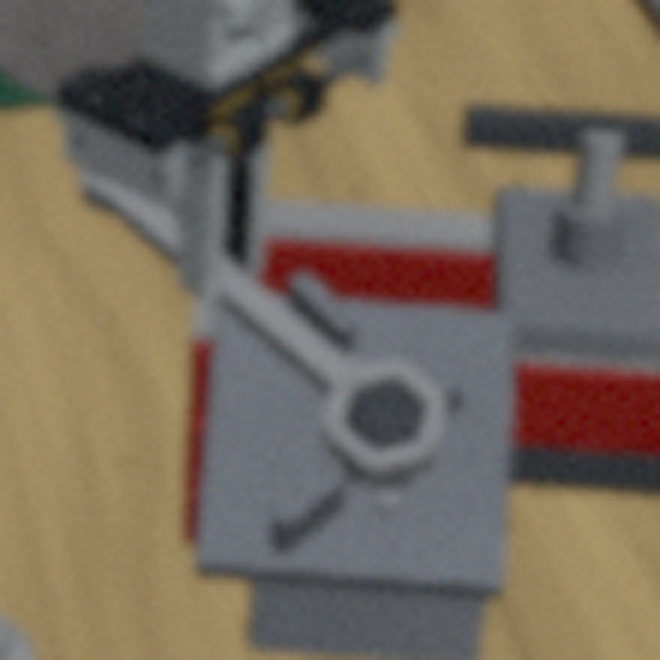

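View pics/t13.png

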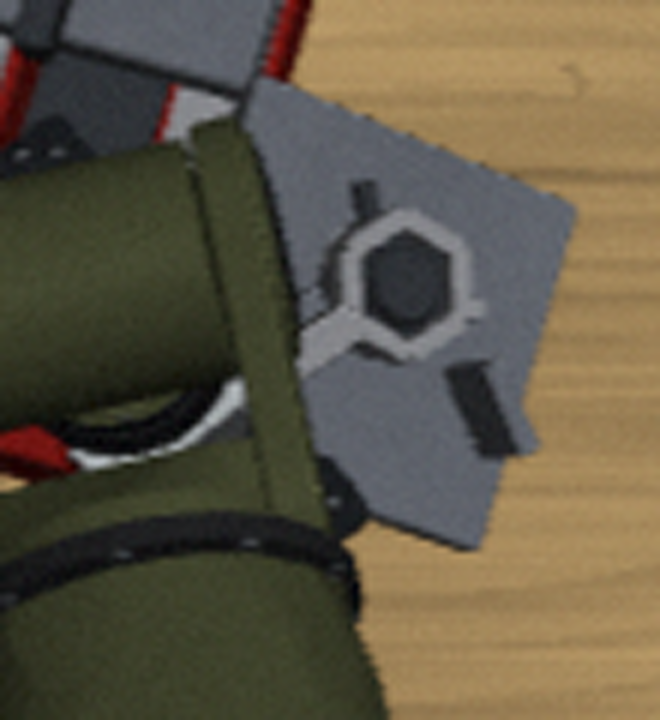

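```bash
python3 - <<'E'
from h import *
for u,v in((291,171.4),(240+318/6,130+215/6),(300.5,161.3)):
    c=onplane("top",u,v,AX+5*zl,zl)-AX; print(np.degrees(np.arctan2(c@yl,c@xl)),np.hypot(c@xl,c@yl))
# after ring rotation hole corners in rectified view
p=np.load("t13p.npy"); im=rect("top",p,S,16,half=40,s=10); cv2.drawMarker(im,(400,400),(255,0,0),0,30,1); cv2.imwrite("pics/rz13.png",cv2.resize(im,(500,500))[:,:,::-1])
E
```

```text
84.38657930064376 35.41032319657702
62.801148782187624 38.57567953382255
29.226473779945866 39.472527525709985
```

View pics/rz13.png

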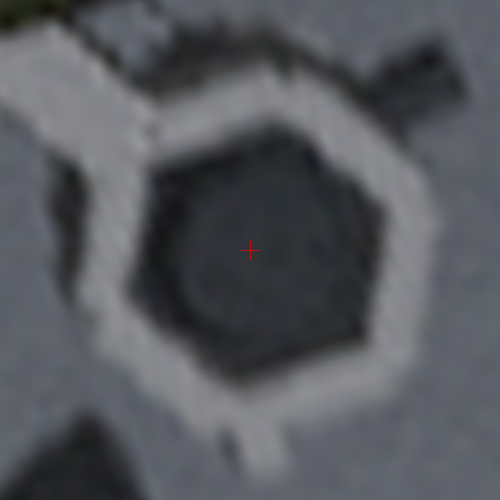

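```bash
cat >> h.py <<'E'
OFF=0.3*xl+1.6*yl+0.5*zl
def rows(tl,sq=14): # tl: list of (tcp,headrad)
    Rt=pl.Rt(pl.C["y"]); s=[]
    for t,h in tl:
        d=Rt.T@(np.array(t)-np.array(pl.C["p"])); tw=-((h+np.pi-pl.C["y"]+np.pi)%(2*np.pi)-np.pi); s.append(f"{d[0]:.1f} {d[1]:.1f} {d[2]:.1f} {tw:.3f} {sq:g}")
    print("; ".join(s))
def press_tcp(phi,roll,pitch,P,w=23):
    h=phi_head(phi); return P-att(h,roll,pitch)@np.array([110+w,0,-12])+[0,0,4]+OFF,h
E
python3 - <<'E'
from h import *
p=np.array(pl.C["p"]); h0=phi_head(-40)
# call 1: lift
print("lift"); rows([(p+zl*k,h0) for k in(5,15,30,45,60)])
P=S+19*zl
st,h=press_tcp(27,20.2,-19,P); print("start",st, "end",press_tcp(27,20.2,9,P)[0], np.degrees(h)); 
a=p+60*zl
print("swing"); rows([(a+(st+[0,0,15]-a)*f,h0+(h-h0)*f) for f in(.14,.28,.43,.57,.72,.86,1)])
E
```

```text
lift
-1.4 -1.9 -4.4 0.000 14; -4.2 -5.7 -13.2 0.000 14; -8.4 -11.3 -26.5 0.000 14; -12.6 -17.0 -39.7 0.000 14; -16.8 -22.6 -53.0 0.000 14
start [489.5619525   59.03269471 213.04905945] end [478.65068916  57.20115797 149.3659561 ] 8.722230825235316
swing
-21.5 -35.0 -51.4 -0.148 14; -26.2 -47.4 -49.9 -0.297 14; -31.3 -60.7 -48.3 -0.456 14; -36.0 -73.0 -46.7 -0.604 14; -41.1 -86.3 -45.1 -0.763 14; -45.9 -98.7 -43.5 -0.912 14; -50.6 -111.1 -42.0 -1.060 14
```

Request:
jog_arm(deltas="0 0 0 0 14; -1.4 -1.9 -4.4 0 14; -4.2 -5.7 -13.2 0 14; -8.4 -11.3 -26.5 0 14; -12.6 -17 -39.7 0 14; -16.8 -22.6 -53 0 14; -21.5 -35 -51.4 -0.148 14; -26.2 -47.4 -49.9 -0.297 14; -31.3 -60.7 -48.3 -0.456 14; -36 -73 -46.7 -0.604 14", squeeze=50)

```text
clock: 21.3
eef_pos: [510.2, 93.6, 233.4]
eef_rot: [3.141, 0.0, 2.843]
wrist_force: [0.4, -0.1, -4.8]
finger_gap: 15.7
```

```bash
python3 pl.py a -36 -73 -46.7 -0.604; python3 look.py 14 side; python3 - <<'E'
from h import *
P=S+19*zl
rows([(press_tcp(27,20.2,-19,P)[0]+[0,0,15],phi_head(27))])
rows([press_tcp(27,20.2,k,P) for k in(-21,-19,-15,-11,-7,-3)])
E
```

```text
{'p': [np.float64(510.59122011881317), np.float64(93.96582834596381), np.float64(232.74599999999998)], 'y': 2.8378}
21.3 [510.2  93.6 233.4] [3.141 0.    2.843] [ 0.4 -0.1 -4.8] [ 0.06 -0.1  -0.02] 15.7
9.6 -39.6 4.7 -0.456 14
7.9 -38.7 15.5 -0.456 14; 9.6 -39.6 19.7 -0.456 14; 12.7 -41.2 28.4 -0.456 14; 15.2 -42.5 37.3 -0.456 14; 17.2 -43.6 46.3 -0.456 14; 18.7 -44.3 55.5 -0.456 14
```

View pics/s14.png

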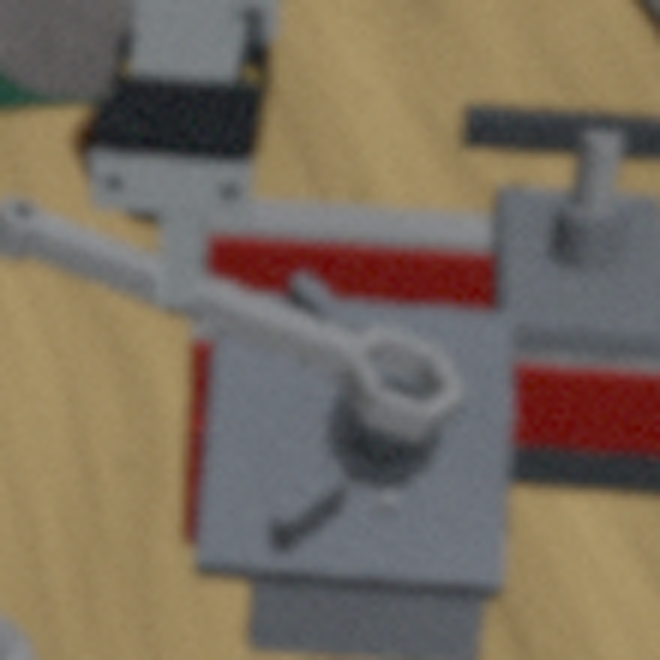

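```bash
python3 pl.py d 467 -473 95 3.18
```

```text
[-128.  -554.   137.7] -0.342
```

Request:
jog_arm(deltas="-3 -15 0 0 14; -10 -45 0 -0.04 14; -23 -100 0 -0.08 14; -37 -160 5 -0.12 14; -51 -220 15 -0.16 14; -65 -280 30 -0.2 14; -79 -340 50 -0.24 14; -93 -400 70 -0.28 14; -106 -458 90 -0.32 14; -118 -510 105 -0.342 14")

```text
clock: 22.6
eef_pos: [469.9, -430.3, 127.2]
eef_rot: [3.141, 0.0, -3.106]
wrist_force: [1.5, 0.8, -3.1]
finger_gap: 15.6
```

```bash
python3 pl.py a -118 -510 105 -0.342;  python3 pl.py d 467 -473 50 3.18; python3 pl.py d 467 -473 29 3.18
```

```text
{'p': [np.float64(470.6257805144378), np.float64(-427.9793446724568), np.float64(127.74599999999998)], 'y': 3.1798}
[  5.3 -44.8  77.7] -0.0
[  5.3 -44.8  98.7] -0.0
```

Request:
jog_arm(deltas="2.5 -25 10 0 14; 5.3 -40 22 0 14; 5.3 -44.8 35 0 14; 5.3 -44.8 48 0 14; 5.3 -44.8 60 0 14; 5.3 -44.8 72 0 14; 5.3 -44.8 83 0 14; 5.3 -44.8 92 0 14; 5.3 -44.8 98.7 0 14; 5.3 -44.8 98.7 0 14", squeeze=8)

```text
clock: 23.85
eef_pos: [467.9, -474.3, 30.6]
eef_rot: [-3.138, 0.003, -3.104]
wrist_force: [0.9, -2.8, 3.6]
finger_gap: 17.8
```

```bash
python3 pl.py a 5.3 -44.8 98.7 0; python3 - <<'E'
from h import *
s=manip.read_state();print(s["eef_pos"],s["wrist_force"],s["finger_gap"])
p,d=optics.camera("side"); crop(p,290,350,440,450,5,"pics/s15.png")
E
```

```text
{'p': [np.float64(467.04092121259174), np.float64(-472.94909877213996), np.float64(29.045999999999978)], 'y': 3.1798}
[ 467.85843741 -474.30527502   30.57191626] [ 0.93174228 -2.78423856  3.56059786] 17.827790788211185
```

View pics/s15.png

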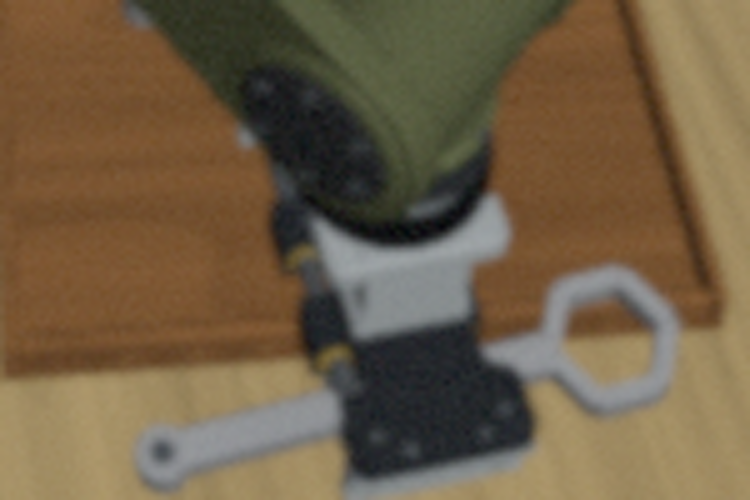

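Request:
jog_arm(deltas="0 0 0 0 24; 0 0 0 0 40; 0 0 0 0 40; 0 -2.5 1 0 40; 0 -4.5 3 0 40; 0 -4.5 4 0 40; 0 -4.5 4 0 26; 0 -4.5 4 0 18; 0 -4.5 4 0 14; 0 -4.5 4 0 14", squeeze=30)

```text
clock: 25.15
eef_pos: [467.2, -477.6, 25.1]
eef_rot: [-3.141, 0.0, -3.104]
wrist_force: [-0.8, -2.0, -1.1]
finger_gap: 21.0
```

```bash
python3 pl.py a 0 -4.5 4 0; python3 - <<'E'
from h import *
s=manip.read_state();print(s["eef_pos"],s["wrist_force"],s["finger_gap"])
p,d=optics.camera("side"); crop(p,290,350,440,450,5,"pics/s16.png")
np.save("s16p.npy",p);np.save("s16d.npy",d)
for vm in(110,130):
    c,nn,k,ss=ringface("side",p,d,(396,402,428,436),vm); print(c.round(1),k,round(ss,2),roll_pitch(nn,.038))
E
```

```text
{'p': [np.float64(467.2128124431398), np.float64(-477.4458146187174), np.float64(25.045999999999978)], 'y': 3.1798}
[ 467.20482265 -477.58311199   25.08621219] [-0.76852459 -1.9870673  -1.11677882] 20.95778385461408
[ 580.7 -477.4   28.3] 170 0.82 (np.float64(34.55507704213577), np.float64(0.429856860874678))
[ 580.6 -477.6   28.3] 142 0.81 (np.float64(34.694670674788576), np.float64(0.28704495354370313))
```

View pics/s16.png

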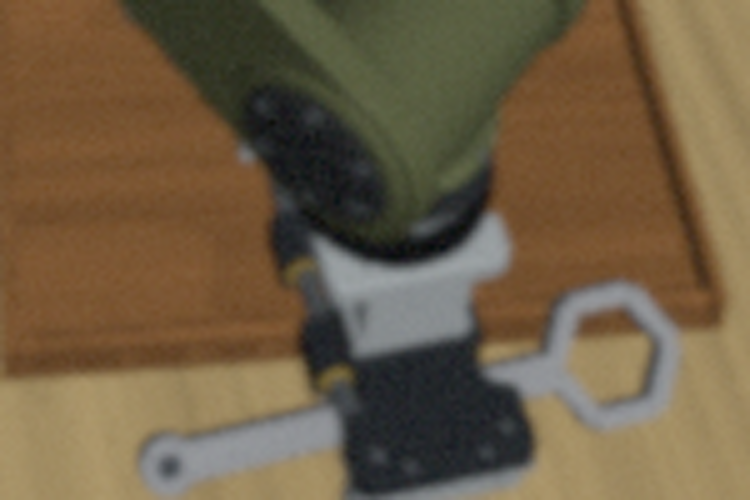

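```bash
python3 - <<'E'
from h import *
h=phi_head(27); t=tcp_for(S+42*zl,att(h,33.5,1),113,3)+OFF; show(t,h)
E
```

```text
TCP [495.9  47.3 186.4] yaw 3.294 delta [ -48.7  523.3 -161.3] tw -0.114
```

Request:
jog_arm(deltas="0 0 -3 0 14; 0 0 -12 0 14; 0 3 -35 0 14; -1 15 -70 0 14; -4 40 -110 0 14; -8 85 -150 0 14; -13 138 -175 0 14; -18 193 -185 0 14; -23 248 -185 -0.03 14; -28 303 -185 -0.06 14", squeeze=40)

```text
clock: 26.45
eef_pos: [483.4, -171.6, 211.9]
eef_rot: [-3.141, 0.002, -3.042]
wrist_force: [1.0, -0.6, -4.3]
finger_gap: 20.8
```

```bash
python3 pl.py a -28 303 -185 -0.06;python3 pl.py d 495.9 47.3 186.4 3.294
```

```text
{'p': [np.float64(483.6183681871631), np.float64(-173.5974021813151), np.float64(210.046)], 'y': 3.2398000000000002}
[-33.9 218.6  23.6] -0.054
```

Request:
jog_arm(deltas="-8 50 0 -0.02 14; -16 100 0 -0.04 14; -24 148 3 -0.054 14; -30 188 10 -0.054 14; -33 210 17 -0.054 14; -33.9 218.6 22 -0.054 14; -33.9 218.6 23.6 -0.054 14; -33.9 218.6 23.6 -0.054 14; -33.9 218.6 23.6 -0.054 14; -33.9 218.6 23.6 -0.054 14")

```text
clock: 27.7
eef_pos: [496.0, 46.8, 186.6]
eef_rot: [-3.142, 0.0, -2.99]
wrist_force: [0.1, -0.5, -4.0]
finger_gap: 20.8
```

```bash
python3 pl.py a -33.9 218.6 23.6 -0.054; python3 look.py 17; python3 - <<'E'
from h import *
def go(n,b,vm):
    p,d=np.load(n[0]+"17p.npy"),np.load(n[0]+"17d.npy"); C=cloud(n,d); hsv=cv2.cvtColor(p,cv2.COLOR_RGB2HSV)
    m=np.zeros((480,640),bool); m[b[1]:b[3],b[0]:b[2]]=1; m&=(hsv[...,2]>vm)&(d>0); q=C[m]; h=(q-S)@zl; q=q[(h>40)&(h<85)]
    c,nn,k,s=fitplane(q); print(n,c.round(1),nn.round(3),k,round(s,2),np.round(roll_pitch(nn,phi_head(27)),1))
go("top",(300,160,332,190),105); go("side",(353,200,380,226),120)
E
```

```text
{'p': [np.float64(495.9213884755677), np.float64(47.27316102660336), np.float64(186.446)], 'y': 3.2938}
27.7 [496.   46.8 186.6] [-3.142  0.    -2.99 ] [ 0.1 -0.5 -4. ] [ 0.05 -0.11  0.  ] 20.8
top [610.3  67.  189.6] [ 0.086 -0.547  0.833] 94 0.78 [33.6 -0.2]
side [603.4  63.1 190. ] [ 0.11  -0.524  0.845] 68 0.71 [32.3 -2. ]
```

View pics/t17.png

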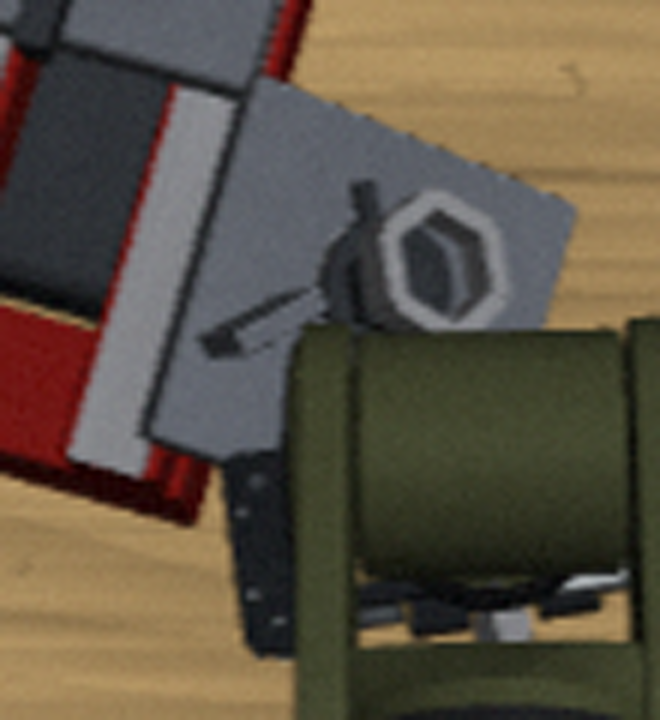

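View pics/s17.png

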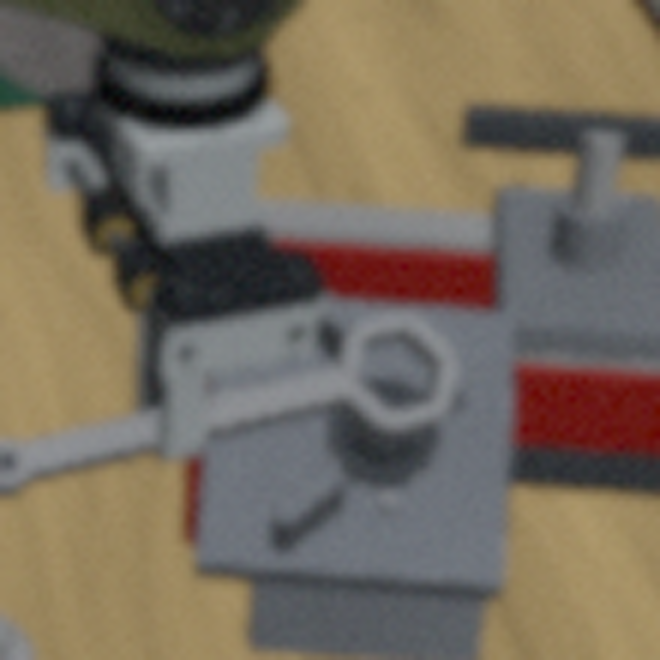

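```bash
python3 - <<'E'
from h import *
nn=np.array([.095,-.54,.837]); nn/=np.linalg.norm(nn)
for n,u,v,pc in(("top",313.8,174,[610.3,67,189.6]),("side",366.5,212.3,[603.4,63.1,190.])):
    c=onplane(n,u,v,np.array(pc),nn); o=c-16*nn
    print(n,"top ctr",c.round(1),"orig",o.round(1),"lock",[round((o-S)@a,1) for a in(xl,yl,zl)])
R=att(phi_head(27),33,-1); p=np.array(pl.C["p"])
print("pred",(p-OFF-[0,0,3]+R@[113,0,-12]).round(1))
Rt=pl.Rt(pl.C["y"]); print((Rt.T@xl).round(3),(Rt.T@yl).round(3),(Rt.T@zl).round(3))
# rectified at t11 seated ring top plane h=19.3 to find centre
out=[]
for n in("top","side"):
    im=rect(n,np.load(n[0]+"13p.npy"),S,17,half=40,s=10); cv2.drawMarker(im,(400,400),(255,0,0),0,40,1); out.append(cv2.resize(im,(400,400)))
cv2.imwrite("pics/rz13b.png",np.hstack(out)[:,:,::-1])
E
```

```text
top top ctr [608.9  65.2 188.6] orig [607.4  73.8 175.2] lock [np.float64(0.2), np.float64(4.1), np.float64(41.0)]
side top ctr [607.6  59.4 187.1] orig [606.1  68.1 173.8] lock [np.float64(0.5), np.float64(-1.8), np.float64(42.5)]
pred [605.8  69.8 170.2]
[-0.912 -0.41   0.   ] [-0.362  0.805 -0.469] [ 0.193 -0.428 -0.883]
```

View pics/rz13b.png

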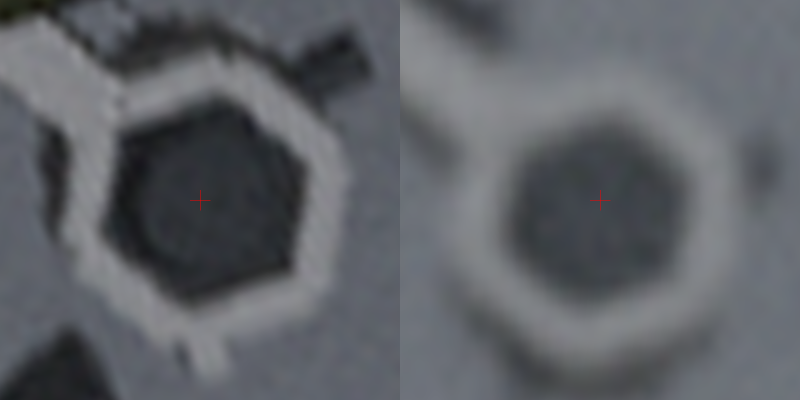

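```bash
python3 - <<'E'
from h import *
h=phi_head(27); p=np.array(pl.C["p"])
seat=tcp_for(S,lockatt(27),112,3.5)+OFF
a=p-2.5*yl
con=a-27*zl
end=seat+7*zl
print(con,end,seat)
rows([(a-12*zl,h),(a-22*zl,h),(con,h)]+[(con+(end-con)*f,h) for f in(.2,.4,.6,.8,1,1,1)])
E
```

```text
[498.71893686  57.36079461 161.43273609] [501.45541937  64.8463296  134.66102281] [502.33364509  68.01310926 128.48038966]
-1.4 3.1 11.8 -0.000 14; -3.3 7.4 20.6 -0.000 14; -4.3 9.5 25.0 -0.000 14; -5.1 10.9 30.4 -0.000 14; -5.8 12.3 35.7 -0.000 14; -6.6 13.7 41.1 -0.000 14; -7.4 15.1 46.4 -0.000 14; -8.1 16.5 51.8 -0.000 14; -8.1 16.5 51.8 -0.000 14; -8.1 16.5 51.8 -0.000 14
```

Request:
jog_arm(deltas="-1.4 3.1 11.8 0 14; -3.3 7.4 20.6 0 14; -4.3 9.5 25 0 14; -5.1 10.9 30.4 0 14; -5.8 12.3 35.7 0 14; -6.6 13.7 41.1 0 14; -7.4 15.1 46.4 0 14; -8.1 16.5 51.8 0 14; -8.1 16.5 51.8 0 14; -8.1 16.5 51.8 0 14", squeeze=30)

```text
clock: 29.05
eef_pos: [501.3, 64.8, 134.6]
eef_rot: [3.141, -0.001, -2.989]
wrist_force: [-4.9, -1.8, -2.2]
finger_gap: 20.5
```

```bash
python3 pl.py a -8.1 16.5 51.8 0; python3 look.py 18; python3 ringm.py 18 27; python3 - <<'E'
from h import *
out=[]
for n in("top","side"):
    im=rect(n,np.load(n[0]+"18p.npy"),S,29,half=40,s=10); cv2.drawMarker(im,(400,400),(255,0,0),0,40,1); out.append(cv2.resize(im,(400,400)))
cv2.imwrite("pics/rz18.png",np.hstack(out)[:,:,::-1])
E
```

```text
{'p': [np.float64(501.4260074231377), np.float64(64.81052600091046), np.float64(134.64600000000002)], 'y': 3.2938}
29.05 [501.3  64.8 134.6] [ 3.141e+00 -1.000e-03 -2.989e+00] [-4.9 -1.8 -2.2] [-0.29  0.52 -0.11] 20.5
top ctr lock [np.float64(2.8), np.float64(2.8), np.float64(30.3)] 92 0.75 rp [31.8 18.3] want [25.9 12.3] err xl,yl [-2.2 -7. ]
side ctr lock [np.float64(-7.5), np.float64(-2.5), np.float64(31.9)] 100 1.12 rp [25.8 13.1] want [25.9 12.3] err xl,yl [-0.7 -0.2]
```

View pics/rz18.png

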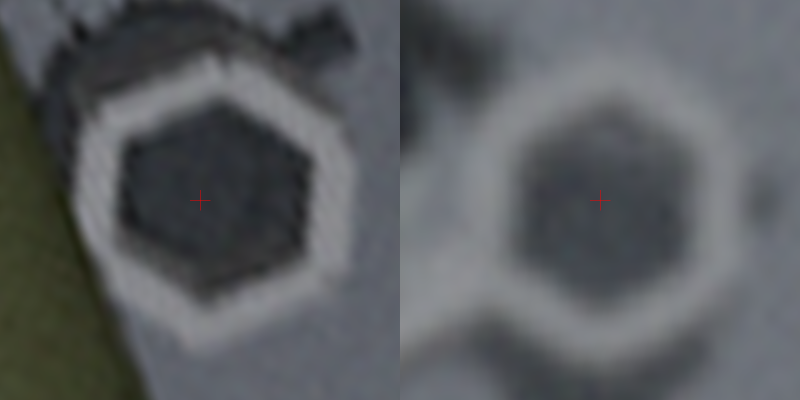

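```bash
python3 - <<'E'
from h import *
X,Y,Z=[pl.Rt(pl.C["y"]).T@a for a in(xl,yl,zl)]
for x,y,z in((-1,-.5,-.5),(-2,-1,-1),(-3,-1,-2),(-3,-2.5,-2.5),(-2,-2.5,-2.5),(-1,-2,-2.5),(-1,0,-2.5),(-2.5,.5,-2.5),(-3.5,-.5,-2.5),(-2,-1,-2.5)):
    print(*(x*X+y*Y+z*Z).round(1),end=" 0 14; ")
E
```

```text
1.0 0.2 0.7 0 14; 2.0 0.4 1.4 0 14; 2.7 1.3 2.2 0 14; 3.2 0.3 3.4 0 14; 2.2 -0.1 3.4 0 14; 1.2 -0.1 3.1 0 14; 0.4 1.5 2.2 0 14; 1.6 2.5 2.0 0 14; 2.9 2.1 2.4 0 14; 1.7 1.1 2.7 0 14;
```

Request:
jog_arm(deltas="1.0 0.2 0.7 0 14; 2.0 0.4 1.4 0 14; 2.7 1.3 2.2 0 14; 3.2 0.3 3.4 0 14; 2.2 -0.1 3.4 0 14; 1.2 -0.1 3.1 0 14; 0.4 1.5 2.2 0 14; 1.6 2.5 2.0 0 14; 2.9 2.1 2.4 0 14; 1.7 1.1 2.7 0 14", squeeze=50)

```text
clock: 30.4
eef_pos: [499.2, 65.6, 131.8]
eef_rot: [3.141, -0.001, -2.989]
wrist_force: [-3.5, -2.0, -2.4]
finger_gap: 19.5
```

```bash
python3 pl.py a 1.7 1.1 2.7 0; python3 look.py 19; python3 ringm.py 19 27; python3 - <<'E'
from h import *
out=[]
for n in("top","side"):
    im=rect(n,np.load(n[0]+"19p.npy"),S,29,half=40,s=10); cv2.drawMarker(im,(400,400),(255,0,0),0,40,1); out.append(cv2.resize(im,(400,400)))
cv2.imwrite("pics/rz19.png",np.hstack(out)[:,:,::-1])
E
```

```text
{'p': [np.float64(499.57887909051465), np.float64(65.64005413353833), np.float64(131.94600000000003)], 'y': 3.2938}
30.4 [499.2  65.6 131.8] [ 3.141e+00 -1.000e-03 -2.989e+00] [-3.5 -2.  -2.4] [-0.28  0.16 -0.23] 19.5
top ctr lock [np.float64(0.7), np.float64(2.5), np.float64(30.6)] 133 1.38 rp [30.8 18.9] want [25.9 12.3] err xl,yl [-3.2 -6.4]
side ctr lock [np.float64(-5.6), np.float64(-2.3), np.float64(30.5)] 73 0.82 rp [28.  15.4] want [25.9 12.3] err xl,yl [-1.6 -2.8]
```

View pics/rz19.png

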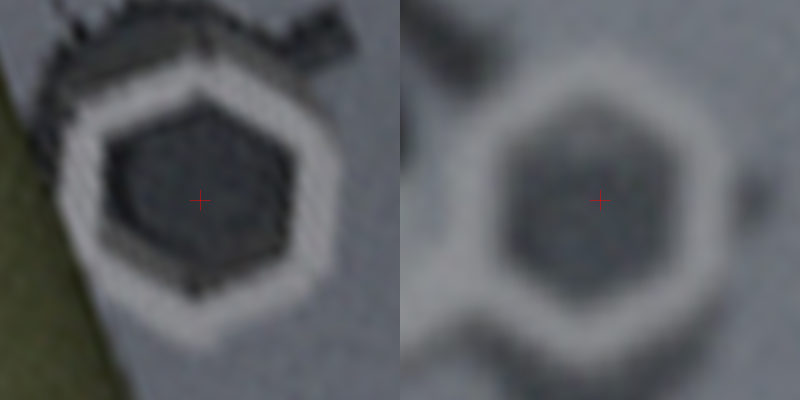

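```bash
python3 - <<'E'
from h import *
X,Y,Z=[pl.Rt(pl.C["y"]).T@a for a in(xl,yl,zl)]
for x,y,z in((0,-1.5,.5),(0,-3,.5),(0,-4,0),(1,-4,-.5),(1.5,-3,-.5),(2,-2,-.5),(1,-1.5,-.5),(0,-2,-.5),(-1,-2.5,-.5),(.5,-2.5,-.5)):
    print(*(x*X+y*Y+z*Z).round(1),end=" 0 14; ")
E
```

```text
0.6 -1.4 0.3 0 14; 1.2 -2.6 1.0 0 14; 1.4 -3.2 1.9 0 14; 0.4 -3.4 2.3 0 14; -0.4 -2.8 1.8 0 14; -1.2 -2.2 1.4 0 14; -0.5 -1.4 1.1 0 14; 0.6 -1.4 1.4 0 14; 1.7 -1.4 1.6 0 14; 0.4 -2.0 1.6 0 14;
```

Request:
jog_arm(deltas="0.6 -1.4 0.3 0 14; 1.2 -2.6 1.0 0 14; 1.4 -3.2 1.9 0 14; 0.4 -3.4 2.3 0 14; -0.4 -2.8 1.8 0 14; -1.2 -2.2 1.4 0 14; -0.5 -1.4 1.1 0 14; 0.6 -1.4 1.4 0 14; 1.7 -1.4 1.6 0 14; 0.4 -2.0 1.6 0 14", squeeze=50)

```text
clock: 31.75
eef_pos: [499.5, 63.6, 130.4]
eef_rot: [3.142, 0.0, -2.989]
wrist_force: [-0.3, 0.7, -4.3]
finger_gap: 20.1
```

```bash
python3 pl.py a 0.4 -2 1.6 0; python3 look.py 20; python3 ringm.py 20 27; python3 - <<'E'
from h import *
out=[]
for n in("top","side"):
    im=rect(n,np.load(n[0]+"20p.npy"),S,25,half=40,s=10); cv2.drawMarker(im,(400,400),(255,0,0),0,40,1); out.append(cv2.resize(im,(400,400)))
cv2.imwrite("pics/rz20.png",np.hstack(out)[:,:,::-1])
E
```

```text
{'p': [np.float64(499.4867442213186), np.float64(63.60252838747321), np.float64(130.34600000000003)], 'y': 3.2938}
31.75 [499.5  63.6 130.4] [ 3.142  0.    -2.989] [-0.3  0.7 -4.3] [ 0.17 -0.06  0.12] 20.1
top ctr lock [np.float64(0.2), np.float64(-2.5), np.float64(22.7)] 82 0.77 rp [30.9 13.7] want [25.9 12.3] err xl,yl [ 1.2 -4.9]
side ctr lock [np.float64(-5.3), np.float64(-2.9), np.float64(24.2)] 75 1.09 rp [33.5 10.5] want [25.9 12.3] err xl,yl [ 4.8 -6.1]
```

View pics/rz20.png

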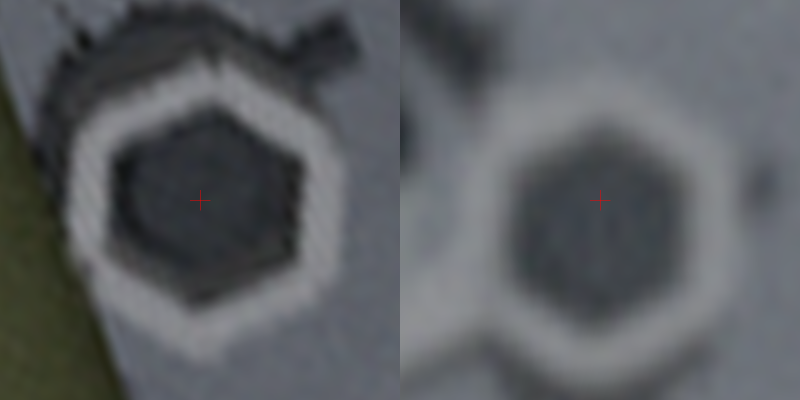

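```bash
python3 - <<'E'
from h import *
X,Y,Z=[pl.Rt(pl.C["y"]).T@a for a in(xl,yl,zl)]
for x,y,z in((0,.5,-1.5),(0,1,-3),(0,2,-4.5),(0,3,-5),(.5,2.5,-5.5)):
    print(*(x*X+y*Y+z*Z).round(1),end=" 0 14; ")
seat=tcp_for(S,lockatt(27),112,3.5)+OFF; d=np.array(pl.C["p"])-seat; print([round(d@a,1) for a in(xl,yl,zl)])
E
python3 stroke.py 27 5 0
```

```text
-0.5 1.0 1.1 0 14; -0.9 2.1 2.2 0 14; -1.6 3.5 3.0 0 14; -2.0 4.6 3.0 0 14; -2.4 4.2 3.7 0 14; [np.float64(-1.6), np.float64(-3.5), np.float64(4.0)]
0.3 4.2 -2.0 0.039 14; 0.5 8.5 -4.0 0.078 14; 0.4 12.7 -6.1 0.117 14; 0.1 16.9 -8.2 0.156 14; -0.3 21.0 -10.3 0.194 14; -1.0 25.2 -12.4 0.232 14; -1.8 29.2 -14.6 0.270 14; -2.8 33.3 -16.8 0.308 14; -4.1 37.2 -18.9 0.346 14; -4.1 37.2 -18.9 0.346 14
base off [-4.2 -3.7  2.1] lock: [np.float64(-3.0), np.float64(-3.1), np.float64(4.1)]
```

Request:
jog_arm(deltas="-0.5 1.0 1.1 0 14; -0.9 2.1 2.2 0 14; -1.6 3.5 3.0 0 14; -2.0 4.6 3.4 0 14; -2.4 4.2 4.2 0 14; -1.9 8.4 2 0.039 14; -1.7 12.7 0 0.078 14; -1.8 16.9 -2.1 0.117 14; -2.1 21.1 -4.2 0.156 14; -2.5 25.2 -6.3 0.194 14", squeeze=20)

```text
clock: 33.1
eef_pos: [497.7, 88.8, 136.3]
eef_rot: [-3.141, -0.001, 3.099]
wrist_force: [-2.0, -2.3, -6.4]
finger_gap: 20.2
```

```bash
python3 pl.py a -2.5 25.2 -6.3 0.194; python3 look.py 21; python3 ringm.py 21 16; python3 - <<'E'
from h import *
seat=tcp_for(S,lockatt(16),112,3.5)+OFF; d=np.array(pl.C["p"])-seat; print([round(d@a,1) for a in(xl,yl,zl)])
E
```

```text
{'p': [np.float64(498.1370090017676), np.float64(88.8902371574884), np.float64(136.64600000000004)], 'y': 3.0998}
33.1 [497.7  88.8 136.3] [-3.141e+00 -1.000e-03  3.099e+00] [-2.  -2.3 -6.4] [-0.36  0.37 -0.05] 20.2
top ctr lock [np.float64(1.2), np.float64(1.1), np.float64(17.3)] 89 0.76 rp [24.6 11.4] want [27.3  7.4] err xl,yl [-4.3  1.8]
side ctr lock [np.float64(-5.3), np.float64(0.6), np.float64(18.3)] 74 0.65 rp [25.8  7.1] want [27.3  7.4] err xl,yl [-0.1  1.5]
[np.float64(-1.8), np.float64(0.6), np.float64(-1.7)]
```

View pics/t21.png

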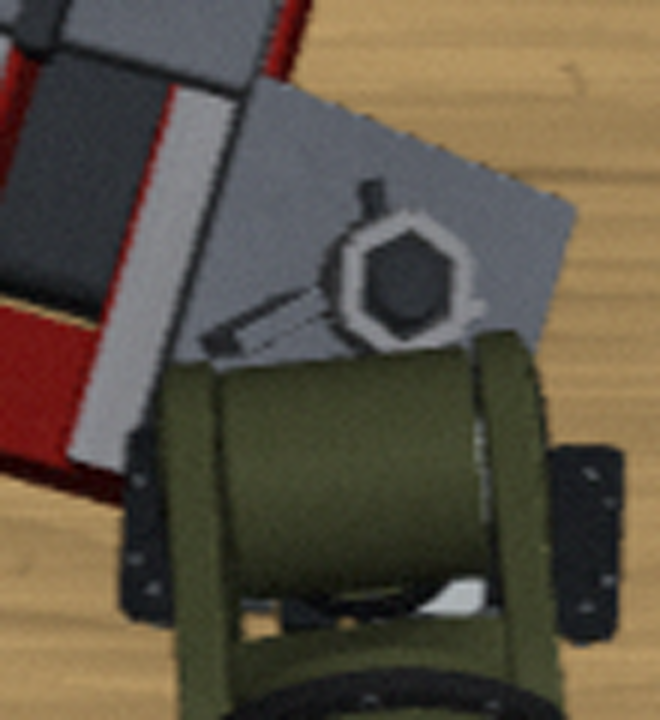

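```bash
python3 stroke.py 16 -36 0 10 114 3.5
```

```text
Traceback (most recent call last):
  File "stroke.py", line 12, in <module>
    a=[float(v) for v in sys.argv[1:]]; stroke(*a)
                                        ~~~~~~^^^^
  File "stroke.py", line 6, in stroke
    for i in range(1,n+1):
             ~~~~~^^^^^^^
TypeError: 'float' object cannot be interpreted as an integer
```

```bash
sed -i 's/n+1)/int(n)+1)/' stroke.py; python3 stroke.py 16 -36 0 10 114 3.5
```

```text
0.3 10.2 -5.3 0.071 14; -0.6 20.3 -10.6 0.160 14; -2.6 30.3 -16.0 0.249 14; -5.7 40.0 -21.4 0.338 14; -9.9 49.2 -26.7 0.428 14; -15.1 58.0 -31.9 0.519 14; -21.4 66.3 -36.9 0.610 14; -28.6 73.9 -41.7 0.704 14; -36.6 80.7 -46.2 0.799 14; -36.6 80.7 -46.2 0.799 14
base off [1.3 2.8 0.2] lock: [np.float64(0.5), np.float64(2.8), np.float64(-1.2)]
```

Request:
jog_arm(deltas="0.3 10.2 -5.3 0.071 14; -0.6 20.3 -10.6 0.16 14; -2.6 30.3 -16 0.249 14; -5.7 40 -21.4 0.338 14; -9.9 49.2 -26.7 0.428 14; -15.1 58 -31.9 0.519 14; -21.4 66.3 -36.9 0.61 14; -28.6 73.9 -41.7 0.704 14; -36.6 80.7 -46.2 0.799 14; -36.6 80.7 -46.2 0.799 14", squeeze=12)

```text
clock: 34.45
eef_pos: [538.7, 167.9, 182.9]
eef_rot: [3.141, 0.001, 2.302]
wrist_force: [1.7, -3.5, -4.3]
finger_gap: 20.3
```

```bash
python3 pl.py a -36.6 80.7 -46.2 0.799; python3 look.py 22; python3 ringm.py 22 -36;  python3 stroke.py -36 -23 0 5 114 3.5
```

```text
{'p': [np.float64(538.076735832429), np.float64(167.99060517617812), np.float64(182.84600000000006)], 'y': 2.3008}
34.45 [538.7 167.9 182.9] [3.141e+00 1.000e-03 2.302e+00] [ 1.7 -3.5 -4.3] [-0.54 -0.59 -0.11] 20.3
top ctr lock [np.float64(-3.9), np.float64(3.8), np.float64(18.2)] 95 0.77 rp [ 19.6 -17.8] want [ 24.1 -16. ] err xl,yl [4.1 2.7]
side ctr lock [np.float64(-4.1), np.float64(-0.3), np.float64(19.4)] 74 0.98 rp [ 21.4 -14.1] want [ 24.1 -16. ] err xl,yl [-0.1  3. ]
0.5 -5.9 2.5 -0.054 14; 0.7 -11.9 5.1 -0.107 14; 0.5 -17.7 7.8 -0.160 14; -0.0 -23.6 10.5 -0.212 14; -0.0 -23.6 10.5 -0.212 14
base off [1.2 2.8 0.2] lock: [np.float64(0.5), np.float64(2.8), np.float64(-1.2)]
```

View pics/t22.png

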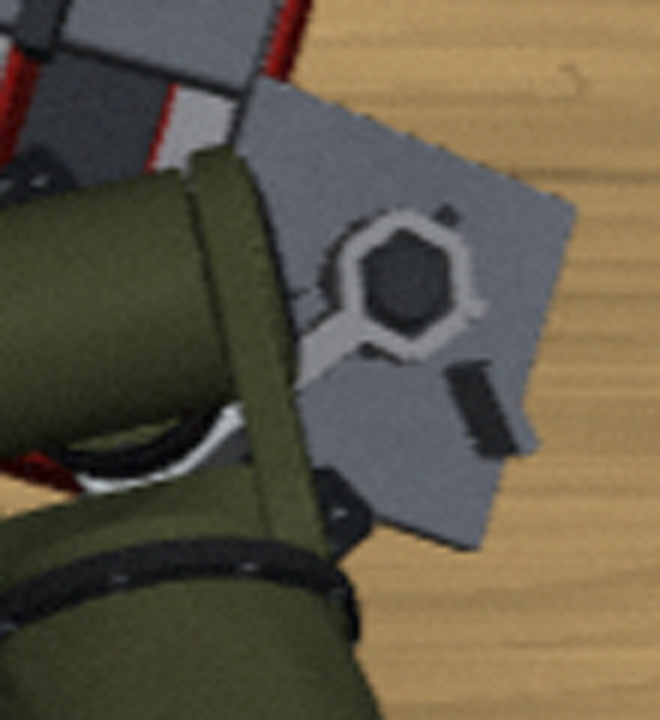

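View pics/s22.png

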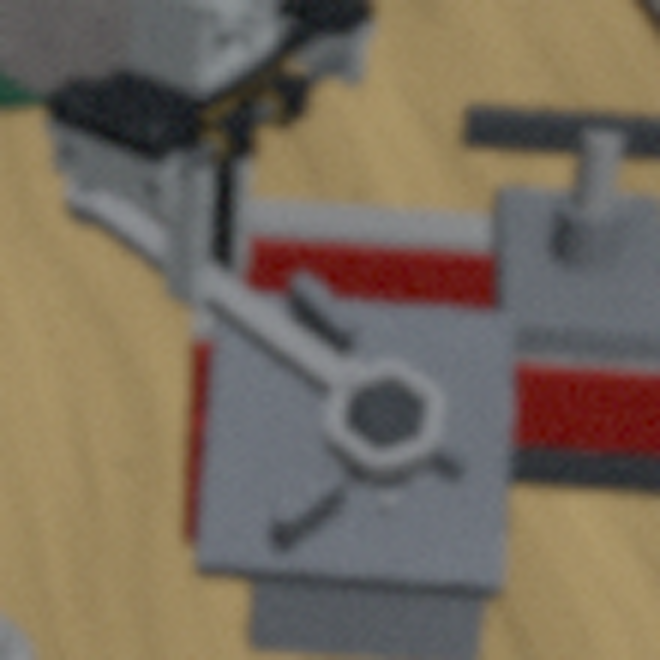

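```bash
python3 - <<'E'
from h import *
c=onplane("top",240+447/6,130+213/6,AX+5*zl,zl)-AX; print("lug",np.degrees(np.arctan2(c@yl,c@xl)),np.hypot(c@xl,c@yl))
p=np.array(pl.C["p"]); h0=phi_head(-36)
rows([(p+zl*k,h0) for k in(5,15,30,45,60)])
Rt=pl.Rt(pl.C["y"]); print((Rt.T@(np.array([467,-473,233])-p)).round(1))
E
```

```text
lug -26.10248729146877 41.90855443924696
-1.3 -2.0 -4.4 0.000 14; -3.8 -5.9 -13.2 0.000 14; -7.6 -11.9 -26.5 0.000 14; -11.4 -17.8 -39.7 0.000 14; -15.2 -23.7 -53.0 0.000 14
[-430.2 -480.4  -50.2]
```

Request:
jog_arm(deltas="0 0 0 0 14; -1.3 -2 -4.4 0 14; -3.8 -5.9 -13.2 0 14; -9 -14 -30 0 14; -15.2 -23.7 -53 0 14; -35 -46 -53 -0.1 14; -65 -80 -53 -0.25 14; -103 -122 -53 -0.4 14; -143 -166 -53 -0.55 14; -183 -210 -53 -0.7 14", squeeze=50)

```text
clock: 35.8
eef_pos: [502.9, -109.8, 236.1]
eef_rot: [3.141, 0.0, 3.008]
wrist_force: [0.9, -0.3, -4.2]
finger_gap: 15.7
```

```bash
python3 pl.py a -183 -210 -53 -0.7; python3 pl.py d 467 -473 110 3.18
```

```text
{'p': [np.float64(503.6282698548446), np.float64(-108.41906034185547), np.float64(235.84600000000006)], 'y': 3.0008}
[ -14.9 -366.1  125.8] -0.179
```

Request:
jog_arm(deltas="-2 -48 10 -0.04 14; -4 -100 25 -0.08 14; -6 -152 45 -0.12 14; -8 -204 65 -0.16 14; -10 -254 85 -0.179 14; -12 -300 105 -0.179 14; -14 -338 125 -0.179 14; -14.9 -360 140 -0.179 14; -14.9 -366.1 152 -0.179 14; -14.9 -366.1 164 -0.179 14", squeeze=8)

```text
clock: 37.05
eef_pos: [467.2, -472.6, 71.5]
eef_rot: [3.142, 0.0, -3.103]
wrist_force: [0.5, 1.1, -3.1]
finger_gap: 15.7
```

```bash
python3 pl.py a -14.9 -366.1 164 -0.179; python3 pl.py d 467 -473 29 3.18
```

```text
{'p': [np.float64(467.0067660374732), np.float64(-472.98741532916677), np.float64(71.84600000000006)], 'y': 3.1797999999999997}
[ 0.  -0.  42.8] -0.0
```

Request:
jog_arm(deltas="0 0 10 0 14; 0 0 21 0 14; 0 0 31 0 14; 0 0 39 0 14; 0 0 42.8 0 14; 0 0 42.8 0 14; 0 0 42.8 0 24; 0 0 42.8 0 40; 0 -1 42.8 0 40; 0 -4.5 44.8 0 40")

```text
clock: 38.3
eef_pos: [467.3, -477.5, 27.1]
eef_rot: [3.142, 0.0, -3.103]
wrist_force: [0.3, -1.0, -0.4]
finger_gap: 39.7
```

Request:
jog_arm(deltas="0 0 2 0 40; 0 0 2 0 26; 0 0 2 0 18; 0 0 2 0 14; 0 0 2 0 14; 0 0 -1 0 14; 0 0 -10 0 14; 0 3 -35 0 14; -1 15 -70 0 14; -4 40 -110 0 14", squeeze=35)

```text
clock: 39.55
eef_pos: [469.2, -437.1, 138.0]
eef_rot: [3.141, -0.001, -3.104]
wrist_force: [0.9, -0.3, -4.0]
finger_gap: 20.9
```

```bash
python3 pl.py a 0 -4.5 44.8 0;python3 pl.py a -4 40 -110 0; python3 - <<'E'
from h import *
h=phi_head(32); t=tcp_for(S+42*zl,att(h,33.5,1),112,3)+OFF-1.5*yl; show(t,h); print(np.degrees(h))
E
```

```text
{'p': [np.float64(467.17865726802125), np.float64(-477.4841311757442), np.float64(27.046000000000063)], 'y': 3.1797999999999997}
{'p': [np.float64(469.64781597121845), np.float64(-437.3605314456798), np.float64(137.04600000000005)], 'y': 3.1797999999999997}
TCP [498.8  37.3 185.7] yaw 3.375 delta [-47.3 473.2 -48.6] tw -0.195
13.386702656719436
```

Gap 20.9: the rolled grip holds. Travelling to the lock.

Request:
jog_arm(deltas="-4 42 -40 -0.03 14; -9 92 -65 -0.06 14; -14 145 -72 -0.09 14; -19 198 -72 -0.12 14; -25 251 -72 -0.15 14; -30 304 -72 -0.18 14; -36 356 -72 -0.195 14; -41 405 -68 -0.195 14; -44.5 443 -60 -0.195 14; -47.3 466 -52 -0.195 14")

```text
clock: 40.8
eef_pos: [498.9, 31.9, 189.4]
eef_rot: [3.142, 0.001, -2.907]
wrist_force: [0.4, 0.2, -4.8]
finger_gap: 21.0
```

```bash
python3 pl.py a -47.3 466 -52 -0.195; python3 pl.py d 498.8 37.3 185.7 3.375
```

```text
{'p': [np.float64(499.11300399515534), np.float64(30.10614404543378), np.float64(189.04600000000005)], 'y': 3.3747999999999996}
[-1.4  7.1  3.3] -0.0
```

```bash
python3 look.py 23 side,top; python3 - <<'E'
from h import *
def go(n,b,vm):
    p,d=np.load(n[0]+"23p.npy"),np.load(n[0]+"23d.npy"); C=cloud(n,d); hsv=cv2.cvtColor(p,cv2.COLOR_RGB2HSV)
    m=np.zeros((480,640),bool); m[b[1]:b[3],b[0]:b[2]]=1; m&=(hsv[...,2]>vm)&(d>0); q=C[m]; h=(q-S)@zl; q=q[(h>40)&(h<85)]
    c,nn,k,s=fitplane(q); print(n,c.round(1),nn.round(3),k,round(s,2),np.round(roll_pitch(nn,phi_head(32)),1))
go("top",(300,155,335,192),105); go("side",(353,200,385,230),120)
print(manip.read_state()["eef_pos"])
E
```

```text
40.8 [498.9  31.9 189.4] [ 3.142e+00  1.000e-03 -2.907e+00] [ 0.4  0.2 -4.8] [-0.02 -0.08  0.02] 21.0
top [614.4  60.7 189.5] [ 0.103 -0.572  0.814] 97 0.75 [35.5  2.3]
side [602.4  55.5 191.7] [ 0.189 -0.522  0.832] 113 1.42 [33.5 -4.3]
[498.59629654  31.99792809 188.77461828]
```

View pics/t23.png

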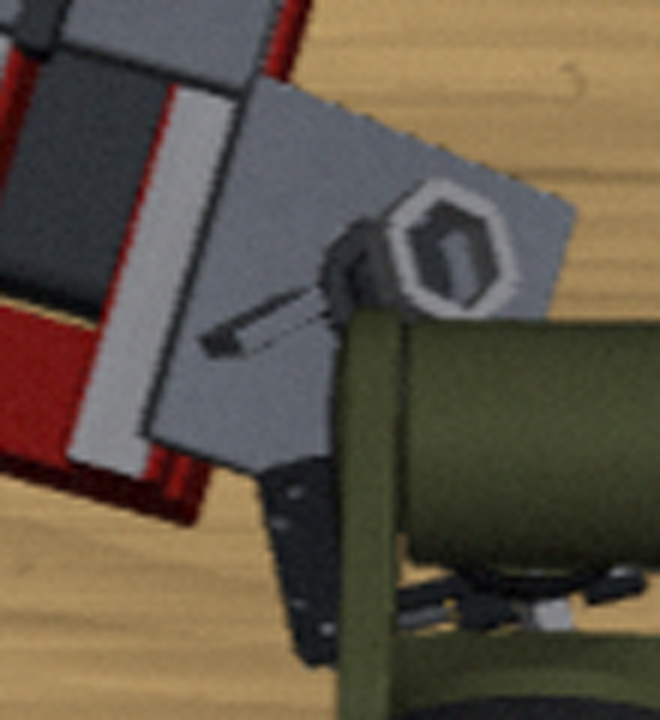

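View pics/s23.png

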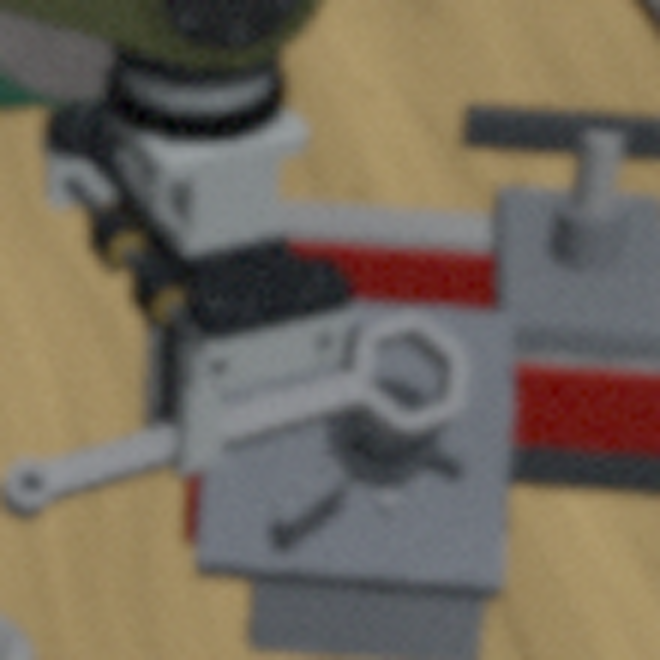

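```bash
python3 - <<'E'
from h import *
nn=np.array([.14,-.55,.823]); nn/=np.linalg.norm(nn)
for n,u,v,pc in(("top",315.5,172.3,[614.4,60.7,189.5]),("side",368.7,212.3,[602.4,55.5,191.7])):
    c=onplane(n,u,v,np.array(pc),nn); o=c-16*nn
    print(n,"top ctr",c.round(1),"orig",o.round(1),"lock",[round((o-S)@a,1) for a in(xl,yl,zl)])
h=phi_head(32); p=np.array(pl.C["p"]); seat=tcp_for(S,lockatt(32),113,3.5)+OFF; d=p-seat; print([round(d@a,1) for a in(xl,yl,zl)])
E
```

```text
top top ctr [612.5  61.3 190.2] orig [610.3  70.1 177.1] lock [np.float64(4.0), np.float64(2.5), np.float64(44.0)]
side top ctr [612.6  55.1 189.7] orig [610.4  63.9 176.5] lock [np.float64(5.7), np.float64(-3.0), np.float64(46.3)]
[np.float64(3.1), np.float64(4.5), np.float64(71.0)]
```

```bash
python3 - <<'E'
from h import *
p=np.array(pl.C["p"])
for ro,pi in((34,-1),(34,1)):
  for L in(110,113,116):
    o=p-OFF-[0,0,3.5]+att(phi_head(32),ro,pi)@[L,0,-12]; print(ro,pi,L,[round((o-S)@a,1) for a in(xl,yl,zl)])
# same for previous hover 17 (cmd 495.92,47.27,186.45 phi27) and hover 7 (492.61,51.02,185.05 phi24)
for q,f,ro,pi,me in(((495.92,47.27,186.45),27,33,-1,"meas rel (0,2.2,41.7)"),((492.61,51.02,185.05),24,32.5,3,"meas rel(-4.3,.3,42)")):
    for L in(110,113): 
        o=np.array(q)-OFF-[0,0,3.5]+att(phi_head(f),ro,pi)@[L,0,-12]; print(f,L,[round((o-S)@a,1) for a in(xl,yl,zl)],me)
E
```

```text
34 -1 110 [np.float64(0.1), np.float64(-9.0), np.float64(44.9)]
34 -1 113 [np.float64(2.8), np.float64(-7.7), np.float64(44.2)]
34 -1 116 [np.float64(5.4), np.float64(-6.5), np.float64(43.4)]
34 1 110 [np.float64(0.4), np.float64(-7.0), np.float64(48.2)]
34 1 113 [np.float64(3.1), np.float64(-5.7), np.float64(47.6)]
34 1 116 [np.float64(5.7), np.float64(-4.4), np.float64(46.9)]
27 110 [np.float64(-3.0), np.float64(-3.4), np.float64(38.8)] meas rel (0,2.2,41.7)
27 113 [np.float64(-0.2), np.float64(-2.3), np.float64(38.2)] meas rel (0,2.2,41.7)
24 110 [np.float64(-4.3), np.float64(-2.1), np.float64(45.2)] meas rel(-4.3,.3,42)
24 113 [np.float64(-1.5), np.float64(-1.1), np.float64(44.9)] meas rel(-4.3,.3,42)
```

```bash
python3 - <<'E'
from h import *
p=np.array(pl.C["p"]); h=phi_head(32); hs=phi_head(34.5)
a=p-4.5*xl-1.5*yl; con=a-30*zl
T=lambda ro,pi: -att(hs,ro,pi)@np.array([114,0,-12])
path=[con+T(34-7*f,0+14*f)-T(34,0) for f in(.2,.4,.6,.8,1.)]
seat=tcp_for(S,lockatt(34),114,3.5)+OFF; d=path[-1]-seat; print([round(d@q,1) for q in(xl,yl,zl)])
rows([(a-15*zl,h),(a-25*zl,h),(con,h)]+[(t,h) for t in path])
X,Y,Z=[pl.Rt(pl.C["y"]).T@q for q in(xl,yl,zl)]; print(X.round(3),Y.round(3),Z.round(3))
E
```

```text
[np.float64(-2.8), np.float64(-4.5), np.float64(16.4)]
1.2 7.2 13.9 -0.000 14; -1.1 11.3 22.8 -0.000 14; -2.2 13.3 27.2 -0.000 14; -1.9 13.6 32.6 -0.000 14; -1.7 13.8 38.0 -0.000 14; -1.9 14.1 43.5 -0.000 14; -2.3 14.4 48.9 -0.000 14; -2.9 14.8 54.3 -0.000 14
[-0.876 -0.483  0.   ] [-0.426  0.773 -0.469] [ 0.227 -0.411 -0.883]
```

Request:
jog_arm(deltas="1.2 7.2 13.9 0 14; -1.1 11.3 22.8 0 14; -2.2 13.3 27.2 0 14; -1.9 13.6 32.6 0 14; -1.7 13.8 38 0 14; -1.9 14.1 43.5 0 14; -2.3 14.4 48.9 0 14; -2.9 14.8 54.3 0 14; -2.9 14.8 54.3 0 14; -2.9 14.8 54.3 0 14", squeeze=30)

```text
clock: 42.15
eef_pos: [498.6, 45.2, 134.9]
eef_rot: [-3.142, 0.0, -2.908]
wrist_force: [1.2, 1.0, -2.6]
finger_gap: 21.0
```

```bash
python3 pl.py a -2.9 14.8 54.3 0; python3 look.py 24; python3 ringm.py 24 34; python3 - <<'E'
from h import *
out=[]
for n in("top","side"):
    im=rect(n,np.load(n[0]+"24p.npy"),S,29,half=40,s=10); cv2.drawMarker(im,(400,400),(255,0,0),0,40,1); out.append(cv2.resize(im,(400,400)))
cv2.imwrite("pics/rz24.png",np.hstack(out)[:,:,::-1])
E
```

```text
{'p': [np.float64(498.5142329138527), np.float64(45.175698557502), np.float64(134.74600000000004)], 'y': 3.3747999999999996}
42.15 [498.6  45.2 134.9] [-3.142  0.    -2.908] [ 1.2  1.  -2.6] [ 0.29 -0.5   0.06] 21.0
top ctr lock [np.float64(2.8), np.float64(-2.2), np.float64(24.7)] 102 0.94 rp [33.5 12.5] want [24.6 15.2] err xl,yl [ 7.  -6.3]
side ctr lock [np.float64(-2.6), np.float64(-7.2), np.float64(26.9)] 82 0.8 rp [33.   7.1] want [24.6 15.2] err xl,yl [10.8 -3.8]
```

View pics/rz24.png

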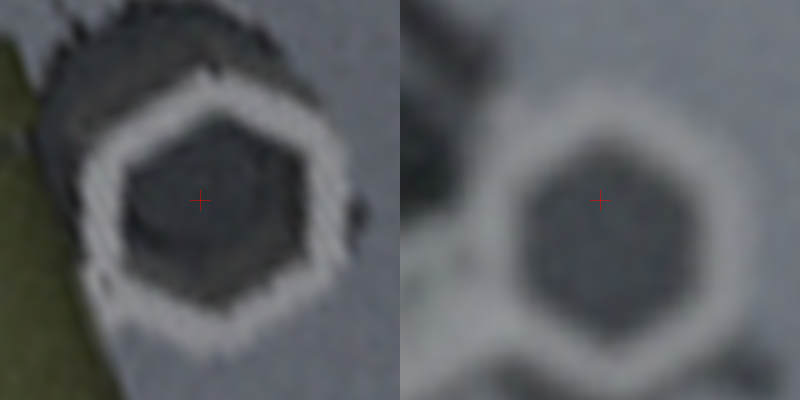

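```bash
python3 - <<'E'
from h import *
X,Y,Z=[pl.Rt(pl.C["y"]).T@a for a in(xl,yl,zl)]
for x,y,z in((0,0,-2),(.5,.5,-4),(0,1.5,-6),(-.5,2,-8),(0,2.5,-10),(.5,3,-12),(.5,2,-13),(0,3,-14),(0,3.5,-15),(0,3,-15)):
    print(*(x*X+y*Y+z*Z).round(1),end=" 0 14; ")
E
```

```text
-0.5 0.8 1.8 0 14; -1.6 1.8 3.3 0 14; -2.0 3.6 4.6 0 14; -2.2 5.1 6.1 0 14; -3.3 6.0 7.7 0 14; -4.4 7.0 9.2 0 14; -4.2 6.7 10.5 0 14; -4.5 8.1 11.0 0 14; -4.9 8.9 11.6 0 14; -4.7 8.5 11.8 0 14;
```

Request:
jog_arm(deltas="-0.5 0.8 1.8 0 14; -1.6 1.8 3.3 0 14; -2.0 3.6 4.6 0 14; -2.2 5.1 6.1 0 14; -3.3 6.0 7.7 0 14; -4.4 7.0 9.2 0 14; -4.2 6.7 10.5 0 14; -4.5 8.1 11.0 0 14; -4.9 8.9 11.6 0 14; -4.7 8.5 11.8 0 14", squeeze=30)

```text
clock: 43.5
eef_pos: [500.8, 54.6, 122.7]
eef_rot: [3.141, -0.001, -2.908]
wrist_force: [-5.9, -1.8, -2.7]
finger_gap: 21.1
```

```bash
python3 pl.py a -4.7 8.5 11.8 0; python3 look.py 25; python3 ringm.py 25 34; python3 - <<'E'
from h import *
seat=tcp_for(S,lockatt(33),114,3.5)+OFF; d=np.array(pl.C["p"])-seat; print([round(d@a,1) for a in(xl,yl,zl)])
E
```

```text
{'p': [np.float64(501.1226613212871), np.float64(54.531771518060246), np.float64(122.94600000000004)], 'y': 3.3747999999999996}
43.5 [500.8  54.6 122.7] [ 3.141e+00 -1.000e-03 -2.908e+00] [-5.9 -1.8 -2.7] [-0.24  0.63 -0.12] 21.1
top ctr lock [np.float64(3.2), np.float64(-0.6), np.float64(19.2)] 98 0.8 rp [30.5 16. ] want [24.6 15.2] err xl,yl [ 2.6 -5.1]
side ctr lock [np.float64(-3.6), np.float64(-5.5), np.float64(20.5)] 81 0.95 rp [29.6 13.9] want [24.6 15.2] err xl,yl [ 3.8 -3.6]
[np.float64(-1.7), np.float64(-3.1), np.float64(1.4)]
```

View pics/t25.png

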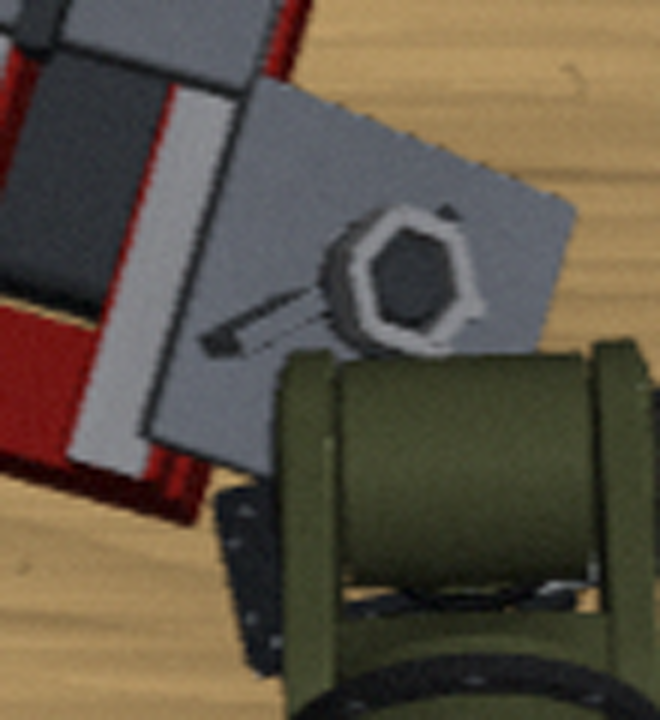

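View pics/s25.png

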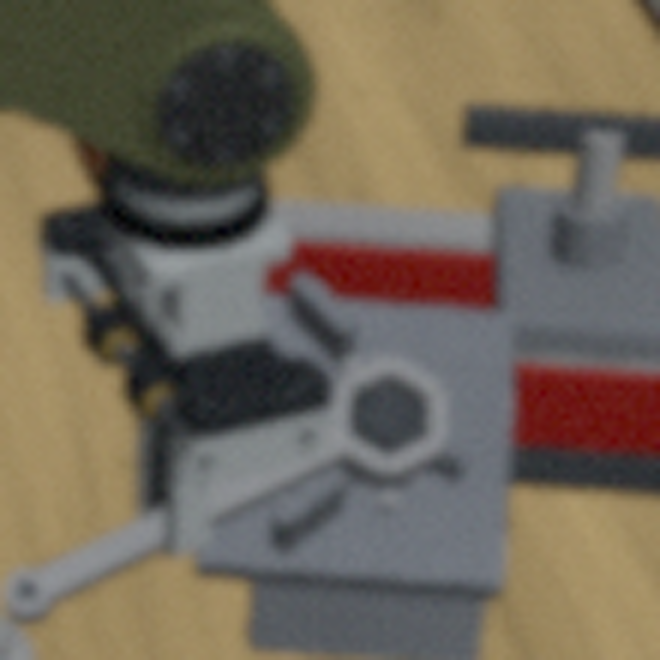

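```bash
python3 - <<'E'
from h import *
off=OFF-2*xl+.8*yl-1.5*zl
def T(ph): return tcp_for(S,lockatt(ph),114,3.5)+off,phi_head(ph)
rows([T(f) for f in(32,31,28,24,19,14,9,4,-1,-6)])
E
```

```text
-1.9 6.1 -0.1 -0.000 14; -1.7 8.0 -0.9 0.016 14; -1.3 13.4 -3.3 0.065 14; -1.3 20.6 -6.7 0.129 14; -2.1 29.5 -11.0 0.209 14; -3.7 38.3 -15.5 0.287 14; -6.1 46.7 -20.1 0.365 14; -9.3 54.9 -24.7 0.442 14; -13.3 62.7 -29.4 0.519 14; -18.1 70.1 -34.1 0.596 14
```

Request:
jog_arm(deltas="-1.9 5 0.5 0 14; -1.7 8 -0.9 0.016 14; -1.3 13.4 -3.3 0.065 14; -1.3 20.6 -6.7 0.129 14; -2.1 29.5 -11 0.209 14; -3.7 38.3 -15.5 0.287 14; -6.1 46.7 -20.1 0.365 14; -9.3 54.9 -24.7 0.442 14; -13.3 62.7 -29.4 0.519 14; -18.1 70.1 -34.1 0.596 14", squeeze=15)

```text
clock: 44.85
eef_pos: [502.9, 127.1, 157.1]
eef_rot: [3.142, 0.001, 2.776]
wrist_force: [1.9, -3.7, -6.0]
finger_gap: 21.0
```

```bash
python3 pl.py a -18.1 70.1 -34.1 0.596; python3 look.py 26; python3 ringm.py 26 -6; python3 stroke.py -6 -22 0 7 114 3.5
```

```text
{'p': [np.float64(502.53264158265034), np.float64(126.91707358735167), np.float64(157.04600000000005)], 'y': 2.7787999999999995}
44.85 [502.9 127.1 157.1] [3.142e+00 1.000e-03 2.776e+00] [ 1.9 -3.7 -6. ] [-0.52 -0.47 -0.06] 21.0
top ctr lock [np.float64(9.6), np.float64(-3.2), np.float64(20.0)] 67 0.72 rp [27.2 -1.9] want [27.9 -2.8] err xl,yl [-0.7  0.8]
side ctr lock [np.float64(-7.1), np.float64(-2.3), np.float64(20.9)] 78 1.06 rp [26.8 -4. ] want [27.9 -2.8] err xl,yl [1.1 1. ]
-0.2 4.7 -2.5 0.042 14; -0.7 9.4 -4.9 0.083 14; -1.5 14.0 -7.4 0.124 14; -2.5 18.7 -9.8 0.166 14; -3.7 23.2 -12.1 0.208 14; -5.1 27.8 -14.5 0.250 14; -5.1 27.8 -14.5 0.250 14
base off [-0.9  2.9  0.3] lock: [np.float64(-1.7), np.float64(2.4), np.float64(-1.0)]
```

View pics/s26.png

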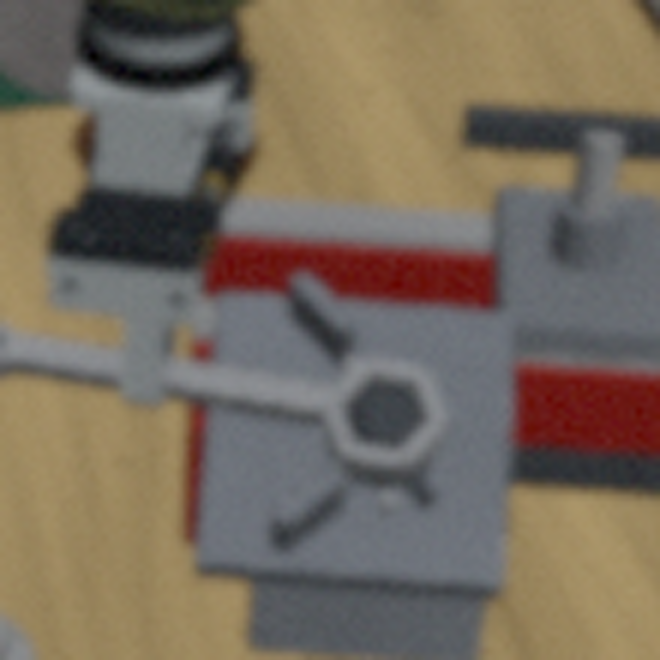

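Request:
jog_arm(deltas="0 5.2 -1.5 0.042 14; -0.3 10.4 -3.2 0.083 14; -1.1 15 -5.7 0.124 14; -1.8 17.5 -7 0.145 14; -1.8 17.5 -7 0.145 14; -1.8 17.5 -7 0.145 14; -1.8 17.5 -7 0.145 14; -1.8 17.5 -7 0.145 14; -1.8 17.5 -7 0.145 14; -1.8 17.5 -7 0.145 14")

```text
clock: 46.2
eef_pos: [510.6, 142.3, 164.1]
eef_rot: [3.141, 0.001, 2.635]
wrist_force: [2.9, -4.7, -3.4]
finger_gap: 20.6
```

```bash
python3 pl.py a -1.8 17.5 -7 0.145; python3 look.py 27; python3 ringm.py 27 -15; python3 stroke.py -15 -25 0 6 114 3.5
```

```text
{'p': [np.float64(510.42599210160597), np.float64(142.6391923244972), np.float64(164.04600000000005)], 'y': 2.6337999999999995}
46.2 [510.6 142.3 164.1] [3.141e+00 1.000e-03 2.635e+00] [ 2.9 -4.7 -3.4] [-0.7  -0.69 -0.1 ] 20.6
top ctr lock [np.float64(1.1), np.float64(-1.5), np.float64(20.0)] 88 0.75 rp [26.1 -3.5] want [27.4 -7. ] err xl,yl [-2.7  1.8]
side ctr lock [np.float64(-3.5), np.float64(-5.1), np.float64(21.5)] 65 0.81 rp [25.5 -3.9] want [27.4 -7. ] err xl,yl [-2.2  2.4]
-0.3 3.5 -1.8 0.026 14; -0.7 7.1 -3.6 0.058 14; -1.2 10.6 -5.3 0.090 14; -1.9 14.1 -7.1 0.121 14; -2.7 17.6 -8.8 0.153 14; -2.7 17.6 -8.8 0.153 14
base off [-0.3  4.6 -1. ] lock: [np.float64(-1.5), np.float64(3.3), np.float64(-2.9)]
```

View pics/s27.png

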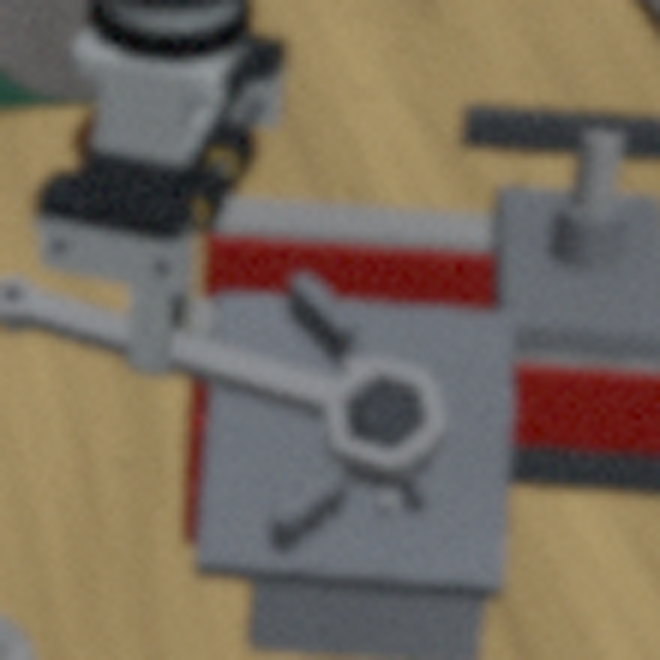

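View pics/t27.png

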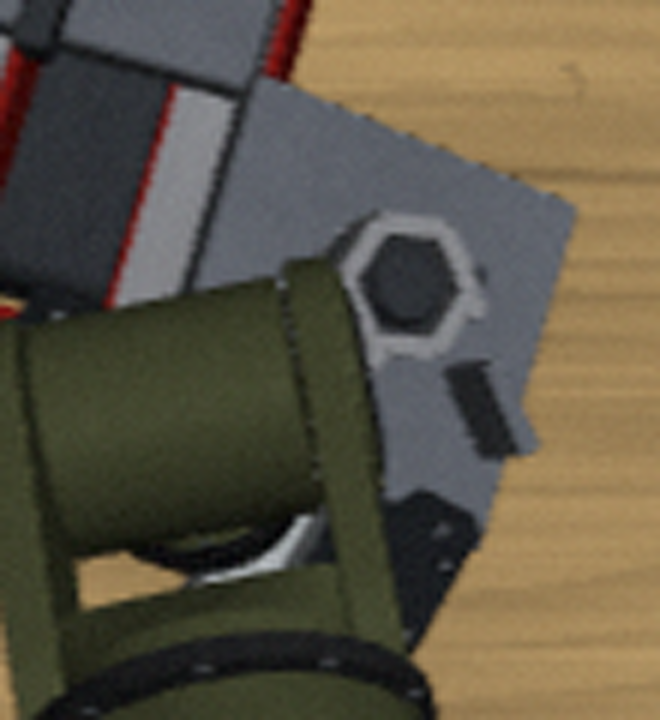

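Request:
jog_arm(deltas="-0.3 3.5 -1.8 0.026 14; -0.7 7.1 -3.6 0.058 14; -1 9 -4.5 0.074 14; -1.2 10.6 -5.3 0.09 14; -1.2 10.6 -5.3 0.09 14; -1.2 10.6 -5.3 0.09 14; -1.2 10.6 -5.3 0.09 14; -1.2 10.6 -5.3 0.09 14; -1.2 10.6 -5.3 0.09 14; -1.2 10.6 -5.3 0.09 14")

```text
clock: 47.55
eef_pos: [516.0, 150.1, 168.4]
eef_rot: [-3.139, -0.001, 2.545]
wrist_force: [-0.7, -11.0, -9.0]
finger_gap: 20.7
```

```bash
python3 pl.py a -1.2 10.6 -5.3 0.09; python3 look.py 28; python3 ringm.py 28 -21; python3 stroke.py -21 -27 0 6 114 3.5; python3 - <<'E'
from h import *
for n in("side","top"):
    p=np.load(n[0]+"28p.npy"); im=rect(n,p,AX,6,half=50,s=8); cv2.drawMarker(im,(400,400),(255,0,0),0,40,1); cv2.imwrite(f"pics/lug_{n}.png",cv2.resize(im,(400,400))[:,:,::-1])
a=cv2.imread("pics/lug_side.png");b=cv2.imread("pics/lug_top.png");cv2.imwrite("pics/lug28.png",np.hstack([a,b]))
E
```

```text
{'p': [np.float64(516.6288219126964), np.float64(151.31818433593776), np.float64(169.34600000000006)], 'y': 2.5437999999999996}
47.55 [516.  150.1 168.4] [-3.139e+00 -1.000e-03  2.545e+00] [ -0.7 -11.   -9. ] [-1.87  0.   -0.04] 20.7
top ctr lock [np.float64(-0.6), np.float64(1.4), np.float64(19.2)] 151 1.33 rp [25.9 -6.5] want [26.7 -9.7] err xl,yl [-2.5  1.6]
side ctr lock [np.float64(-0.4), np.float64(1.4), np.float64(20.5)] 70 0.84 rp [ 24.1 -11. ] want [26.7 -9.7] err xl,yl [2.1 2. ]
-0.2 2.1 -1.0 0.019 14; -0.5 4.3 -2.1 0.038 14; -0.8 6.4 -3.1 0.057 14; -1.1 8.5 -4.1 0.076 14; -1.5 10.7 -5.1 0.095 14; -1.5 10.7 -5.1 0.095 14
base off [-0.3  4.6 -1. ] lock: [np.float64(-1.6), np.float64(3.3), np.float64(-2.9)]
```

View pics/lug28.png

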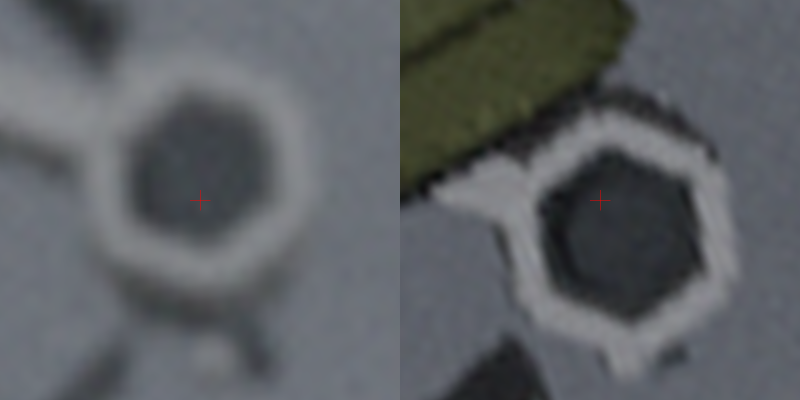

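```bash
python3 - <<'E'
from h import *
p=np.array(pl.C["p"]); off=p-tcp_for(S,lockatt(-21),114,3.5)
b=tcp_for(S,lockatt(-16),114,3.5)+off
h=phi_head(-16)
rows([(b,h)]+[(b+zl*k,h) for k in(0,4,14,30,48,60)])
Rt=pl.Rt(pl.C["y"]); print((Rt.T@(np.array([466,-374.5,233])-p)).round(1), 3.105-pl.C["y"])
E
```

```text
0.3 -8.9 4.4 -0.079 14; 0.3 -8.9 4.4 -0.079 14; -0.3 -10.7 0.9 -0.079 14; -1.8 -15.1 -7.9 -0.079 14; -4.2 -22.2 -22.1 -0.079 14; -6.9 -30.2 -38.0 -0.079 14; -8.7 -35.6 -48.5 -0.079 14
[-254.1 -463.1  -63.7] 0.5612000000000004
```

Request:
jog_arm(deltas="0.3 -8.9 4.4 -0.079 14; 0.3 -8.9 4.4 -0.079 14; -0.3 -10.7 0.9 -0.079 14; -1.8 -15.1 -7.9 -0.079 14; -4.2 -22.2 -22.1 -0.079 14; -6.9 -30.2 -38 -0.079 14; -8.7 -35.6 -48.5 -0.079 14; -20 -60 -55 -0.12 14; -40 -98 -60 -0.18 14; -65 -140 -63 -0.25 14", squeeze=50)

```text
clock: 48.9
eef_pos: [491.1, -1.9, 232.9]
eef_rot: [3.141, 0.0, 2.797]
wrist_force: [1.0, 0.3, -4.2]
finger_gap: 15.5
```

```bash
python3 pl.py a -65 -140 -63 -0.25; python3 look.py 29; python3 pl.py d 466 -374.5 110 3.105; python3 - <<'E'
from h import *
for n in("side","top"):
    p=np.load(n[0]+"29p.npy"); im=rect(n,p,AX,6,half=50,s=8); cv2.drawMarker(im,(400,400),(255,0,0),0,40,1); cv2.imwrite(f"pics/lug_{n}.png",cv2.resize(im,(400,400))[:,:,::-1])
a=cv2.imread("pics/lug_side.png");b=cv2.imread("pics/lug_top.png");cv2.imwrite("pics/lug29.png",np.hstack([a,b]))
p=np.load("s29p.npy"); crop(p,250,120,450,300,3,"pics/s29w.png")
E
```

```text
{'p': [np.float64(491.56181794525565), np.float64(-0.9862650806709325), np.float64(232.34600000000006)], 'y': 2.7937999999999996}
48.9 [491.1  -1.9 232.9] [3.141 0.    2.797] [ 1.   0.3 -4.2] [ 0.05 -0.15  0.03] 15.5
[-103.3 -359.9  122.3] -0.311
```

View pics/lug29.png

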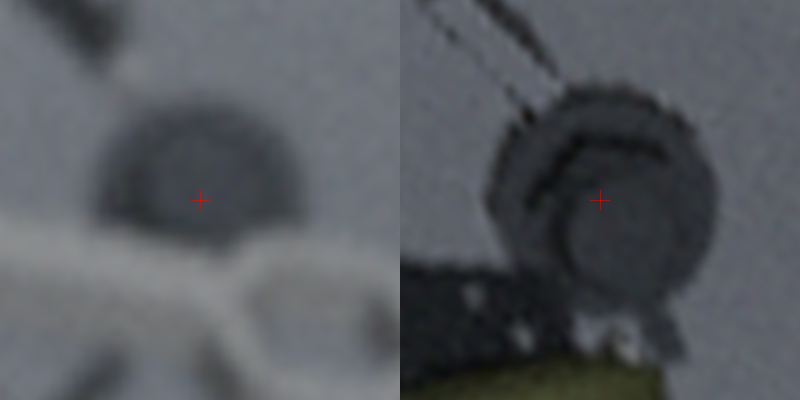

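View pics/s29w.png

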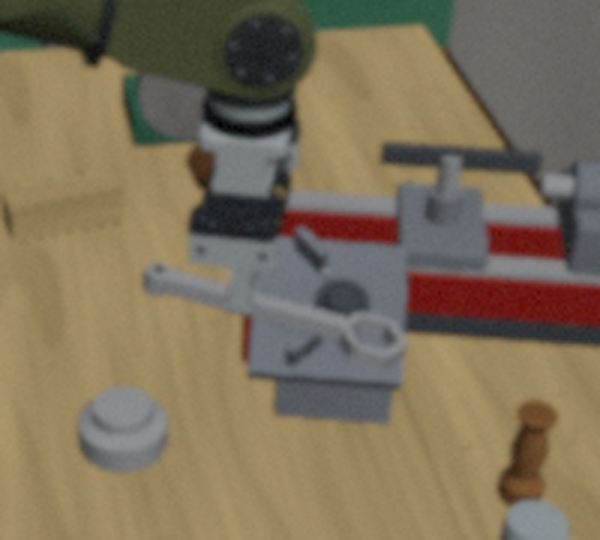

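Request:
jog_arm(deltas="-12 -42 0 -0.04 14; -26 -90 5 -0.08 14; -40 -140 15 -0.12 14; -54 -190 30 -0.16 14; -68 -238 50 -0.2 14; -81 -282 70 -0.24 14; -92 -320 90 -0.28 14; -99 -345 108 -0.311 14; -103.3 -359.9 122 -0.311 14; -103.3 -359.9 132 -0.311 14")

```text
clock: 50.25
eef_pos: [466.0, -374.5, 99.6]
eef_rot: [3.141, -0.0, 3.103]
wrist_force: [0.1, 0.1, -4.2]
finger_gap: 15.7
```

```bash
python3 pl.py a -103.3 -359.9 132 -0.311; python3 pl.py d 466 -374.5 24 3.105
```

```text
{'p': [np.float64(466.01460923428056), np.float64(-374.54514949794435), np.float64(100.34600000000006)], 'y': 3.1047999999999996}
[ 0.   0.  76.3] -0.0
```

Request:
jog_arm(deltas="0 0 12 0 14; 0 0 25 0 14; 0 0 36 0 14; 0 0 44 0 14; 0 0 50 0 14; 0 0 55 0 14; 0 0 60 0 14; 0 0 65 0 14; 0 0 70 0 14; 0 0 73 0 14", squeeze=12)

```text
clock: 51.5
eef_pos: [466.4, -374.5, 28.1]
eef_rot: [-3.142, 0.001, 3.105]
wrist_force: [-3.8, 8.8, 17.6]
finger_gap: 16.2
```

```bash
python3 pl.py a 0 0 73 0; python3 - <<'E'
from h import *
s=manip.read_state();print(s["eef_pos"],s["wrist_force"],s["moment"],s["finger_gap"])
p,d=optics.camera("side"); crop(p,280,310,440,425,5,"pics/s30.png")
E
```

```text
{'p': [np.float64(466.01460923428056), np.float64(-374.54514949794435), np.float64(27.34600000000006)], 'y': 3.1047999999999996}
[ 466.38187471 -374.54555743   28.1250524 ] [-3.80212207  8.78702774 17.58113683] [1.59059073 0.52716471 0.00586733] 16.222870726872152
```

View pics/s30.png

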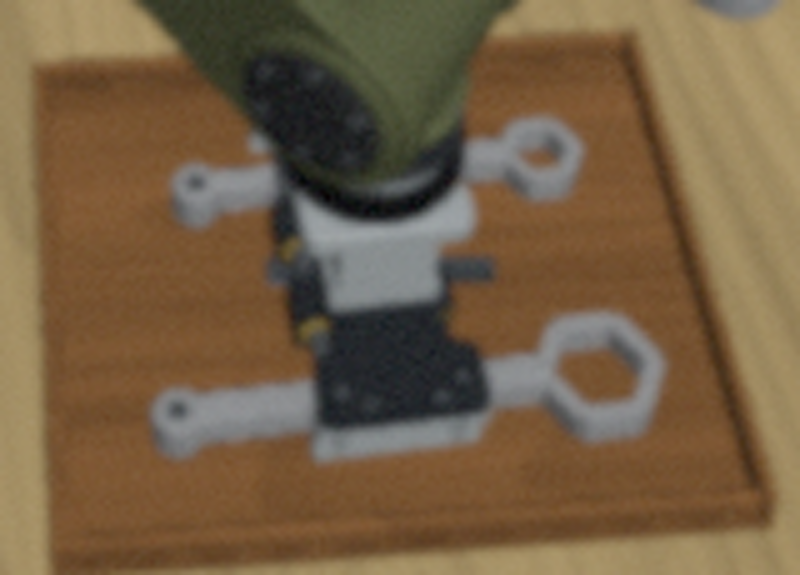

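Request:
jog_arm(deltas="0 0 -0.8 0 17; 0 0 -0.8 0 20; 0 0 -0.8 0 30; 0 0 -0.8 0 36; 0 0 -0.8 0 36; 0 0 -8 0 36; 0 0 -30 0 36; 0 0 -65 0 36; 0 0 -105 0 36; 0 0 -140 0 36")

```text
clock: 52.8
eef_pos: [466.0, -374.6, 169.5]
eef_rot: [-3.141, 0.001, 3.105]
wrist_force: [0.4, -0.5, 0.3]
finger_gap: 36.0
```

```bash
python3 pl.py a 0 0 -140 0; python3 - <<'E'
from h import *
s=manip.read_state();print(s["clock"],s["eef_pos"],s["wrist_force"],s["moment"],s["finger_gap"])
p,d=optics.camera("side"); crop(p,280,310,440,425,5,"pics/s31.png"); np.save("s31p.npy",p); np.save("s31d.npy",d)
p2,d2=optics.camera("top"); crop(p2,395,160,525,305,4,"pics/t31.png")
c,nn,k,ss=ringface("side",p,d,(386,370,418,402),120); print(c.round(1),nn.round(3),k,ss)
a=cv2.cvtColor(np.load("side0_p.npy"),cv2.COLOR_RGB2GRAY).astype(int);b=cv2.cvtColor(p,cv2.COLOR_RGB2GRAY).astype(int)
m=(abs(a-b)>25).astype(np.uint8); n,l,st,ct=cv2.connectedComponentsWithStats(m)
print([tuple(st[i]) for i in range(1,n) if st[i,4]>15])
E
```

```text
{'p': [np.float64(466.01460923428056), np.float64(-374.54514949794435), np.float64(167.34600000000006)], 'y': 3.1047999999999996}
52.8 [ 466.03660646 -374.55311589  169.46577774] [ 0.39655903 -0.45971423  0.34806039] [ 0.03577014 -0.20884628  0.00063666] 36.04776213970037
[ 582.9 -380.3   24. ] [-0.018  0.008  1.   ] 133 0.8226931098937968
[(np.int32(106), np.int32(36), np.int32(109), np.int32(31), np.int32(1569)), (np.int32(217), np.int32(37), np.int32(39), np.int32(25), np.int32(640)), (np.int32(51), np.int32(53), np.int32(158), np.int32(166), np.int32(8352)), (np.int32(121), np.int32(68), np.int32(8), np.int32(7), np.int32(39)), (np.int32(164), np.int32(70), np.int32(69), np.int32(100), np.int32(3156)), (np.int32(157), np.int32(84), np.int32(241), np.int32(348), np.int32(25506)), (np.int32(92), np.int32(145), np.int32(68), np.int32(57), np.int32(2847)), (np.int32(119), np.int32(197), np.int32(37), np.int32(27), np.int32(609)), (np.int32(150), np.int32(211), np.int32(12), np.int32(18), np.int32(93)), (np.int32(75), np.int32(220), np.int32(21), np.int32(19), np.int32(231)), (np.int3
[... 685 characters left out ...]
int32(11), np.int32(9), np.int32(51)), (np.int32(150), np.int32(285), np.int32(9), np.int32(20), np.int32(34)), (np.int32(175), np.int32(309), np.int32(9), np.int32(11), np.int32(51)), (np.int32(341), np.int32(318), np.int32(46), np.int32(33), np.int32(1044)), (np.int32(346), np.int32(348), np.int32(39), np.int32(16), np.int32(299)), (np.int32(401), np.int32(372), np.int32(12), np.int32(23), np.int32(48)), (np.int32(403), np.int32(377), np.int32(5), np.int32(12), np.int32(19)), (np.int32(389), np.int32(381), np.int32(8), np.int32(10), np.int32(26)), (np.int32(224), np.int32(432), np.int32(7), np.int32(6), np.int32(30)), (np.int32(237), np.int32(434), np.int32(4), np.int32(12), np.int32(22))]
```

View pics/s31.png

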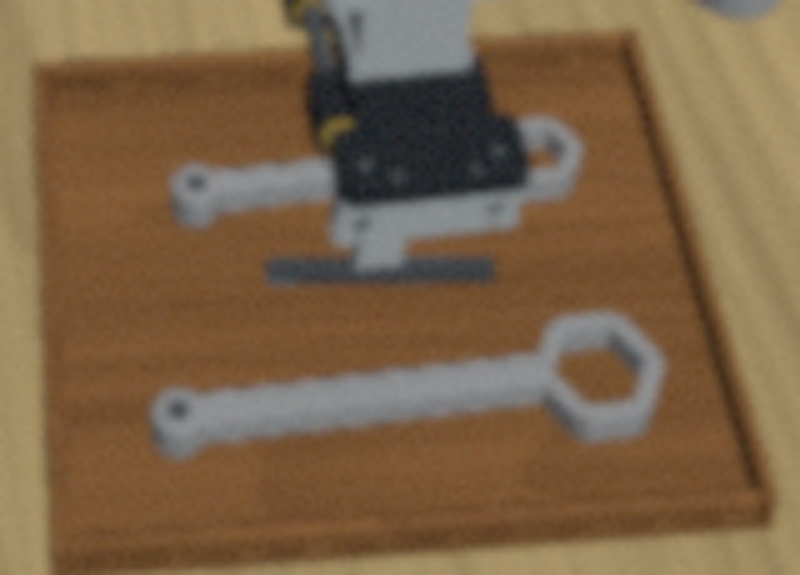

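View pics/t31.png

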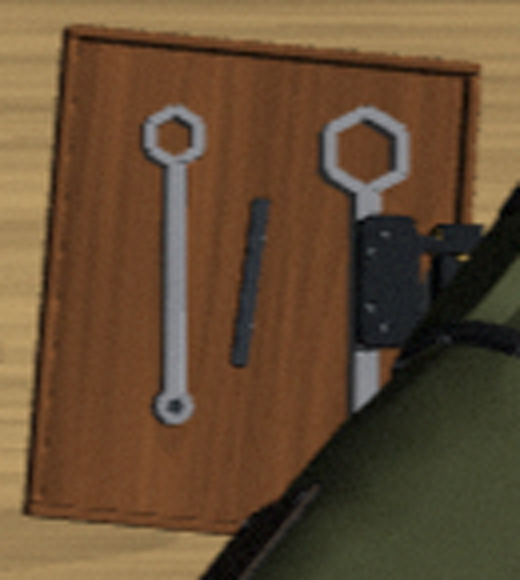

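```bash
python3 look.py 32; python3 - <<'E'
from h import *
for n in("side","top"):
    p=np.load(n[0]+"32p.npy"); im=rect(n,p,AX,5,half=50,s=8); cv2.drawMarker(im,(400,400),(255,0,0),0,40,1); cv2.imwrite(f"pics/lug_{n}.png",cv2.resize(im,(400,400))[:,:,::-1])
a=cv2.imread("pics/lug_side.png");b=cv2.imread("pics/lug_top.png");cv2.imwrite("pics/lug32.png",np.hstack([a,b]))
E
```

```text
52.9 [ 467.1 -375.5  172. ] [-3.137  0.005  3.105] [-0.5 -0.   0.2] [ 0.03 -0.13 -0.02] 35.9
```

View pics/lug32.png

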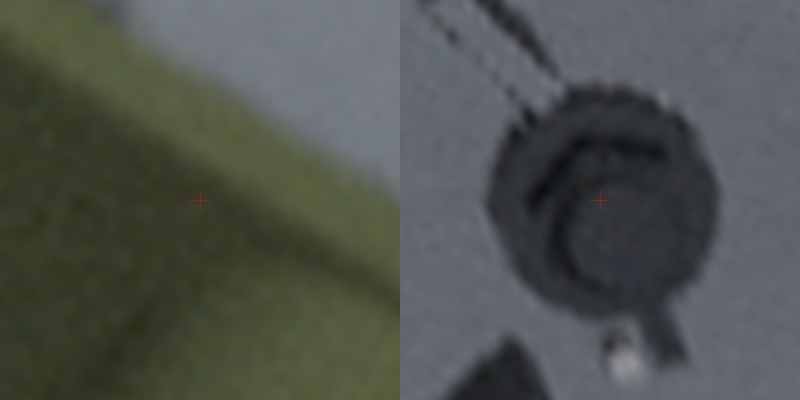

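```bash
python3 - <<'E'
from h import *
workorder.sign_off(); print(manip.read_state()["clock"])
E
```

```text
the job is handed in; nothing more can be done
the job is handed in; nothing more can be done
```

I turned the lock to its stop with the big ring spanner, laid the spanner back flat in the tray and handed the job in at about 53 s of the 72 s.

- **How it was done:** It took three seatings and strokes. The tool can only point straight down, so each time I tipped the spanner about 30° on the tray's outer wall. I then gripped it across its handle edges so that the ring matched the sloping head.
- **Lock at its stop:** On the last stroke the side force rose from about 5 N to 11 N and the arm stalled. With the ring reseated about 3–4 mm above its seat, the lug stood beside the stop pin at about −66°. That puts the lock at roughly 2.85 rad, give or take 0.05, worked out from the lug's angle because the joint value itself could not be read.
- **Spanner in the tray:** The depth reading puts the top of the ring at 24 mm, where it should be with the ring lying on the floor. The measured tilt is about 1°, and the spanner lies within a few millimetres of where it started.
- **Everything else:** The gripper is open and about 150 mm clear of everything. The small spanner and bar look unmoved in the last pictures; the other bystanders I did not measure, but no move went near them. I saw no sign of the fingers touching the lock, but no reading shows that force directly.

Three checks disagreed or failed along the way:
- The side camera read about 3–5 mm off in y against the top camera and the arm, so I relied on the top view.
- Two lifts at the end of strokes lost the tipped grip, so the spanner had to be tipped again at the tray.
- The second reseating needed two small searches before the ring dropped on; the third went on at once.

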